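# Rack the forming mandrels and lock the keeper bar

## Robot

A 6-joint arm with a two-finger parallel gripper is mounted at the origin on the work surface. World frame = base frame: x ahead of the robot, y to its left, z up, the work surface at z = 0. Lengths are in m, angles in rad, forces in N, time in s.
With the tool pointing down it reaches from about 0.35 to 0.975 m from the base axis. Payload 4.9 kg.
Tool frame: the origin (TCP) lies on the centre line of the jaws, within the pads' length; the fingertips stand 11 mm ahead of it and the grasp point (between the pads) lies 8 mm behind it; z points along the fingers, y is the direction in which the jaws open and shut (so a half turn about z gives the same grasp; the last joint's range is limited). The gripper opens to 85 mm and grips with 20 to 120 N. Pads are 22 mm wide; open, the fingers measure 114 mm over their backs; the gripper's body (76 mm by 85 mm) begins 54 mm behind the grasp point. The pads swing forward as they close: fully open they stand 13 mm farther back than shut.
Start: joints at [1.227, 0.053, 1.613, -0, 1.476, -0.119], TCP at [0.139, 0.609, 0.214] pointing down, gripper open.
Joint ranges: [-3.01, 3.01], [-1.01, 2.22], [0.06, 2.58], [-1.02, 4.17], [0.09, 2.62], [-3.14, 3.14]. Speed limits (rad/s): [2.57, 2.57, 3.14, 3.14, 3.14, 3.14].

## Interface

Orientations are given as a rotation vector (axis times angle).
In Python, from station import ctrl gives the robot as it stands.
- The arm moves only by the tool send_rows, never from a script. Its argument "series" is a list of rows, each an object of numbers: "tx", "ty", "tz": the shift along the tool's x, y, z in cm; "wx", "wy", "wz": the turn, a rotation vector about the tool's x, y, z in rad; "jaw": the closure, from 0 (fully open) to 1 (shut). In form: [{"tx": .., "ty": .., "tz": .., "wx": .., "wy": .., "wz": .., "jaw": ..}, ...]. A call has 1 to 5 rows; each row shifts and turns the pose as measured when the row begins, along the tool's axes as they then stand; what a row does not reach is not made up. A row lasts 1/8 s, in which the tool goes at most 62.5 mm and 10.7 degrees, less where a joint would pass 70% of its speed; a pose out of reach is approached as far as the arm can. A call is refused whole if a number of a shift passes 6.25 or a number of a turn 0.188, either way. A call with a gripper value outside its range is refused whole. The fingers move at their own pace and stop on an object; "squeeze" is the grip in N (left out, the last holds). Time passes only in rows, so rows that do not move let the fingers close. It gives the time, the measured TCP pose, the force and the opening at its end, in the units of the state.
- ctrl.get_obs(): the state, without advancing time (a new reading comes with each control period).
- ctrl.get_image(name): name is "scene" or "top" or "wrist"; returns the picture (480x640x3 uint8, red, green, blue); there is no depth.
- ctrl.camera_info(name): a dict with "mtx" (3x3 intrinsics, pixels), "R" (3x3) and "t" (3): a world point X has camera coordinates R X + t. Camera axes: x right, y down, z forward; pixel columns grow to the right and rows downward; lengths in m; the calibration is good to about 2 mm. A picture is of the moment at which its call begins: read the wrist's pose just before it. camera_info takes no time and is no camera call; for the wrist camera it gives the pose at the moment of the call.
- ctrl.finish_job(): hands the job in, once; it reports no verdict.
The state is a dict: "t": time; "q": joint angles; "dq": joint speeds; "effort": joint torques, N m; "tool_pos": TCP position; "tool_rot": TCP orientation; "contact_force": force on the tool from outside, world axes, zero at the start; "wrist_torque": the same for the moment, N m; "opening": finger opening in m.
Only numpy, scipy, OpenCV 4.12 (cv2) and the standard library are available. Lean on these libraries where they do the work, as an engineer would, in place of code of your own. Each camera call takes 0.05 s, during which the arm holds its last target.

## Task

Put the forming mandrels away: swing the rack's keeper bar right out to its open stop, then press every mandrel that lies on the bench into a clip of its own (any clip, handle either way), down past the sprung jaw until it sits fully home in the fork. When they are all in, swing the keeper bar back over them to its closed stop, and leave the hammer, the dish and the steel block where they are.

Things in the scene. Friction and masses are not known exactly. Their poses are not given: they have to be found in the camera images.
- rack: Fixed rack, dark wooden base 320 x 125 x 15 mm, with four clips 56 mm apart; origin on the bench midway between the two middle clips. x runs across the clips, y along racked mandrels, z up. Each clip is a pair of steel forks (10 mm thick) at y = -46 and +46 mm: saddle 43 mm above the bench, 16 mm wide between prongs; tall prong on the -x side, flared, up to 64 mm above the bench.
- slot0 (a point): Clip nearest the pin: the point midway between its forks where the axis of a fully home shaft lies, 50 mm above the bench (a mandrel lying on the jaw is about 15 mm higher). Axes as the rack's; the mandrel lies along y.
- slot1 (a point): Second clip from the pin, same point and axes. On the +x side of every clip a sprung hinged jaw has two round noses (at y = -36 and +36 mm) that overhang the channel; a shaft pressed straight down with some 10 to 20 N pushes the jaw aside and snaps under it. Between the noses, y = -32 to +32 mm, fingers have free room down to the base.
- slot2 (a point): Third clip from the pin, same point and axes.
- slot3 (a point): Clip farthest from the pin, same point and axes.
- keeper (a joint): Angle of the keeper bar, rad: 0 = closed stop, bar lying over the clips along the rack's +x; grows as the bar swings clockwise seen from above, towards the rack's -y; 1.5 = open stop. Stays where it is left; needs about 1.5 N at the free end.
- keeper_post (a point): Middle of the black upright post, 16 mm across and 40 mm tall (74 to 114 mm above the bench), on the free end of the flat steel keeper bar, 280 mm from its pin. Bar 20 mm wide and 8 mm thick, its underside 66 mm above the bench; it clears mandrels that are fully home (4 mm) and is blocked by others.
- keeper_pin (a point): The fixed upright pin that the bar turns about, at the near end of the rack, rack x = -147 mm, y = 0.
- mandrel0_mid (a point): Mandrel (may be absent): round steel shaft 14 mm across and 130 mm long, with a square wooden handle 24 x 24 x 50 mm on its -x end and a square steel collar 24 x 24 x 14 mm on its +x end, 0.15 kg or so. The point is on the shaft's axis, at the middle of the round shaft (about 7 mm from the centre of mass), 12 mm above the bench when it lies there. x runs along the shaft from handle to collar.
- mandrel1_mid (a point): Mandrel (may be absent): round steel shaft 14 mm across and 130 mm long, with a square wooden handle 24 x 24 x 50 mm on its -x end and a square steel collar 24 x 24 x 14 mm on its +x end, 0.15 kg or so. The point is on the shaft's axis, at the middle of the round shaft (about 7 mm from the centre of mass), 12 mm above the bench when it lies there. x runs along the shaft from handle to collar.
- mandrel2_mid (a point): Mandrel (may be absent): round steel shaft 14 mm across and 130 mm long, with a square wooden handle 24 x 24 x 50 mm on its -x end and a square steel collar 24 x 24 x 14 mm on its +x end, 0.15 kg or so. The point is on the shaft's axis, at the middle of the round shaft (about 7 mm from the centre of mass), 12 mm above the bench when it lies there. x runs along the shaft from handle to collar.
- mandrel3_mid (a point): Mandrel (may be absent): round steel shaft 14 mm across and 130 mm long, with a square wooden handle 24 x 24 x 50 mm on its -x end and a square steel collar 24 x 24 x 14 mm on its +x end, 0.15 kg or so. The point is on the shaft's axis, at the middle of the round shaft (about 7 mm from the centre of mass), 12 mm above the bench when it lies there. x runs along the shaft from handle to collar.
- hammer_mark (a point): Bystander: a hammer lying on the bench; the point is on its axis, 15 mm up.
- dish: Bystander: white ceramic dish 90 mm across and 35 mm high; origin at the centre of its underside.
- block: Bystander: steel bench block 90 x 90 x 35 mm; origin at the centre of its underside.
Mind the look-alikes: they are no part of the job. Leave any orange look-alike of the part that bears mandrel3_mid alone. What is shaped like the part that bears mandrel2_mid but pink is not meant.

How it is judged:
By the outcome, as a careful person would: the job done as asked, in the order asked, and still so for the second after the job is handed in, with the robot touching nothing.
Of mandrel0, mandrel1, mandrel2, mandrel3 only 3 to 4 are there at a start; the rules pass over those that are not, and their reading is None.
At some moment in a run one of mandrel0, mandrel1, mandrel2, mandrel3 may be knocked a few centimetres aside while the robot is not near it.
Once in a run the grip may slacken for a moment while it holds something.
It also fails if it takes over 210 s, if anything falls off the work surface, if the arm or the gripper's body presses on something with over 40 N, if the wrist force passes 120 N, or if a joint passes its speed limit or range.

## Working session

There is one attempt and no reset: what is moved stays moved. The work goes in short steps, Python scripts to look and compute and a tool call to move; the robot and the scene stay as the last step left them, time stands still between calls to the robot, and variables do not carry over. Pictures are saved under pics/ and viewed, and the job is handed in when it is done.

Besides the shell and the picture viewer there is one more tool, called as name([rows], argument=value, ...), one row to a line, values as JSON. send_rows: Moves the arm, as the interface text tells. Its arguments: {"type":"object","properties":{"series":{"type":"array"},"squeeze":{"type":"number"}},"required":["series"]}

```bash
ls -la; mkdir -p pics; python3 - <<'E'
from station import ctrl
import cv2
o=ctrl.get_obs();print(o)
for n in("scene","top","wrist"):
    im=ctrl.get_image(n);cv2.imwrite(f"pics/{n}0.png",im[:,:,::-1]);print(n,ctrl.camera_info(n))
E
```

```text
total 12
drwxr-xr-x  3 agent agent 4096 Dec  6 17:22 .
drwxr-xr-x 23 root  root  4096 Dec  6 17:22 ..
drwxr-xr-x  2 agent agent 4096 Dec  6 17:22 pics
{'t': 0.0, 'q': array([ 1.22701033e+00,  5.33647616e-02,  1.61429180e+00, -3.88435542e-05,
        1.47600821e+00, -1.19017992e-01]), 'dq': array([ 0.00111252,  0.00021611, -0.00013915, -0.00013788, -0.00149933,
        0.00084905]), 'effort': array([-1.78971401e-03, -3.93693960e+01, -3.70170844e+01, -3.78562490e-04,
        7.27523482e-03, -8.06088167e-06]), 'tool_pos': array([0.1390977 , 0.60864731, 0.21315948]), 'tool_rot': array([-0.35226696, -3.12133834,  0.00318161]), 'contact_force': array([ 0.22128439,  0.36652053, -0.13191165]), 'wrist_torque': array([-0.03473923,  0.04837404, -0.02266497]), 'opening': 0.08515623878504489}
scene {'mtx': array([[534.55995129,   0.        , 316.51620403],
       [  0.        , 534.55995129, 244.54099353],
       [  0.        ,   0.        ,   1.        ]]), 'R': array([[-0.76614362,  0.64248965,  0.01519891],
       [ 0.5294611 ,  0.64441332, -0.55172676],
       [-0.36427311, -0.41465471, -0.83388643]]), 't': array([ 0.40948978, -0.21375159,  1.63129464])}
top {'mtx': array([[482.32882073,   0.        , 321.61262008],
       [  0.        , 482.32882073, 233.67974016],
       [  0.        ,   0.        ,   1.        ]]), 'R': array([[-0.00330953, -0.99998423, -0.0045366 ],
       [-0.99403521,  0.00378431, -0.10899394],
       [ 0.10900939,  0.00414882, -0.99403206]]), 't': array([0.01012661, 0.5111783 , 1.27179601])}
wrist {'mtx': array([[353.76138931,   0.        , 318.91759454],
       [  0.        , 353.76138931, 235.40348127],
       [  0.        ,   0.        ,   1.        ]]), 'R': array([[ 2.21688270e-01,  9.75117227e-01, -8.39246358e-04],
       [ 9.26142773e-01, -2.10284676e-01,  3.13113269e-01],
       [ 3.05145662e-01, -7.01908009e-02, -9.49715419e-01]]), 't': array([-0.62404872, -0.04093599,  0.37979275])}
```

View pics/top0.png

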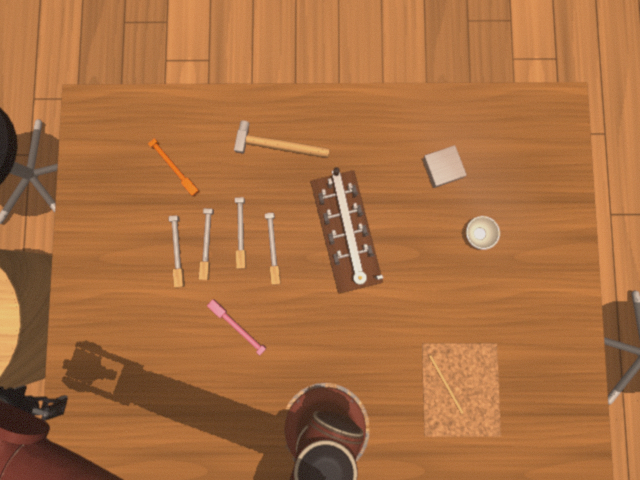

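View pics/scene0.png

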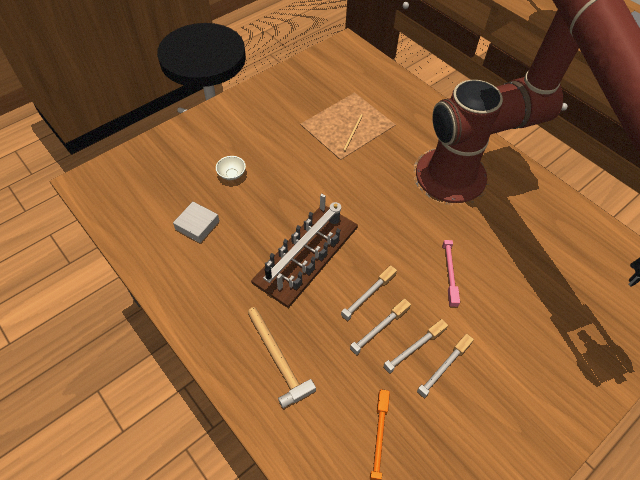

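View pics/wrist0.png

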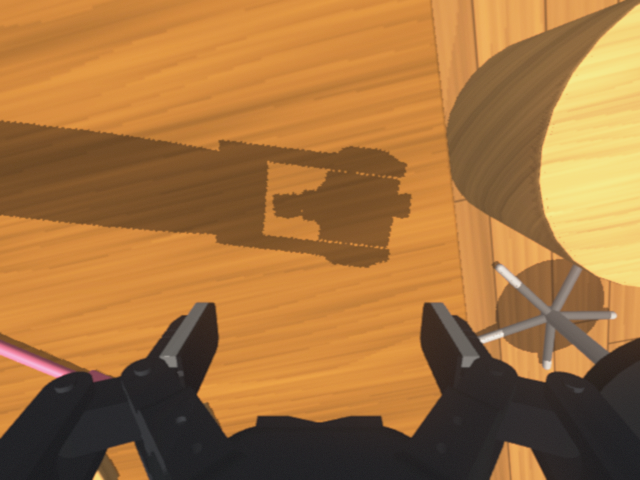

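```bash
cat > h.py <<'E'
from station import ctrl
import numpy as np, cv2
from scipy.spatial.transform import Rotation as Ro
def ray(cam,uv,z,ci=None):
    c=ci or ctrl.camera_info(cam)
    d=np.linalg.inv(c["mtx"])@np.array([uv[0],uv[1],1.]); R=c["R"];t=c["t"]
    o=-R.T@t; d=R.T@d
    return o+d*(z-o[2])/d[2]
def proj(cam,X,ci=None):
    c=ci or ctrl.camera_info(cam); p=c["mtx"]@(c["R"]@np.asarray(X,float)+c["t"]); return p[:2]/p[2]
def crop(cam,x0,y0,x1,y1,s,name,marks=()):
    ci=ctrl.camera_info(cam); im=ctrl.get_image(cam)[:,:,::-1][y0:y1,x0:x1]
    im=cv2.resize(im,None,fx=s,fy=s,interpolation=cv2.INTER_CUBIC)
    for m in marks:
        u=proj(cam,m,ci); cv2.drawMarker(im,(int((u[0]-x0+.5)*s),int((u[1]-y0+.5)*s)),(255,0,255),0,10,1)
    cv2.imwrite("pics/%s.png"%name,im); return ci
def tgt(pos,yaw=None,tilt=None):
    """print tool-axis delta (cm, rad) to pos with tool down; yaw = world angle of tool y (jaw) axis, mod pi"""
    o=ctrl.get_obs(); R=Ro.from_rotvec(o["tool_rot"]); d=R.inv().apply(np.array(pos)-o["tool_pos"])*100
    M=R.as_matrix()
    cur=np.arctan2(M[1,1],M[0,1])
    if yaw is None: yaw=cur
    yaw=cur+(yaw-cur+np.pi/2)%np.pi-np.pi/2
    y=np.array([np.cos(yaw),np.sin(yaw),0]); z=np.array([0,0,-1.]); x=np.cross(y,z)
    T=Ro.from_matrix(np.c_[x,y,z]); w=(R.inv()*T).as_rotvec()
    print("t=%.2f pos"%o["t"],o["tool_pos"].round(4),"yaw %.3f"%cur,"q",o["q"].round(2),"F",o["contact_force"].round(1),"open %.4f"%o["opening"])
    print("  delta cm",d.round(2),"turn",w.round(3))
E
python3 - <<'E'
from h import *
crop("top",295,150,395,300,4,"rk")
crop("top",140,180,300,300,5,"md")
crop("scene",240,180,370,310,5,"sk")
E
```

```text
(no output)
```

View pics/rk.png

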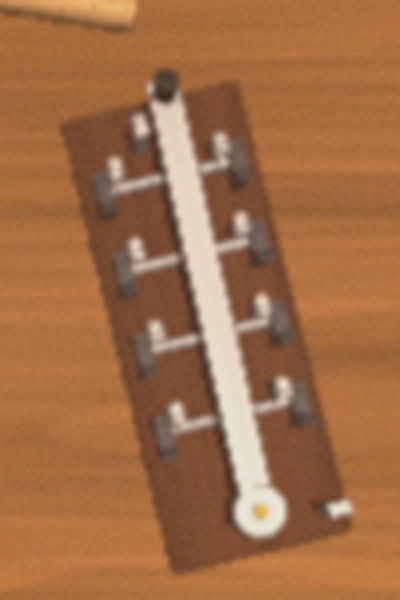

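View pics/md.png

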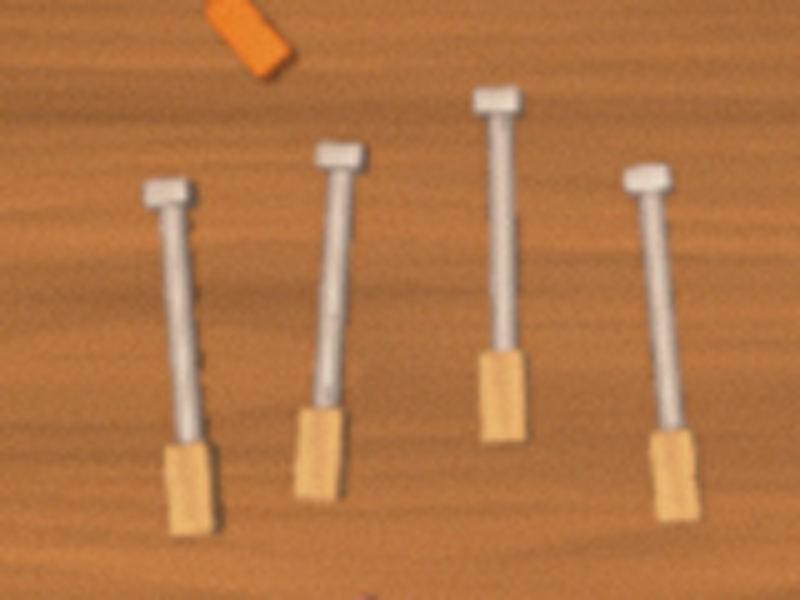

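View pics/sk.png

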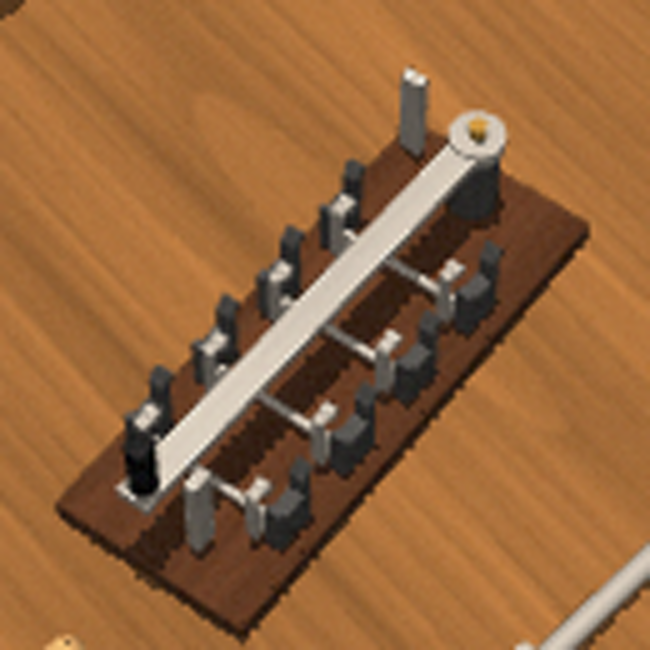

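```bash
python3 - <<'E'
from h import *
from scipy.optimize import least_squares
ct=ctrl.camera_info("top");cs=ctrl.camera_info("scene")
up=lambda c,x0,y0,s:((c[0]+.5)/s-.5+x0,(c[1]+.5)/s-.5+y0)
T=lambda c:up(c,295,150,4); S=lambda c:up(c,240,180,5)
# rack-frame pts (m) , cam, px ; None->free base x-offset
obs=[((.16,.0625,.015),ct,T((62,122))),((.16,-.0625,.015),ct,T((237,82))),((-.16,.0625,.015),ct,T((177,574))),((-.16,-.0625,.015),ct,T((352,525))),
((.16,-.0625,.015),cs,S((57,510))),((.16,.0625,.015),cs,S((243,632))),((-.16,.0625,.015),cs,S((588,232))),
((.133,0,.114),ct,T((166,80))),((-.147,0,.074),ct,T((260,511)))]
def P(p,X):
    c,s=np.cos(p[2]),np.sin(p[2]); return np.array([p[0]+c*X[0]-s*X[1],p[1]+s*X[0]+c*X[1],X[2]])
f=lambda p:np.concatenate([proj(None,P(p,X),c)-u for X,c,u in obs])
r=least_squares(f,[.5,-.05,.1],loss="soft_l1");p=r.x
print(p.round(4),f(p).reshape(-1,2).round(1).tolist())
np.save("rack.npy",p)
for i,x in enumerate((-.084,-.028,.028,.084)): print("slot",i,P(p,(x,0,.05)).round(4))
print("pin",P(p,(-.147,0,.07)).round(4),"post",P(p,(.133,0,.1)).round(4))
# mandrels: z of tops: handle/collar top 0.024
M=lambda c:up(c,140,180,5)
col=[((168,193)),((341,156)),((498,101)),((647,179))]; han=[((190,489)),((319,454)),((503,395)),((674,476))]
for i,(a,b) in enumerate(zip(col,han)):
    A=ray(None,M(a),.022,ct);B=ray(None,M(b),.022,ct); d=A-B;L=np.hypot(*d[:2]);u=d/L
    # collar centre at +72 mm , handle centre at -90 mm from mid
    m=(A-.072*u+B+.09*u)/2
    print("m",i,"mid",m.round(4),"yaw %.3f L %.4f (0.162)"%(np.arctan2(d[1],d[0]),L))
E
```

```text
[ 0.5245 -0.0575  0.2394] [[-0.6, -1.4], [-0.4, -2.1], [-1.0, -0.9], [0.3, 0.1], [-1.0, -1.1], [-0.5, 0.1], [0.6, -1.7], [-1.4, 4.8], [1.2, 4.3]]
slot 0 [ 0.4429 -0.0774  0.05  ]
slot 1 [ 0.4973 -0.0641  0.05  ]
slot 2 [ 0.5517 -0.0508  0.05  ]
slot 3 [ 0.6061 -0.0376  0.05  ]
pin [ 0.3817 -0.0923  0.07  ] post [ 0.6537 -0.0259  0.1   ]
m 0 mid [0.4845 0.4046 0.022 ] yaw 0.104 L 0.1614 (0.162)
m 1 mid [0.5038 0.3218 0.022 ] yaw -0.051 L 0.1622 (0.162)
m 2 mid [0.5345 0.2308 0.022 ] yaw 0.032 L 0.1607 (0.162)
m 3 mid [0.4908 0.1442 0.022 ] yaw 0.098 L 0.1619 (0.162)
```

```bash
python3 - <<'E'
from h import *
from scipy.optimize import least_squares
ct=ctrl.camera_info("top");cs=ctrl.camera_info("scene")
up=lambda c,x0,y0,s:((c[0]+.5)/s-.5+x0,(c[1]+.5)/s-.5+y0)
T=lambda c:up(c,295,150,4); S=lambda c:up(c,240,180,5)
obs=[((.16,.0625,.015),ct,T((62,122))),((.16,-.0625,.015),ct,T((237,82))),((-.16,.0625,.015),ct,T((177,574))),((-.16,-.0625,.015),ct,T((352,525))),
((.16,-.0625,.015),cs,S((57,510))),((.16,.0625,.015),cs,S((243,632))),((-.16,.0625,.015),cs,S((588,232))),
((.133,0,.114),ct,T((166,80))),((-.147,0,.074),ct,T((260,511))),((-.147,0,.074),cs,S((478,132))),((.133,0,.114),cs,S((140,442)))]
def P(p,X):
    c,s=np.cos(p[2]),np.sin(p[2]); return np.array([p[0]+c*X[0]-s*X[1],p[1]+s*X[0]+c*X[1],X[2]])
f=lambda p:np.concatenate([proj(None,P(p,(X[0]+(p[3] if X[2]==.015 else 0),X[1],X[2])),c)-u for X,c,u in obs])
r=least_squares(f,[.5,-.05,.1,0],loss="soft_l1");p=r.x
print(p.round(4),f(p).reshape(-1,2).round(1).tolist())
np.save("rack.npy",p[:3])
for i,x in enumerate((-.084,-.028,.028,.084)): print("slot",i,P(p,(x,0,.05)).round(4))
print("pin",P(p,(-.147,0,.07)).round(4),"post",P(p,(.133,0,.1)).round(4))
mk=[P(p,(x+dx,y,z)) for x in(-.084,-.028,.028,.084) for y in(-.046,.046) for dx,z in((-.01,.064),)]+[P(p,(.133,0,.114))]+[P(p,(x,36e-3*k,.058)) for x in(-.084,-.028,.028,.084) for k in(-1,1)]
crop("top",295,150,395,300,4,"rk2",mk); crop("scene",240,180,370,310,5,"sk2",mk)
E
```

```text
[ 0.5359 -0.0556  0.2383 -0.0133] [[-0.1, -0.9], [0.1, -1.6], [-0.6, -0.3], [0.7, 0.7], [-0.9, -1.8], [-0.5, -0.6], [0.7, -2.2], [-2.1, 0.4], [0.4, -0.1], [0.1, 0.3], [2.2, 1.1]]
slot 0 [ 0.4543 -0.0755  0.05  ]
slot 1 [ 0.5087 -0.0622  0.05  ]
slot 2 [ 0.5631 -0.049   0.05  ]
slot 3 [ 0.6176 -0.0358  0.05  ]
pin [ 0.3931 -0.0903  0.07  ] post [ 0.6652 -0.0242  0.1   ]
```

View pics/rk2.png

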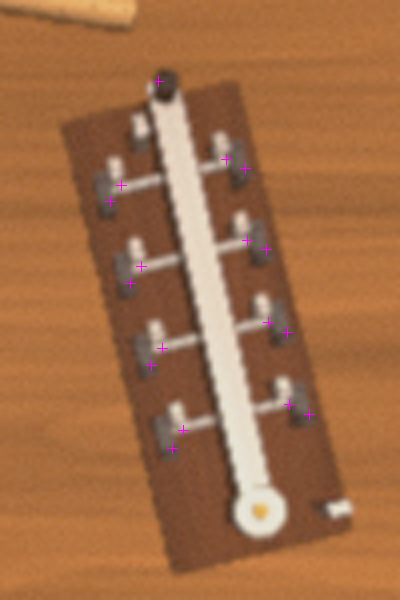

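View pics/sk2.png

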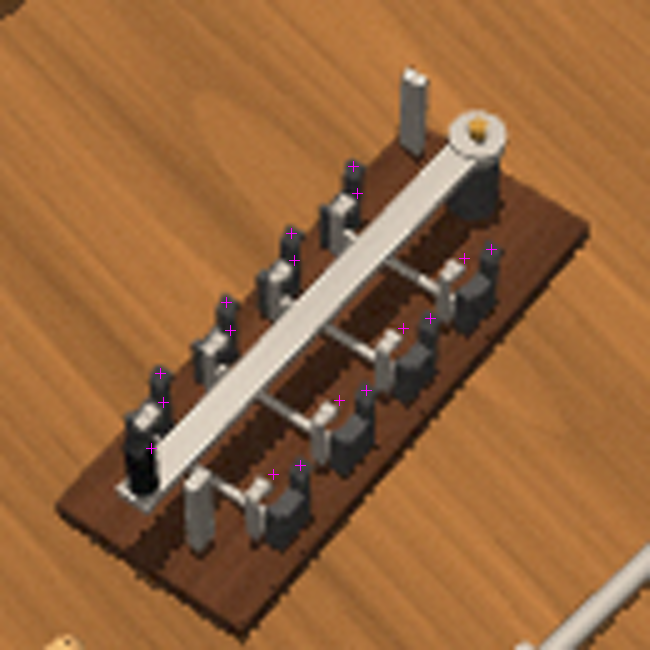

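```bash
cat >> h.py <<'E'
def plan(wps,maxd=.06,maxw=.18,start=None):
    """wps: list of (x,y,z,yaw|None); prints per-row tool-axis deltas assuming perfect tracking, tool kept down"""
    o=ctrl.get_obs(); p=np.array(o["tool_pos"]); R=Ro.from_rotvec(o["tool_rot"]); 
    for w in wps:
        M=R.as_matrix(); cur=np.arctan2(M[1,1],M[0,1]); yaw=cur if w[3] is None else cur+(w[3]-cur+np.pi/2)%np.pi-np.pi/2
        y=np.array([np.cos(yaw),np.sin(yaw),0]); z=np.array([0,0,-1.]); T=Ro.from_matrix(np.c_[np.cross(y,z),y,z])
        rv=(R.inv()*T).as_rotvec(); g=np.array(w[:3],float)
        n=int(max(np.ceil(np.linalg.norm(g-p)/maxd),np.ceil(np.linalg.norm(rv)/maxw),1)); s=(g-p)/n
        for k in range(n):
            d=R.inv().apply(s)*100; print("   t",d.round(2),"w",(rv/n).round(3)); R=R*Ro.from_rotvec(rv/n); p=p+s
        print(" -- at",g.round(3))
E
python3 - <<'E'
from h import *
plan([(.665,-.024,.2,.238+np.pi/2)])
tgt((.665,-.024,.2),.238+np.pi/2)
E
```

```text
t [-4.67 -3.57  0.1 ] w [-0.    -0.    -0.033]
   t [-4.55 -3.72  0.1 ] w [-0.    -0.    -0.033]
   t [-4.42 -3.87  0.1 ] w [-0.    -0.    -0.033]
   t [-4.29 -4.02  0.1 ] w [-0.    -0.    -0.033]
   t [-4.16 -4.16  0.1 ] w [-0.    -0.    -0.033]
   t [-4.02 -4.29  0.1 ] w [-0.    -0.    -0.033]
   t [-3.87 -4.42  0.1 ] w [-0.    -0.    -0.033]
   t [-3.73 -4.55  0.1 ] w [-0.    -0.    -0.033]
   t [-3.57 -4.67  0.1 ] w [-0.    -0.    -0.033]
   t [-3.42 -4.78  0.1 ] w [-0.    -0.    -0.033]
   t [-3.26 -4.89  0.1 ] w [-0.    -0.    -0.033]
   t [-3.09 -5.    0.1 ] w [-0.    -0.    -0.033]
   t [-2.93 -5.1   0.1 ] w [-0.    -0.    -0.033]
   t [-2.76 -5.19  0.1 ] w [-0.    -0.    -0.033]
 -- at [ 0.665 -0.024  0.2  ]
t=0.40 pos [0.1393 0.6092 0.2142] yaw 1.346 q [ 1.23  0.05  1.61  0.    1.48 -0.12] F [0.7 0.9 0.8] open 0.0854
  delta cm [-65.36 -50.     1.43] turn [-0.    -0.    -0.463]
```

send_rows([
  {"tx": -4.7,"ty": -3.6,"wz": -0.033},
  {"tx": -4.6,"ty": -3.8,"wz": -0.033},
  {"tx": -4.5,"ty": -4.0,"wz": -0.033},
  {"tx": -4.4,"ty": -4.2,"wz": -0.033},
  {"tx": -4.3,"ty": -4.3,"wz": -0.033},
])

```text
invalid input at $.series[0]: expected keys tx, ty, tz, wx, wy, wz, jaw
```

send_rows([
  {"tx": -4.2,"ty": -4.4,"wz": -0.033},
  {"tx": -4.0,"ty": -4.5,"wz": -0.033},
  {"tx": -3.9,"ty": -4.6,"wz": -0.033},
  {"tx": -3.8,"ty": -4.7,"wz": -0.033},
  {"tx": -3.6,"ty": -4.8,"wz": -0.033},
])

```text
invalid input at $.series[0]: expected keys tx, ty, tz, wx, wy, wz, jaw
```

```bash
python3 - <<'E'
from h import *
tgt((.665,-.024,.2),.238+np.pi/2)
E
```

```text
t=0.40 pos [0.1393 0.6092 0.2142] yaw 1.346 q [ 1.23  0.05  1.61  0.    1.48 -0.12] F [0.7 0.9 0.8] open 0.0854
  delta cm [-65.36 -50.     1.43] turn [-0.    -0.    -0.463]
```

All keys needed.

send_rows([
  {"tx": -4.7,"ty": -3.6,"tz": 0,"wx": 0,"wy": 0,"wz": -0.033,"jaw": 0},
  {"tx": -4.6,"ty": -3.8,"tz": 0,"wx": 0,"wy": 0,"wz": -0.033,"jaw": 0},
  {"tx": -4.5,"ty": -4.0,"tz": 0,"wx": 0,"wy": 0,"wz": -0.033,"jaw": 0},
  {"tx": -4.4,"ty": -4.2,"tz": 0,"wx": 0,"wy": 0,"wz": -0.033,"jaw": 0},
  {"tx": -4.3,"ty": -4.3,"tz": 0,"wx": 0,"wy": 0,"wz": -0.033,"jaw": 0},
])

```text
t: 1.02
tool_pos: [0.3341, 0.3743, 0.2146]
tool_rot: [0.072, 3.139, 0.002]
contact_force: [0.8, 0.2, -0.4]
opening: 0.0856
```

send_rows([
  {"tx": -4.2,"ty": -4.4,"tz": 0,"wx": 0,"wy": 0,"wz": -0.033,"jaw": 0},
  {"tx": -4.0,"ty": -4.5,"tz": 0,"wx": 0,"wy": 0,"wz": -0.033,"jaw": 0},
  {"tx": -3.9,"ty": -4.6,"tz": 0,"wx": 0,"wy": 0,"wz": -0.033,"jaw": 0},
  {"tx": -3.8,"ty": -4.7,"tz": 0,"wx": 0,"wy": 0,"wz": -0.033,"jaw": 0},
  {"tx": -3.6,"ty": -4.8,"tz": 0,"wx": 0,"wy": 0,"wz": -0.033,"jaw": 0},
])

```text
t: 1.65
tool_pos: [0.54, 0.1402, 0.2167]
tool_rot: [-0.195, 3.128, 0.006]
contact_force: [-0.0, 1.2, 0.3]
opening: 0.0854
```

```bash
python3 - <<'E'
from h import *
tgt((.665,-.024,.2),.238+np.pi/2)
E
```

```text
t=1.65 pos [0.54   0.1402 0.2167] yaw 1.695 q [ 0.12 -0.11  1.77  0.    1.48 -1.58] F [-0.   1.2  0.3] open 0.0854
  delta cm [-10.35 -17.85   1.7 ] turn [ 0.003  0.008 -0.113]
```

send_rows([
  {"tx": -2.5,"ty": -4.6,"tz": 0,"wx": 0,"wy": 0,"wz": -0.03,"jaw": 0},
  {"tx": -2.6,"ty": -4.5,"tz": 0,"wx": 0,"wy": 0,"wz": -0.03,"jaw": 0},
  {"tx": -2.6,"ty": -4.4,"tz": 0,"wx": 0,"wy": 0,"wz": -0.03,"jaw": 0},
  {"tx": -2.6,"ty": -4.3,"tz": 0,"wx": 0,"wy": 0,"wz": -0.03,"jaw": 0},
  {"tx": 0,"ty": 0,"tz": 0,"wx": 0,"wy": 0,"wz": 0,"jaw": 0},
])

```text
t: 2.28
tool_pos: [0.677, -0.0275, 0.2168]
tool_rot: [-0.379, 3.11, 0.005]
contact_force: [-0.9, -0.5, 0.2]
opening: 0.0852
```

```bash
python3 - <<'E'
from h import *
p=np.load("rack.npy")
def P(p,X):
    c,s=np.cos(p[2]),np.sin(p[2]); return np.array([p[0]+c*X[0]-s*X[1],p[1]+s*X[0]+c*X[1],X[2]])
tgt((.665,-.024,.15),.238+np.pi/2)
crop("wrist",0,0,640,480,1,"w1",[P(p,(.133,0,.114)),P(p,(.133,0,.074))]+[P(p,(x-.01,y,.064)) for x in(-.084,-.028,.028,.084) for y in(-.046,.046)])
crop("top",295,150,395,300,4,"rk3",[])
E
```

```text
t=2.27 pos [ 0.677  -0.0275  0.2168] yaw 1.814 q [-0.15  0.17  1.49  0.01  1.48 -1.97] F [-0.9 -0.5  0.2] open 0.0852
  delta cm [1.15 0.62 6.68] turn [0.002 0.009 0.005]
```

View pics/w1.png

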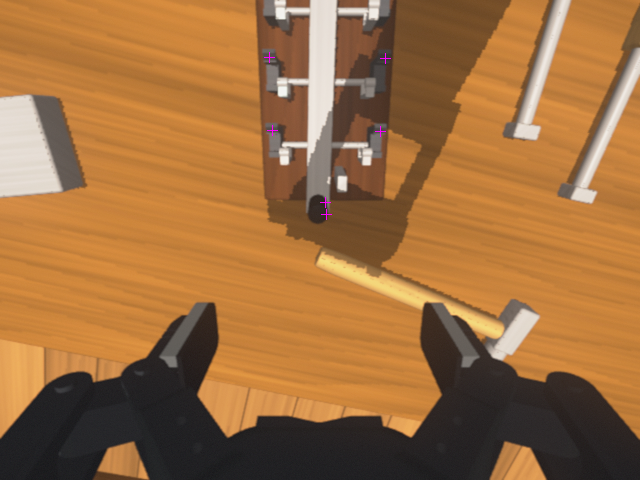

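```bash
python3 - <<'E'
from h import *
ci=ctrl.camera_info("wrist")
print(ray("wrist",(317,197.5),.114),ray("wrist",(318,213),.080), -ci["R"].T@ci["t"])
tgt((.6665,-.029,.098),.238+np.pi/2)
E
```

```text
[ 0.65320274 -0.03171208  0.114     ] [ 0.67369286 -0.02574628  0.08      ] [ 0.59587952 -0.04567191  0.37608198]
t=2.38 pos [ 0.6756 -0.0249  0.2173] yaw 1.816 q [-0.15  0.16  1.49  0.01  1.48 -1.97] F [-0.5 -0.1 -0.7] open 0.0855
  delta cm [ 1.1  -0.22 11.92] turn [0.003 0.009 0.007]
```

send_rows([
  {"tx": 1.1,"ty": -0.2,"tz": 3,"wx": 0,"wy": 0,"wz": 0,"jaw": 0},
  {"tx": 0,"ty": 0,"tz": 4,"wx": 0,"wy": 0,"wz": 0,"jaw": 0},
  {"tx": 0,"ty": 0,"tz": 3,"wx": 0,"wy": 0,"wz": 0,"jaw": 0},
  {"tx": 0,"ty": 0,"tz": 1,"wx": 0,"wy": 0,"wz": 0,"jaw": 0},
], squeeze=20)

```text
t: 2.88
tool_pos: [0.665, -0.0234, 0.1084]
tool_rot: [-0.391, 3.103, 0.006]
contact_force: [-0.5, 0.0, -0.4]
opening: 0.0855
```

```bash
python3 - <<'E'
from h import *
tgt((.6665,-.029,.098),.238+np.pi/2)
crop("wrist",0,0,640,480,1,"w2")
E
```

```text
t=2.88 pos [ 0.665  -0.0234  0.1084] yaw 1.822 q [-0.15  0.22  1.61  0.01  1.3  -1.97] F [-0.5  0.  -0.4] open 0.0855
  delta cm [ 0.01 -0.58  1.04] turn [0.002 0.014 0.013]
```

View pics/w2.png

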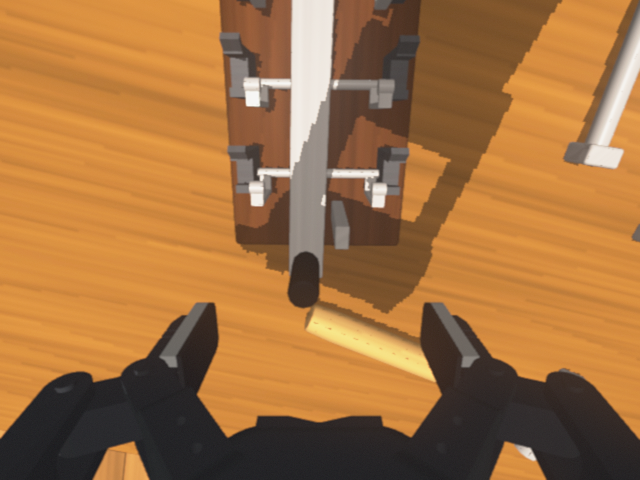

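```bash
python3 - <<'E'
from h import *
o=ctrl.get_obs();p=o["tool_pos"]
print(proj("wrist",p),proj("wrist",p+[0,0,.008]),proj("wrist",p-[0,0,.011]))
a=ray("wrist",(304,292),.114);b=ray("wrist",(306,262),.078);print(a,b)
tgt((a[0],a[1],.099),.238+np.pi/2)
tgt((b[0],b[1],.099),.238+np.pi/2)
E
```

```text
[319.06667199 289.04884043] [319.12663272 296.90580526] [318.99212955 279.28115666]
[ 0.66512011 -0.03081893  0.114     ] [ 0.66501201 -0.03101335  0.078     ]
t=2.92 pos [ 0.6649 -0.0234  0.1079] yaw 1.822 q [-0.15  0.22  1.61  0.01  1.3  -1.97] F [-0.4 -0.4 -1.1] open 0.0854
  delta cm [ 0.18 -0.73  0.88] turn [0.003 0.014 0.013]
t=2.92 pos [ 0.6649 -0.0234  0.1079] yaw 1.822 q [-0.15  0.22  1.61  0.01  1.3  -1.97] F [-0.4 -0.4 -1.1] open 0.0854
  delta cm [ 0.19 -0.75  0.88] turn [0.003 0.014 0.013]
```

send_rows([
  {"tx": 0.2,"ty": -0.7,"tz": 0.6,"wx": 0,"wy": 0.01,"wz": 0,"jaw": 0},
  {"tx": 0,"ty": 0,"tz": 0.3,"wx": 0,"wy": 0,"wz": 0,"jaw": 0.5},
  {"tx": 0,"ty": 0,"tz": 0,"wx": 0,"wy": 0,"wz": 0,"jaw": 1},
  {"tx": 0,"ty": 0,"tz": 0,"wx": 0,"wy": 0,"wz": 0,"jaw": 1},
  {"tx": 0,"ty": 0,"tz": 0,"wx": 0,"wy": 0,"wz": 0,"jaw": 1},
], squeeze=30)

```text
t: 3.55
tool_pos: [0.6675, -0.0308, 0.1039]
tool_rot: [-0.393, 3.106, 0.001]
contact_force: [0.4, 0.2, -0.6]
opening: 0.0125
```

```bash
python3 - <<'E'
from h import *
tgt((.665,-.031,.098),.2147+np.pi/2)
pin=np.array([.3931,-.0903]);o=ctrl.get_obs();r=o["tool_pos"][:2]-pin;print(np.hypot(*r),np.arctan2(r[1],r[0]))
E
```

```text
t=3.55 pos [ 0.6675 -0.0308  0.1039] yaw 1.823 q [-0.16  0.23  1.61  0.    1.29 -1.98] F [ 0.4  0.2 -0.6] open 0.0125
  delta cm [0.26 0.04 0.59] turn [-0.     0.011  0.037]
0.2808076618980038 0.21353668452287244
```

send_rows([
  {"tx": 0,"ty": 0,"tz": 0.4,"wx": 0,"wy": 0,"wz": 0,"jaw": 1},
  {"tx": 0,"ty": 0,"tz": 0,"wx": 0,"wy": 0,"wz": 0,"jaw": 1},
])

```text
t: 3.8
tool_pos: [0.6677, -0.0308, 0.0999]
tool_rot: [-0.393, 3.106, 0.001]
contact_force: [0.2, 0.2, 0.3]
opening: -0.0
```

```bash
python3 - <<'E'
from h import *
tgt((.665,-.031,.098),.2147+np.pi/2)
crop("wrist",0,0,640,480,1,"w3")
E
```

```text
t=3.80 pos [ 0.6677 -0.0308  0.0999] yaw 1.823 q [-0.16  0.24  1.61  0.    1.29 -1.98] F [0.2 0.2 0.3] open -0.0000
  delta cm [0.27 0.05 0.19] turn [-0.     0.011  0.037]
```

View pics/w3.png

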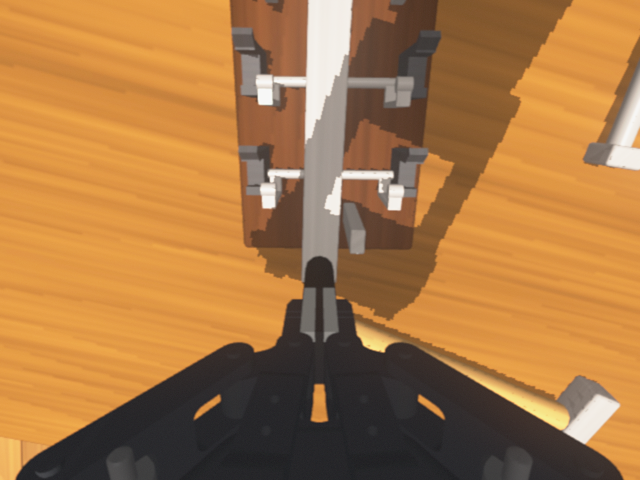

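```bash
python3 - <<'E'
from h import *
o=ctrl.get_obs();p=o["tool_pos"]
crop("scene",220,180,380,300,5,"s3",[p,p-[0,0,.011]])
crop("top",300,150,380,210,8,"t3",[p])
crop("wrist",220,200,420,350,4,"w3b",[p-[0,0,.011],p])
E
```

```text
(no output)
```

View pics/s3.png

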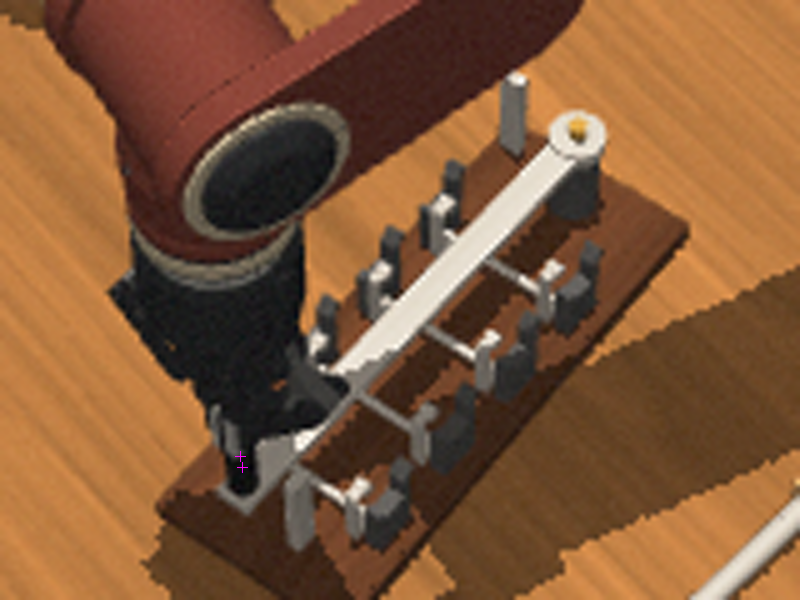

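View pics/w3b.png

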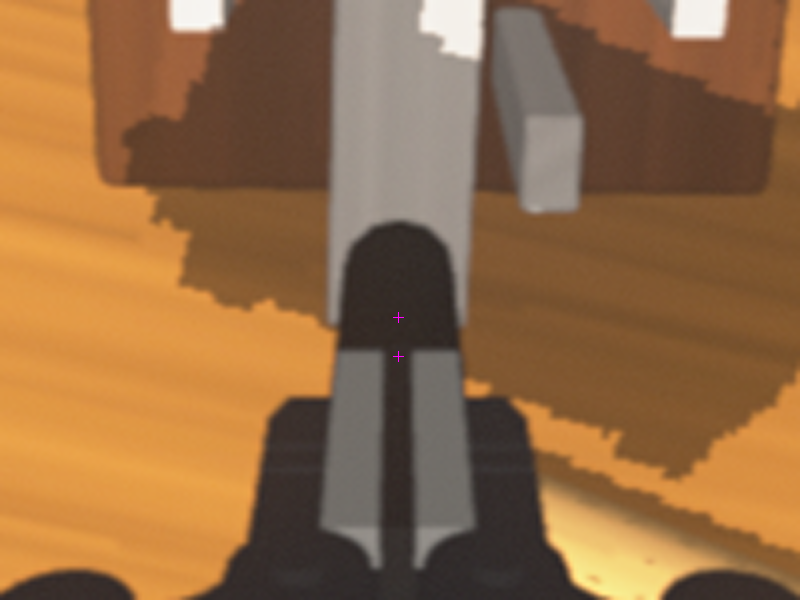

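View pics/t3.png

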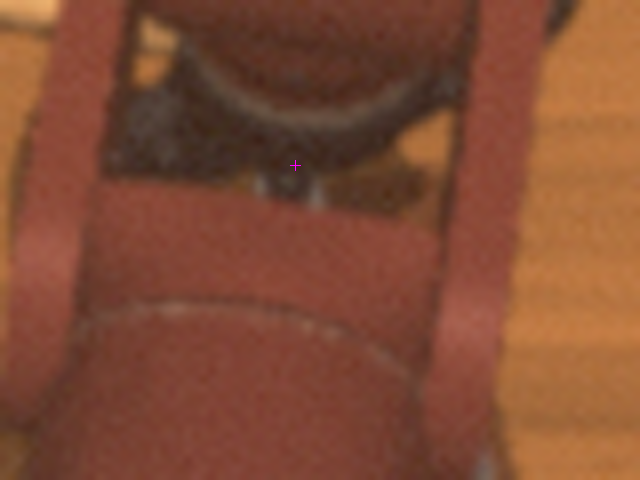

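```bash
python3 - <<'E'
from h import *
o=ctrl.get_obs();p=o["tool_pos"];c=ctrl.camera_info("wrist")
R=Ro.from_rotvec(o["tool_rot"])
for l in [(0,0,0),(0,0,.011),(0,0,-.002),(0,0,-.015),(.011,0,.011),(-.011,0,.011),(.011,0,-.015)]:
    X=p+R.apply(l); print(l,X.round(3),(c["R"]@X+c["t"]).round(3),proj("wrist",X).round(1))
u=np.array([np.cos(.2147),np.sin(.2147)]);pin=np.array([.3931,-.0903])
for r,z in((.272,.074),(.272,.114),(.28,.114),(.288,.114)): print(r,z,proj("wrist",[*(pin+u*r),z]).round(1))
E
```

```text
(0, 0, 0) [ 0.668 -0.031  0.1  ] [0.    0.027 0.177] [319. 289.]
(0, 0, 0.011) [ 0.668 -0.031  0.089] [0.    0.023 0.187] [319.  279.5]
(0, 0, -0.002) [ 0.668 -0.031  0.102] [0.    0.027 0.175] [319.  290.9]
(0, 0, -0.015) [ 0.668 -0.031  0.115] [0.    0.032 0.163] [319.1 304. ]
(0.011, 0, 0.011) [ 0.658 -0.034  0.089] [0.    0.013 0.184] [319.  260.3]
(-0.011, 0, 0.011) [ 0.679 -0.028  0.09 ] [0.    0.034 0.191] [319.  298.1]
(0.011, 0, -0.015) [ 0.657 -0.034  0.115] [0.    0.021 0.159] [319.1 282.2]
0.272 0.074 [320.5 252.2]
0.272 0.114 [320.9 284.7]
0.28 0.114 [320.2 300.2]
0.288 0.114 [319.5 315.3]
```

send_rows([
  {"tx": 0,"ty": 0,"tz": 0,"wx": 0,"wy": 0.01,"wz": 0.03,"jaw": 0},
  {"tx": 0,"ty": 0,"tz": 0,"wx": 0,"wy": 0,"wz": 0,"jaw": 0},
  {"tx": 0,"ty": 0,"tz": 0,"wx": 0,"wy": 0,"wz": 0,"jaw": 0},
  {"tx": 0,"ty": 0,"tz": 1,"wx": 0,"wy": 0,"wz": 0,"jaw": 0},
  {"tx": 0,"ty": 0,"tz": 0.5,"wx": 0,"wy": 0,"wz": 0,"jaw": 0},
])

```text
t: 4.62
tool_pos: [0.6683, -0.0308, 0.085]
tool_rot: [-0.344, 3.121, -0.001]
contact_force: [0.1, 0.4, -0.1]
opening: 0.085
```

```bash
python3 - <<'E'
from h import *
tgt((.665,-.031,.098),.2147+np.pi/2)
crop("wrist",0,0,640,480,1,"w4")
o=ctrl.get_obs();p=o["tool_pos"]
crop("scene",220,180,380,300,5,"s4",[p,p-[0,0,.011]])
E
```

```text
t=4.62 pos [ 0.6683 -0.0308  0.085 ] yaw 1.790 q [-0.16  0.26  1.61 -0.    1.27 -1.95] F [ 0.1  0.4 -0.1] open 0.0850
  delta cm [ 0.33  0.06 -1.31] turn [-0.001  0.002  0.005]
```

View pics/w4.png

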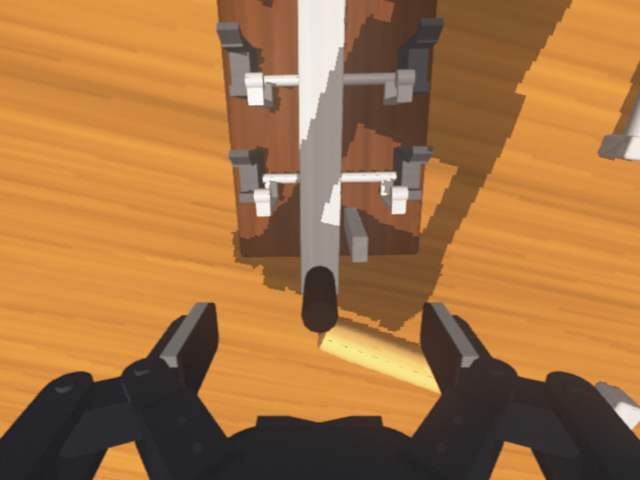

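View pics/s4.png

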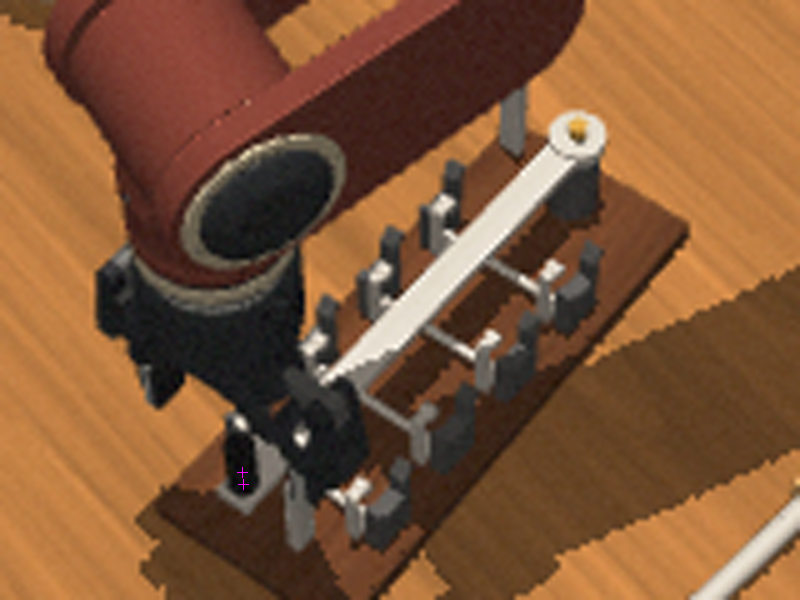

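send_rows([
  {"tx": 0.2,"ty": 0,"tz": 0.9,"wx": 0,"wy": 0,"wz": 0,"jaw": 0.3},
  {"tx": 0,"ty": 0,"tz": 0,"wx": 0,"wy": 0,"wz": 0,"jaw": 1},
  {"tx": 0,"ty": 0,"tz": 0,"wx": 0,"wy": 0,"wz": 0,"jaw": 1},
  {"tx": 0,"ty": 0,"tz": 0,"wx": 0,"wy": 0,"wz": 0,"jaw": 1},
  {"tx": 0,"ty": 0,"tz": 0,"wx": 0,"wy": 0,"wz": 0,"jaw": 1},
])

```text
t: 5.35
tool_pos: [0.6661, -0.0313, 0.0753]
tool_rot: [-0.344, 3.121, -0.001]
contact_force: [-0.5, -0.8, -2.0]
opening: 0.0145
```

```bash
python3 - <<'E'
from h import *
tgt((.665,-.031,.098),.2147+np.pi/2)
crop("wrist",220,200,420,350,4,"w5")
E
```

```text
t=5.35 pos [ 0.6661 -0.0313  0.0753] yaw 1.790 q [-0.16  0.26  1.62 -0.    1.26 -1.95] F [-0.5 -0.8 -2. ] open 0.0145
  delta cm [ 0.1   0.05 -2.27] turn [-0.001  0.001  0.005]
```

View pics/w5.png

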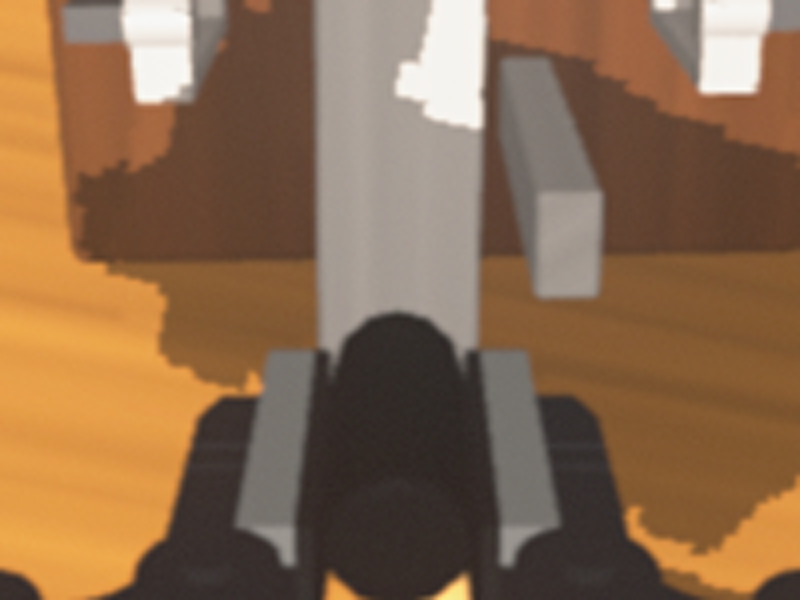

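send_rows([
  {"tx": 0.14,"ty": -2.8,"tz": 0,"wx": 0,"wy": 0,"wz": 0.1,"jaw": 1},
  {"tx": 0.14,"ty": -2.8,"tz": 0,"wx": 0,"wy": 0,"wz": 0.1,"jaw": 1},
  {"tx": 0.14,"ty": -2.8,"tz": 0,"wx": 0,"wy": 0,"wz": 0.1,"jaw": 1},
  {"tx": 0.14,"ty": -2.8,"tz": 0,"wx": 0,"wy": 0,"wz": 0.1,"jaw": 1},
], squeeze=40)

```text
t: 5.9
tool_pos: [0.6675, -0.1421, 0.0753]
tool_rot: [-0.295, -3.127, -0.003]
contact_force: [-2.2, 1.7, 0.6]
opening: 0.0144
```

```bash
cat >> h.py <<'E'
pin=np.array([.3931,-.0903])
def arc():
    o=ctrl.get_obs();r=o["tool_pos"][:2]-pin; M=Ro.from_rotvec(o["tool_rot"]).as_matrix()
    print("r %.4f th %.4f keeper %.3f yaw-90 %.3f"%(np.hypot(*r),np.arctan2(r[1],r[0]),.2383-np.arctan2(r[1],r[0]),np.arctan2(M[1,1],M[0,1])-np.pi/2),"z %.4f"%o["tool_pos"][2],"F",o["contact_force"].round(1),"op %.4f"%o["opening"],"q",o["q"].round(2))
E
python3 - <<'E'
from h import *
arc()
E
```

```text
r 0.2793 th -0.1866 keeper 0.425 yaw-90 -0.188 z 0.0753 F [-2.2  1.7  0.6] op 0.0144 q [-0.32  0.3   1.58  0.    1.27 -1.7 ]
```

send_rows([
  {"tx": 0.14,"ty": -2.8,"tz": 0,"wx": 0,"wy": 0,"wz": 0.1,"jaw": 1},
  {"tx": 0.14,"ty": -2.8,"tz": 0,"wx": 0,"wy": 0,"wz": 0.1,"jaw": 1},
  {"tx": 0.14,"ty": -2.8,"tz": 0,"wx": 0,"wy": 0,"wz": 0.1,"jaw": 1},
  {"tx": 0.14,"ty": -2.8,"tz": 0,"wx": 0,"wy": 0,"wz": 0.1,"jaw": 1},
  {"tx": 0.14,"ty": -2.8,"tz": 0,"wx": 0,"wy": 0,"wz": 0.1,"jaw": 1},
])

```text
t: 6.52
tool_pos: [0.6065, -0.27, 0.0753]
tool_rot: [-1.08, -2.947, -0.005]
contact_force: [-0.7, 2.8, 0.4]
opening: 0.0142
```

send_rows([
  {"tx": 0.14,"ty": -2.8,"tz": 0,"wx": 0,"wy": 0,"wz": 0.1,"jaw": 1},
  {"tx": 0.14,"ty": -2.8,"tz": 0,"wx": 0,"wy": 0,"wz": 0.1,"jaw": 1},
  {"tx": 0.14,"ty": -2.8,"tz": 0,"wx": 0,"wy": 0,"wz": 0.1,"jaw": 1},
  {"tx": 0.14,"ty": -2.8,"tz": 0,"wx": 0,"wy": 0,"wz": 0.1,"jaw": 1},
  {"tx": 0.07,"ty": -1.5,"tz": 0,"wx": 0,"wy": 0,"wz": 0.05,"jaw": 1},
])

```text
t: 7.15
tool_pos: [0.5022, -0.3467, 0.0754]
tool_rot: [-1.73, -2.618, -0.007]
contact_force: [1.2, -0.4, -2.0]
opening: 0.0144
```

```bash
python3 - <<'E'
from h import *
arc()
E
```

```text
r 0.2786 th -1.1685 keeper 1.407 yaw-90 -1.168 z 0.0754 F [ 1.2 -0.4 -2. ] op 0.0144 q [-0.73  0.14  1.76  0.    1.24 -1.13]
```

Nearly there; push on gently to the stop.

send_rows([
  {"tx": 0.07,"ty": -1.5,"tz": 0,"wx": 0,"wy": 0,"wz": 0.05,"jaw": 1},
  {"tx": 0,"ty": -0.6,"tz": 0,"wx": 0,"wy": 0,"wz": 0.02,"jaw": 1},
  {"tx": 0,"ty": -0.5,"tz": 0,"wx": 0,"wy": 0,"wz": 0.02,"jaw": 1},
])

```text
t: 7.52
tool_pos: [0.4785, -0.3554, 0.0754]
tool_rot: [1.854, 2.535, 0.013]
contact_force: [15.8, 3.0, -6.7]
opening: 0.0144
```

```bash
python3 - <<'E'
from h import *
arc()
E
```

```text
r 0.2786 th -1.2591 keeper 1.497 yaw-90 -1.263 z 0.0754 F [15.8  3.  -6.7] op 0.0144 q [-0.77  0.11  1.8   0.01  1.24 -1.08]
```

send_rows([
  {"tx": 0,"ty": 0,"tz": 0,"wx": 0,"wy": 0,"wz": 0,"jaw": 0},
  {"tx": 0,"ty": 0,"tz": 0,"wx": 0,"wy": 0,"wz": 0,"jaw": 0},
  {"tx": 0,"ty": 0,"tz": -4,"wx": 0,"wy": 0,"wz": 0,"jaw": 0},
  {"tx": 0,"ty": 0,"tz": -5,"wx": 0,"wy": 0,"wz": 0,"jaw": 0},
  {"tx": 0,"ty": 0,"tz": -4,"wx": 0,"wy": 0,"wz": 0,"jaw": 0},
])

```text
t: 8.15
tool_pos: [0.4761, -0.3539, 0.2043]
tool_rot: [-1.846, -2.529, -0.013]
contact_force: [0.3, 0.1, 0.3]
opening: 0.0851
```

```bash
python3 - <<'E'
from h import *
a=.2383-1.5
print("expected post open",pin+.28*np.array([np.cos(a),np.sin(a)]))
crop("wrist",0,0,640,480,1,"w6",[[*(pin+.28*np.array([np.cos(a),np.sin(a)])),.114]])
crop("top",280,140,500,305,3.6,"t6",[[*(pin+.28*np.array([np.cos(a),np.sin(a)])),.114]])
tgt((.5,.0,.25),1.67)
E
```

```text
expected post open [ 0.47827542 -0.35703048]
t=8.25 pos [ 0.4784 -0.3561  0.2093] yaw 0.310 q [-0.77 -0.01  1.69  0.01  1.47 -1.08] F [ 0.3 -0.1  0.8] open 0.0853
  delta cm [33.27 12.94 -3.87] turn [ 0.007  0.    -1.36 ]
```

View pics/w6.png

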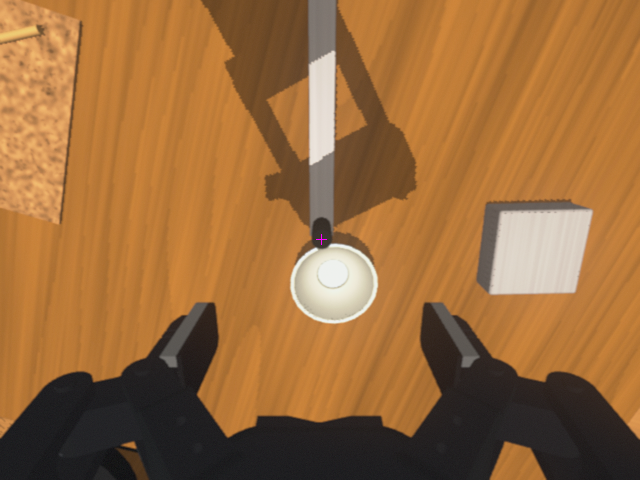

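View pics/t6.png

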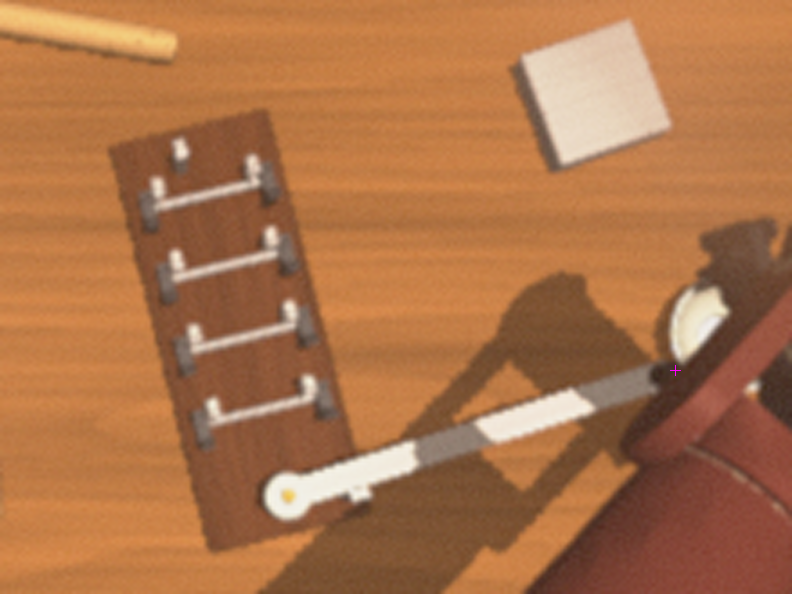

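```bash
python3 - <<'E'
from h import *
plan([(.56,-.05,.30,1.80)],maxw=.17)
E
```

```text
t [ 2.97  1.91 -0.99] w [ 0.001  0.    -0.166]
   t [ 2.61  2.37 -0.99] w [ 0.001  0.    -0.166]
   t [ 2.19  2.77 -0.99] w [ 0.001  0.    -0.166]
   t [ 1.7   3.09 -0.99] w [ 0.001  0.    -0.166]
   t [ 1.17  3.32 -0.99] w [ 0.001  0.    -0.166]
   t [ 0.6   3.47 -1.  ] w [ 0.001  0.    -0.166]
   t [ 0.02  3.52 -1.  ] w [ 0.001  0.    -0.166]
   t [-0.56  3.48 -1.  ] w [ 0.001  0.    -0.166]
   t [-1.12  3.34 -1.01] w [ 0.001  0.    -0.166]
 -- at [ 0.56 -0.05  0.3 ]
```

send_rows([
  {"tx": 3,"ty": 1.9,"tz": -1,"wx": 0,"wy": 0,"wz": -0.166,"jaw": 0},
  {"tx": 2.6,"ty": 2.4,"tz": -1,"wx": 0,"wy": 0,"wz": -0.166,"jaw": 0},
  {"tx": 2.2,"ty": 2.8,"tz": -1,"wx": 0,"wy": 0,"wz": -0.166,"jaw": 0},
  {"tx": 1.7,"ty": 3.1,"tz": -1,"wx": 0,"wy": 0,"wz": -0.166,"jaw": 0},
  {"tx": 1.2,"ty": 3.3,"tz": -1,"wx": 0,"wy": 0,"wz": -0.166,"jaw": 0},
])

```text
t: 8.88
tool_pos: [0.5215, -0.1816, 0.259]
tool_rot: [-0.636, -3.075, -0.009]
contact_force: [0.6, -0.0, 0.0]
opening: 0.0855
```

send_rows([
  {"tx": 0.6,"ty": 3.5,"tz": -1,"wx": 0,"wy": 0,"wz": -0.166,"jaw": 0},
  {"tx": 0,"ty": 3.5,"tz": -1,"wx": 0,"wy": 0,"wz": -0.166,"jaw": 0},
  {"tx": -0.6,"ty": 3.5,"tz": -1,"wx": 0,"wy": 0,"wz": -0.166,"jaw": 0},
  {"tx": -1.1,"ty": 3.3,"tz": -1,"wx": 0,"wy": 0,"wz": -0.166,"jaw": 0},
  {"tx": 0,"ty": 0,"tz": 0,"wx": 0,"wy": 0,"wz": 0,"jaw": 0},
])

```text
t: 9.5
tool_pos: [0.5539, -0.0379, 0.2989]
tool_rot: [0.442, -3.107, -0.01]
contact_force: [0.4, 0.2, -0.1]
opening: 0.0857
```

```bash
python3 - <<'E'
from h import *
p=np.load("rack.npy")
def P(p,X):
    c,s=np.cos(p[2]),np.sin(p[2]); return np.array([p[0]+c*X[0]-s*X[1],p[1]+s*X[0]+c*X[1],X[2]])
np.save("ci7.npy",crop("wrist",0,0,640,480,1,"w7"),allow_pickle=True)
im=cv2.imread("pics/w7.png"); cv2.imwrite("pics/w7b.png",cv2.resize(im[0:300,200:460],None,fx=2.6,fy=2.0,interpolation=3) if 0 else cv2.resize(im[0:260,190:450],None,fx=2.3,fy=2.3,interpolation=3))
tgt((.56,-.05,.3),1.8)
E
```

```text
t=9.55 pos [ 0.5535 -0.0389  0.2981] yaw 1.851 q [-0.21 -0.15  1.67  0.    1.63 -2.06] F [-0.  -0.7  0.9] open 0.0857
  delta cm [-0.32 -1.24 -0.2 ] turn [ 0.007 -0.004  0.052]
```

View pics/w7.png

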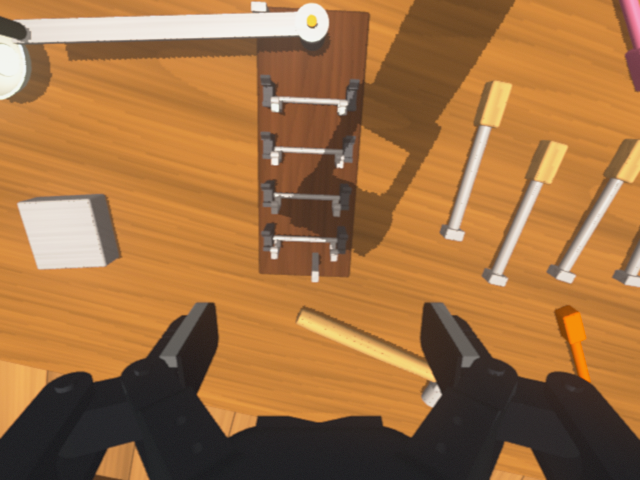

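```bash
python3 - <<'E'
from h import *
p=np.load("rack.npy"); ci=np.load("ci7.npy",allow_pickle=True).item()
def P(p,X):
    c,s=np.cos(p[2]),np.sin(p[2]); return np.array([p[0]+c*X[0]-s*X[1],p[1]+s*X[0]+c*X[1],X[2]])
im=cv2.imread("pics/w7.png")[60:270,245:385]; s=4; im=cv2.resize(im,None,fx=s,fy=s,interpolation=3)[:600]
for x in(-.084,-.028,.028,.084):
  for y in(-.051,.051):
    for dx,z in((-.008,.064),):
      u=proj(None,P(p,(x+dx,y,z)),ci); cv2.drawMarker(im,(int((u[0]-245+.5)*s),int((u[1]-60+.5)*s)),(255,0,255),0,10,1)
  u=proj(None,P(p,(x,.0,.043)),ci); cv2.drawMarker(im,(int((u[0]-245+.5)*s),int((u[1]-60+.5)*s)),(0,255,0),0,10,1)
for x,y in((-.1733,.0625),(.1467,.0625),(.1467,-.0625)): print(proj(None,P(p,(x,y,.015)),ci))
cv2.imwrite("pics/w7c.png",im)
E
```

```text
[370.42365915  11.97222486]
[349.24164276 278.48838614]
[258.1299726  274.95224741]
```

View pics/w7c.png

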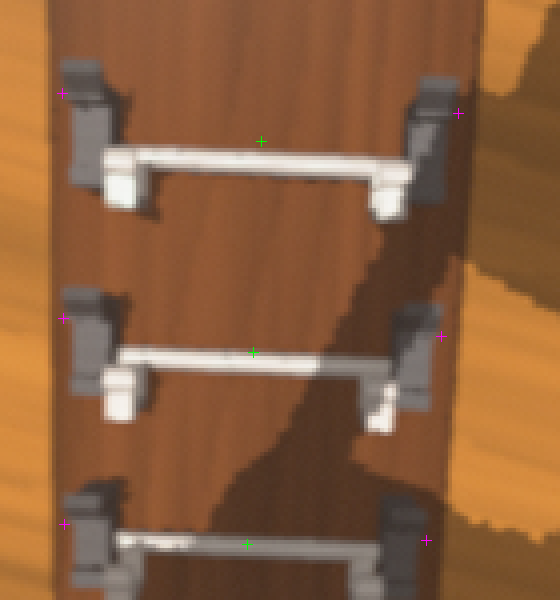

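```bash
python3 - <<'E'
from h import *
ci=np.load("ci7.npy",allow_pickle=True).item()
for a,b in (((454,232),(495,104)),((497,278),(549,162)),((564,272),(629,160))):
    A=ray(None,a,.022,ci);B=ray(None,b,.022,ci);d=A-B;L=np.hypot(*d[:2]);u=d/L;m=(A-.072*u+B+.09*u)/2
    print(m.round(4),np.arctan2(d[1],d[0]).round(3),L.round(4))
plan([(.50,.14,.22,1.67)])
E
```

```text
[0.4901 0.1417 0.022 ] 0.099 0.1587
[0.5335 0.2283 0.022 ] 0.036 0.1601
[0.502  0.3161 0.022 ] -0.025 0.1563
   t [0.04 4.65 1.99] w [ 0.002 -0.001  0.045]
   t [0.25 4.65 1.98] w [ 0.002 -0.001  0.045]
   t [0.46 4.64 1.97] w [ 0.002 -0.001  0.045]
   t [0.68 4.62 1.96] w [ 0.002 -0.001  0.045]
 -- at [0.5  0.14 0.22]
```

send_rows([
  {"tx": 0.2,"ty": 4.7,"tz": 2.5,"wx": 0,"wy": 0,"wz": 0.045,"jaw": 0},
  {"tx": 0.5,"ty": 4.7,"tz": 2.5,"wx": 0,"wy": 0,"wz": 0.045,"jaw": 0},
  {"tx": 0.7,"ty": 4.6,"tz": 2.5,"wx": 0,"wy": 0,"wz": 0.045,"jaw": 0},
  {"tx": 0.9,"ty": 4.6,"tz": 2.5,"wx": 0,"wy": 0,"wz": 0.045,"jaw": 0},
  {"tx": 0,"ty": 0,"tz": 2,"wx": 0,"wy": 0,"wz": 0,"jaw": 0},
])

```text
t: 10.18
tool_pos: [0.4902, 0.1378, 0.1733]
tool_rot: [0.123, -3.132, -0.003]
contact_force: [-1.2, -1.3, -0.3]
opening: 0.0855
```

```bash
cat >> h.py <<'E'
def look(name):
    return crop("wrist",0,0,640,480,1,name)
def mand(a,b,z=.024,ci=None):
    A=ray("wrist",a,z,ci);B=ray("wrist",b,z,ci);d=A-B;L=np.hypot(*d[:2]);u=d/L
    return (A+B)/2,np.arctan2(d[1],d[0]),L,u
E
python3 - <<'E'
from h import *
look("w8"); tgt((.49,.142,.16),1.67)
E
```

```text
t=10.22 pos [0.4888 0.1365 0.17  ] yaw 1.648 q [ 0.12 -0.19  1.92  0.    1.43 -1.52] F [-0.5  0.  -3.8] open 0.0858
  delta cm [-0.18  0.54  1.  ] turn [ 0.002 -0.012 -0.022]
```

View pics/w8.png

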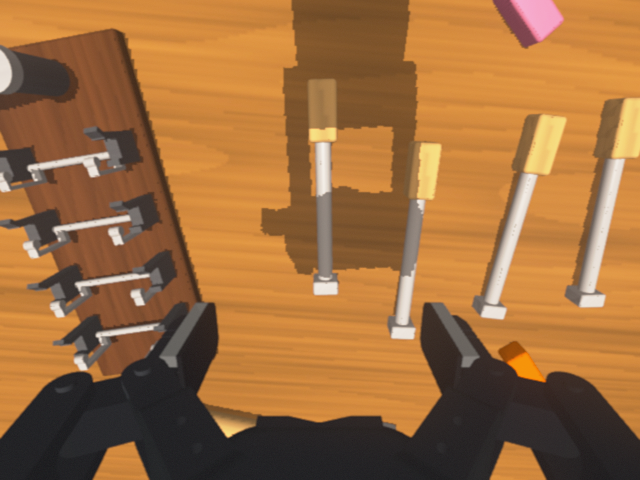

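```bash
python3 - <<'E'
from h import *
A=ray("wrist",(325,275),.017);B=ray("wrist",(322.5,141),.017);d=A-B;print(np.hypot(*d[:2]),np.arctan2(d[1],d[0]),(A+B)/2)
A=ray("wrist",(325,280),.024);B=ray("wrist",(322,104),.024);d=A-B;print(np.hypot(*d[:2]),np.arctan2(d[1],d[0]),(A+B)/2)
m=(.4895,.142,0.06)
tgt(m,.1+np.pi/2)
E
```

```text
0.12495850350496529 0.10083554254929501 [0.48632158 0.1409884  0.017     ]
0.15642498571066293 0.09928189197389757 [0.47269653 0.13956665 0.024     ]
t=10.22 pos [0.4888 0.1365 0.17  ] yaw 1.648 q [ 0.12 -0.19  1.92  0.    1.43 -1.52] F [-0.5  0.  -3.8] open 0.0858
  delta cm [-0.25  0.52 11.  ] turn [ 0.002 -0.012 -0.023]
```

send_rows([
  {"tx": -0.2,"ty": 0.5,"tz": 4,"wx": 0,"wy": 0,"wz": -0.02,"jaw": 0.3},
  {"tx": 0,"ty": 0,"tz": 4,"wx": 0,"wy": 0,"wz": 0,"jaw": 0.5},
  {"tx": 0,"ty": 0,"tz": 3,"wx": 0,"wy": 0,"wz": 0,"jaw": 0.5},
  {"tx": 0,"ty": 0,"tz": 1.5,"wx": 0,"wy": 0,"wz": 0,"jaw": 0.5},
  {"tx": 0,"ty": 0,"tz": 0,"wx": 0,"wy": 0,"wz": 0,"jaw": 0.5},
])

```text
t: 10.85
tool_pos: [0.4897, 0.1363, 0.0412]
tool_rot: [0.135, -3.125, 0.002]
contact_force: [1.3, 0.3, -0.1]
opening: 0.0428
```

```bash
python3 - <<'E'
from h import *
look("w9"); tgt((.4895,.142,.0),1.67)
o=ctrl.get_obs();p=o["tool_pos"];print(proj("scene",p))
crop("scene",280,220,440,340,5,"s9",[p,p-[0,0,.011]])
E
```

```text
t=10.90 pos [0.4904 0.1364 0.0421] yaw 1.658 q [ 0.13 -0.04  2.01 -0.    1.18 -1.53] F [-0.6 -0.5 -0.3] open 0.0432
  delta cm [-0.01  0.56  4.21] turn [-0.001 -0.012 -0.012]
[364.47290966 287.97107057]
```

View pics/w9.png

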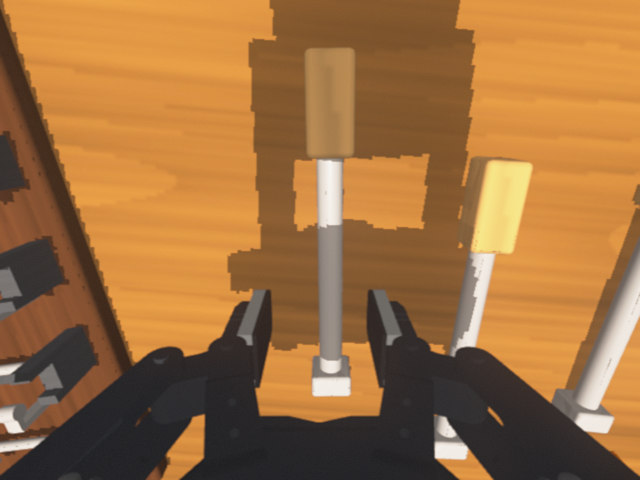

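View pics/s9.png

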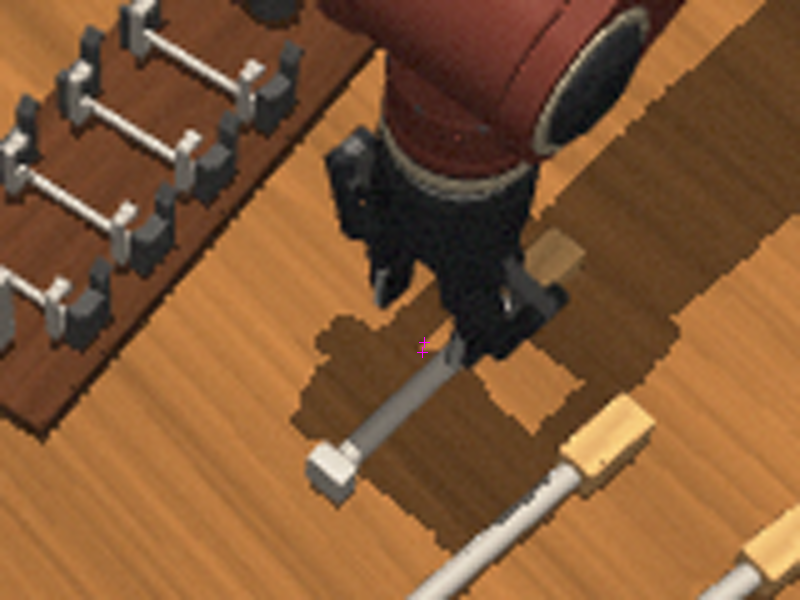

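send_rows([
  {"tx": 0,"ty": 0.55,"tz": 1.5,"wx": 0,"wy": -0.012,"wz": -0.012,"jaw": 0.5},
  {"tx": 0,"ty": 0,"tz": 1,"wx": 0,"wy": 0,"wz": 0,"jaw": 0.5},
  {"tx": 0,"ty": 0,"tz": 0,"wx": 0,"wy": 0,"wz": 0,"jaw": 0.5},
])

```text
t: 11.32
tool_pos: [0.4948, 0.1424, 0.0224]
tool_rot: [-0.154, 3.127, -0.0]
contact_force: [0.1, -0.1, 0.1]
opening: 0.0425
```

```bash
python3 - <<'E'
from h import *
look("w10"); tgt((.4895,.142,.0),1.67)
o=ctrl.get_obs();p=o["tool_pos"]
crop("scene",280,220,440,340,5,"s10",[p,p-[0,0,.011]])
E
```

```text
t=11.38 pos [0.4952 0.1425 0.0229] yaw 1.669 q [ 0.14 -0.01  2.02 -0.    1.12 -1.53] F [-0.4 -0.3  0.2] open 0.0429
  delta cm [0.6  0.01 2.28] turn [-0.001  0.012 -0.001]
```

View pics/w10.png

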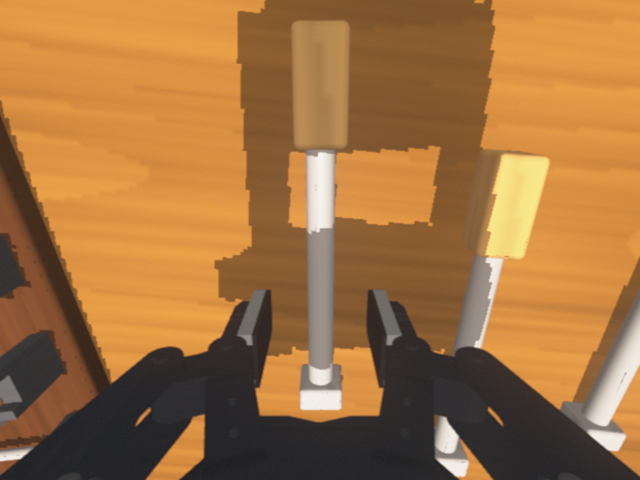

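View pics/s10.png

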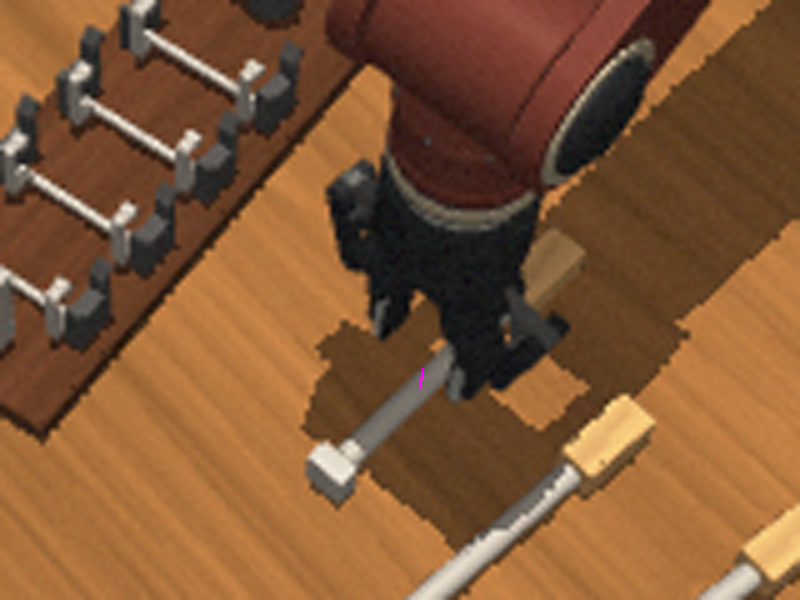

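send_rows([
  {"tx": 0.5,"ty": 0,"tz": 1.2,"wx": 0,"wy": 0.012,"wz": 0,"jaw": 0.5},
  {"tx": 0,"ty": 0,"tz": 0,"wx": 0,"wy": 0,"wz": 0,"jaw": 0.6},
  {"tx": 0,"ty": 0,"tz": 0,"wx": 0,"wy": 0,"wz": 0,"jaw": 0.6},
])

```text
t: 11.8
tool_pos: [0.4909, 0.1419, 0.011]
tool_rot: [-0.154, 3.137, -0.001]
contact_force: [-0.1, 0.5, -0.2]
opening: 0.0342
```

```bash
python3 - <<'E'
from h import *
look("w11"); tgt((.4895,.142,.0),1.67)
o=ctrl.get_obs();p=o["tool_pos"]
crop("scene",300,240,420,330,6,"s11",[p,p-[0,0,.011]])
E
```

```text
t=11.85 pos [0.4906 0.1419 0.0108] yaw 1.669 q [ 0.14  0.    2.03 -0.    1.11 -1.53] F [-0.1 -0.6  0.1] open 0.0344
  delta cm [0.11 0.02 1.08] turn [-0.001  0.    -0.001]
```

View pics/s11.png

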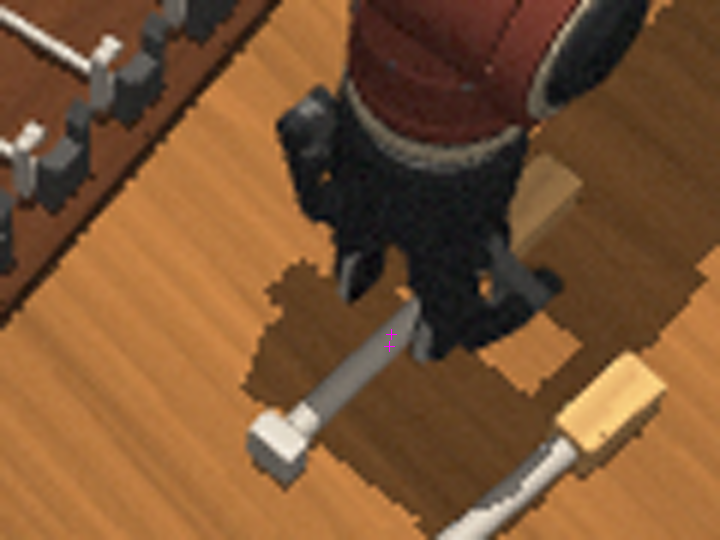

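send_rows([
  {"tx": 0.1,"ty": 0,"tz": 0.7,"wx": 0,"wy": 0,"wz": 0,"jaw": 0.6},
  {"tx": 0,"ty": 0,"tz": 0.3,"wx": 0,"wy": 0,"wz": 0,"jaw": 0.6},
])

```text
t: 12.15
tool_pos: [0.4899, 0.1419, 0.0007]
tool_rot: [-0.154, 3.137, -0.001]
contact_force: [-0.2, -0.5, 1.5]
opening: 0.0341
```

```bash
python3 - <<'E'
from h import *
tgt((.4895,.142,.0),1.67)
o=ctrl.get_obs();p=o["tool_pos"]
crop("scene",300,240,420,330,6,"s12",[p,p-[0,0,.011]])
E
```

```text
t=12.15 pos [0.4899 0.1419 0.0007] yaw 1.669 q [ 0.14  0.02  2.03 -0.    1.09 -1.53] F [-0.2 -0.5  1.5] open 0.0341
  delta cm [0.03 0.02 0.07] turn [-0.001  0.001 -0.001]
```

View pics/s12.png

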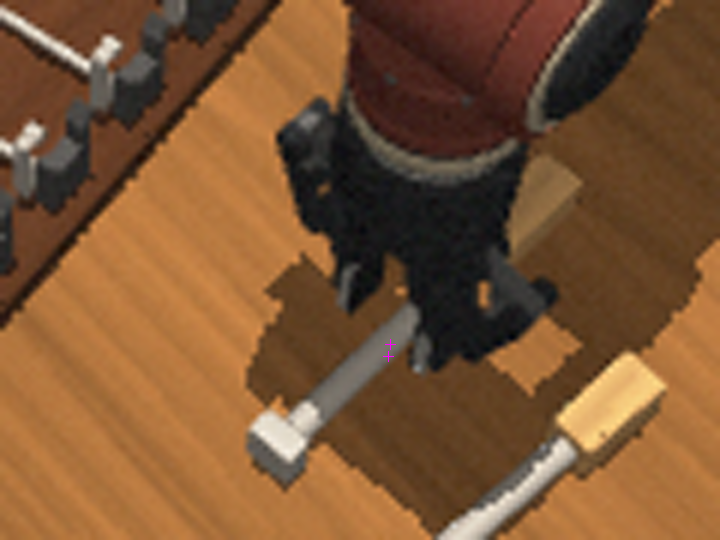

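send_rows([
  {"tx": 0,"ty": 0,"tz": 0.5,"wx": 0,"wy": 0,"wz": 0,"jaw": 0.6},
  {"tx": 0,"ty": 0,"tz": 0.3,"wx": 0,"wy": 0,"wz": 0,"jaw": 0.6},
])

```text
t: 12.45
tool_pos: [0.4899, 0.1419, -0.008]
tool_rot: [-0.154, 3.137, -0.001]
contact_force: [0.0, -0.2, -0.2]
opening: 0.034
```

send_rows([
  {"tx": 0,"ty": 0,"tz": 0.2,"wx": 0,"wy": 0,"wz": 0,"jaw": 0.6},
])

```text
t: 12.58
tool_pos: [0.4899, 0.1419, -0.0102]
tool_rot: [-0.154, 3.137, -0.001]
contact_force: [0.0, -0.0, 0.6]
opening: 0.0342
```

send_rows([
  {"tx": 0,"ty": 0,"tz": 0,"wx": 0,"wy": 0,"wz": 0,"jaw": 0.8},
  {"tx": 0,"ty": 0,"tz": 0,"wx": 0,"wy": 0,"wz": 0,"jaw": 1},
  {"tx": 0,"ty": 0,"tz": 0,"wx": 0,"wy": 0,"wz": 0,"jaw": 1},
  {"tx": 0,"ty": 0,"tz": 0,"wx": 0,"wy": 0,"wz": 0,"jaw": 1},
], squeeze=70)

```text
t: 13.08
tool_pos: [0.49, 0.1419, -0.0101]
tool_rot: [-0.154, 3.137, -0.001]
contact_force: [0.1, -0.3, -0.4]
opening: 0.0112
```

```bash
python3 - <<'E'
from h import *
look("w13");tgt((.4895,.142,.0),1.67)
o=ctrl.get_obs();p=o["tool_pos"]
crop("scene",300,240,420,330,6,"s13",[p,p-[0,0,.011]])
E
```

```text
t=13.12 pos [ 0.49    0.1418 -0.0101] yaw 1.669 q [ 0.14  0.04  2.04 -0.    1.07 -1.53] F [-0.6  0.  -0.1] open 0.0112
  delta cm [ 0.04  0.02 -1.01] turn [-0.001  0.001 -0.001]
```

View pics/w13.png

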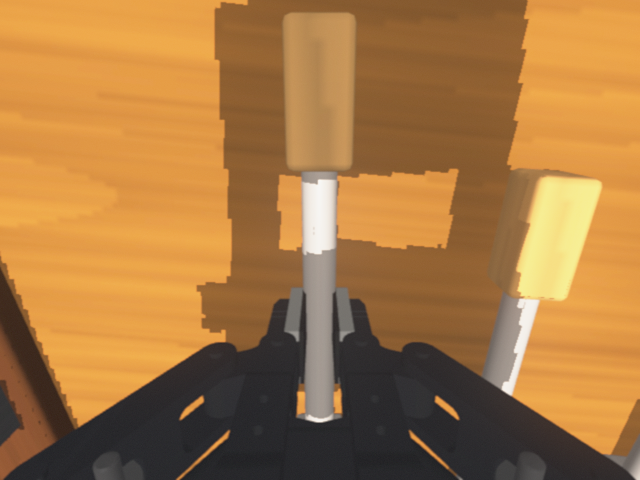

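send_rows([
  {"tx": 0,"ty": 0,"tz": -2,"wx": 0,"wy": 0,"wz": 0,"jaw": 1},
  {"tx": 0,"ty": 0,"tz": -5,"wx": 0,"wy": 0,"wz": 0,"jaw": 1},
  {"tx": 0,"ty": 0,"tz": -5,"wx": 0,"wy": 0,"wz": 0,"jaw": 1},
  {"tx": 0,"ty": 0,"tz": -4,"wx": 0,"wy": 0,"wz": 0,"jaw": 1},
], squeeze=90)

```text
t: 13.68
tool_pos: [0.4853, 0.1413, 0.1477]
tool_rot: [0.154, -3.126, 0.002]
contact_force: [0.8, -0.2, -1.0]
opening: 0.0101
```

```bash
python3 - <<'E'
from h import *
look("w14");tgt((.563,-.049,.17),.238)
o=ctrl.get_obs();p=o["tool_pos"]
crop("scene",280,180,440,300,5,"s14",[p,p-[0,0,.011]])
crop("top",0,0,640,480,1,"t14")
E
```

```text
t=13.72 pos [0.4887 0.1418 0.1541] yaw 1.669 q [ 0.14 -0.18  1.94 -0.    1.39 -1.53] F [4.  0.9 2.1] open 0.0104
  delta cm [ -5.51 -19.72  -1.6 ] turn [-2.000e-03 -1.000e-03  1.431e+00]
```

View pics/s14.png

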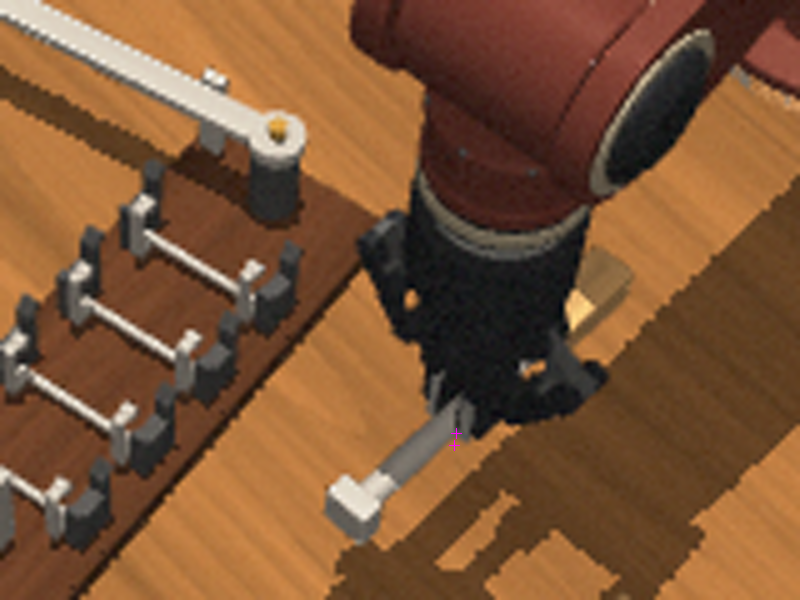

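View pics/w14.png

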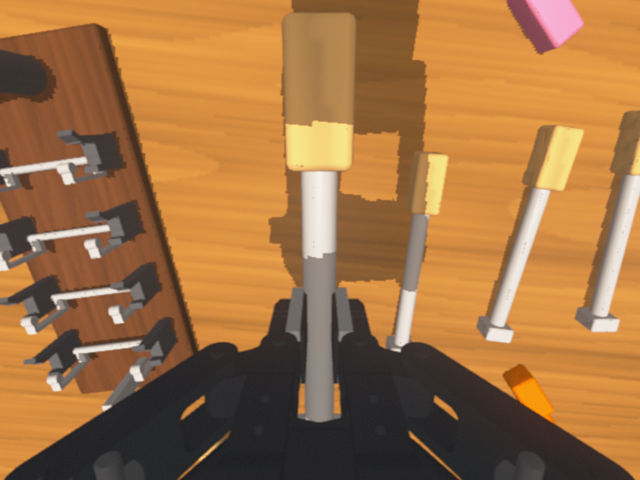

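```bash
python3 - <<'E'
from h import *
plan([(.6176,-.0358,.17,.238)],maxw=.15)
E
```

```text
t [-1.12 -1.89 -0.22] w [-0.001 -0.001  0.143]
   t [-1.38 -1.71 -0.22] w [-0.001 -0.001  0.143]
   t [-1.61 -1.5  -0.22] w [-0.001 -0.001  0.143]
   t [-1.81 -1.25 -0.22] w [-0.001 -0.001  0.143]
   t [-1.97 -0.98 -0.22] w [-0.001 -0.001  0.143]
   t [-2.09 -0.69 -0.22] w [-0.001 -0.001  0.143]
   t [-2.17 -0.39 -0.22] w [-0.001 -0.001  0.143]
   t [-2.2  -0.07 -0.22] w [-0.001 -0.001  0.143]
   t [-2.19  0.24 -0.22] w [-0.001 -0.001  0.143]
   t [-2.13  0.55 -0.21] w [-0.001 -0.001  0.143]
 -- at [ 0.618 -0.036  0.17 ]
```

send_rows([
  {"tx": -1.1,"ty": -1.9,"tz": -0.2,"wx": 0,"wy": 0,"wz": 0.143,"jaw": 1},
  {"tx": -1.4,"ty": -1.7,"tz": -0.2,"wx": 0,"wy": 0,"wz": 0.143,"jaw": 1},
  {"tx": -1.6,"ty": -1.5,"tz": -0.2,"wx": 0,"wy": 0,"wz": 0.143,"jaw": 1},
  {"tx": -1.8,"ty": -1.25,"tz": -0.2,"wx": 0,"wy": 0,"wz": 0.143,"jaw": 1},
  {"tx": -2.0,"ty": -1.0,"tz": -0.2,"wx": 0,"wy": 0,"wz": 0.143,"jaw": 1},
])

```text
t: 14.45
tool_pos: [0.5453, 0.0506, 0.1441]
tool_rot: [-0.976, -2.959, 0.016]
contact_force: [-1.0, -0.2, -1.0]
opening: 0.0099
```

send_rows([
  {"tx": -2.1,"ty": -0.7,"tz": -0.2,"wx": 0,"wy": 0,"wz": 0.143,"jaw": 1},
  {"tx": -2.2,"ty": -0.4,"tz": -0.2,"wx": 0,"wy": 0,"wz": 0.143,"jaw": 1},
  {"tx": -2.2,"ty": 0,"tz": -0.2,"wx": 0,"wy": 0,"wz": 0.143,"jaw": 1},
  {"tx": -2.2,"ty": 0.2,"tz": -0.2,"wx": 0,"wy": 0,"wz": 0.143,"jaw": 1},
  {"tx": -2.1,"ty": 0.5,"tz": -0.2,"wx": 0,"wy": 0,"wz": 0.14,"jaw": 1},
])

```text
t: 15.08
tool_pos: [0.6015, -0.0423, 0.1353]
tool_rot: [-1.966, -2.397, 0.048]
contact_force: [-0.0, -0.3, -2.2]
opening: 0.0102
```

```bash
python3 - <<'E'
from h import *
look("w15");tgt((.6176,-.0358,.1),.238)
E
```

```text
t=15.12 pos [ 0.6026 -0.0446  0.1352] yaw 0.192 q [-0.19  0.1   1.7  -0.01  1.39 -0.38] F [-0.6 -0.8 -0.9] open 0.0102
  delta cm [0.54 1.82 3.44] turn [-0.049 -0.011 -0.046]
```

View pics/w15.png

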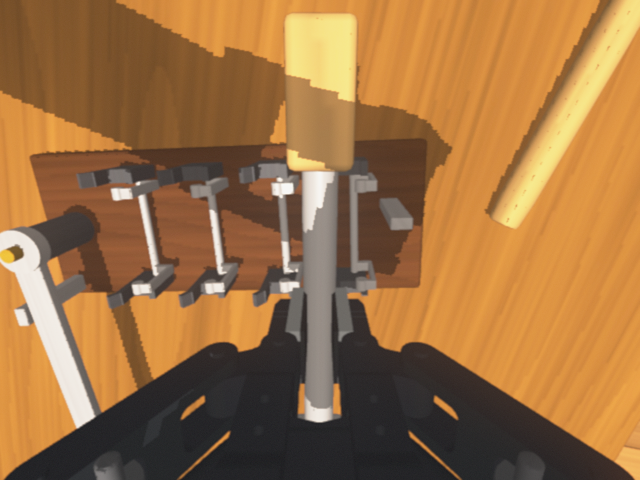

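send_rows([
  {"tx": 0.3,"ty": 1.0,"tz": 1,"wx": -0.025,"wy": -0.005,"wz": -0.023,"jaw": 1},
  {"tx": 0.3,"ty": 0.8,"tz": 1,"wx": -0.025,"wy": -0.005,"wz": -0.023,"jaw": 1},
  {"tx": 0,"ty": 0,"tz": 0,"wx": 0,"wy": 0,"wz": 0,"jaw": 1},
])

```text
t: 15.5
tool_pos: [0.6143, -0.0347, 0.1058]
tool_rot: [-1.933, -2.464, 0.005]
contact_force: [-0.1, -0.7, -1.8]
opening: 0.0104
```

```bash
cat >> h.py <<'E'
rk=np.load("rack.npy")
def P(X,p=None):
    p=rk if p is None else p
    c,s=np.cos(p[2]),np.sin(p[2]); return np.array([p[0]+c*X[0]-s*X[1],p[1]+s*X[0]+c*X[1],X[2]])
SX=(-.084,-.028,.028,.084)
def slotcheck(i,name):
    mk=[]
    for y in(.041,.051):
        mk+=[P((SX[i]-.008,y,.043)),P((SX[i]+.008,y,.043)),P((SX[i]-.008,y,.064))]
    crop("wrist",220,100,420,250,4,name,mk)
E
python3 - <<'E'
from h import *
slotcheck(3,"w16");tgt((.6176,-.0358,.1),.238)
E
```

```text
t=15.55 pos [ 0.6144 -0.0348  0.1063] yaw 0.240 q [-0.18  0.13  1.72  0.    1.3  -0.42] F [-0.9 -0.1 -2.5] open 0.0100
  delta cm [-0.17  0.29  0.62] turn [-0.009 -0.006  0.002]
```

View pics/w16.png

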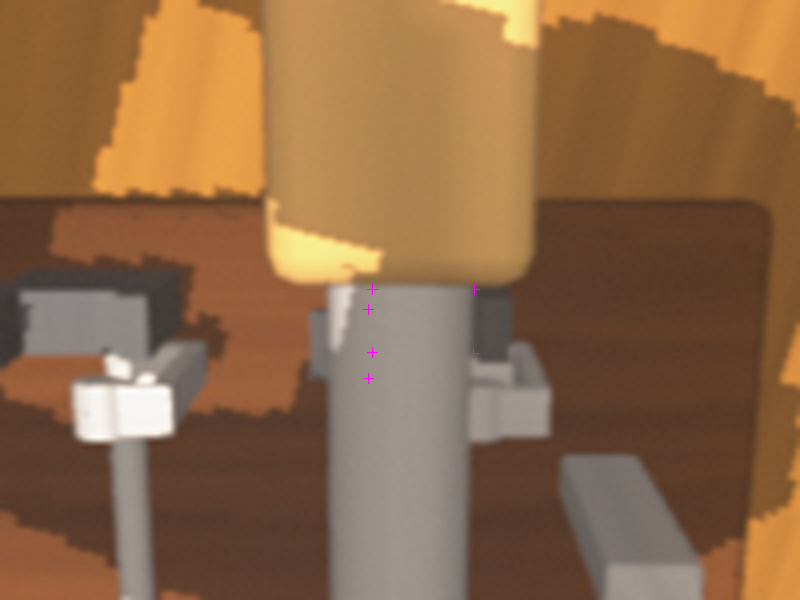

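```bash
cat >> h.py <<'E'
def slotlines(i,name,x0,y0,x1,y1,s):
    ci=ctrl.camera_info("wrist"); im=ctrl.get_image("wrist")[:,:,::-1][y0:y1,x0:x1]
    im=cv2.resize(im,None,fx=s,fy=s,interpolation=cv2.INTER_CUBIC)
    q=lambda X:tuple(int(v) for v in (proj(None,P(X),ci)-[x0,y0]+.5)*s)
    for k in i:
      for y in(-.051,-.041,.041,.051):
        cv2.line(im,q((SX[k]-.008,y,.043)),q((SX[k]+.008,y,.043)),(0,255,0),1)
        cv2.line(im,q((SX[k]-.008,y,.043)),q((SX[k]-.008,y,.055)),(255,0,255),1)
        cv2.line(im,q((SX[k]+.008,y,.043)),q((SX[k]+.008,y,.05)),(255,255,0),1)
    cv2.imwrite("pics/%s.png"%name,im)
E
python3 - <<'E'
from h import *
slotlines((0,1,2,3),"w17",80,120,440,320,2.2)
slotlines((1,2),"w17b",150,130,300,230,5)
E
```

```text
(no output)
```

View pics/w17.png

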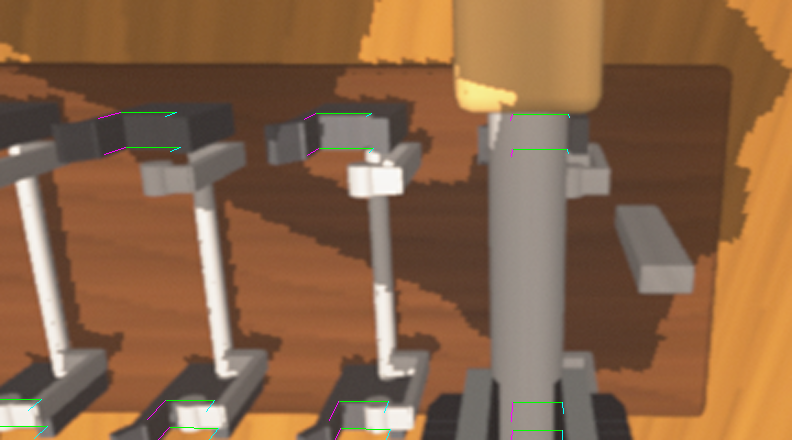

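View pics/w17b.png

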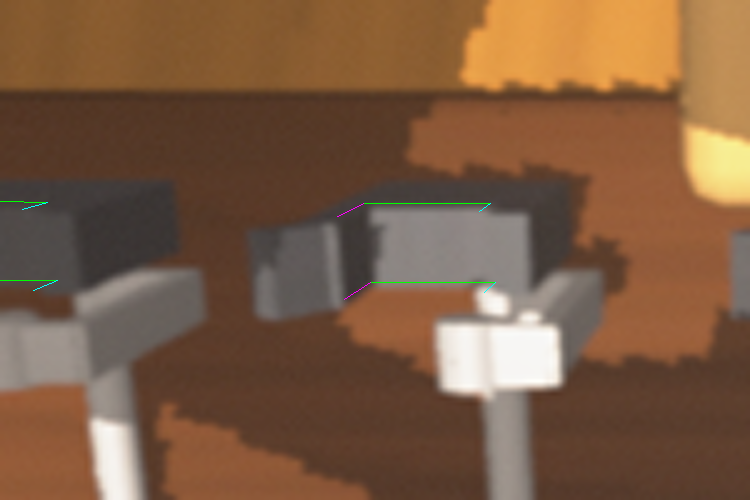

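send_rows([
  {"tx": -0.2,"ty": 0.3,"tz": 1,"wx": -0.009,"wy": -0.006,"wz": 0,"jaw": 1},
  {"tx": 0,"ty": 0,"tz": 1.5,"wx": 0,"wy": 0,"wz": 0,"jaw": 1},
  {"tx": 0,"ty": 0,"tz": 1,"wx": 0,"wy": 0,"wz": 0,"jaw": 1},
  {"tx": 0,"ty": 0,"tz": 0,"wx": 0,"wy": 0,"wz": 0,"jaw": 1},
], squeeze=110)

```text
t: 16.15
tool_pos: [0.6194, -0.0366, 0.0711]
tool_rot: [1.937, 2.468, 0.003]
contact_force: [0.5, -0.0, -2.2]
opening: 0.0094
```

```bash
python3 - <<'E'
from h import *
tgt((.6176,-.0358,.043),.238)
slotlines((2,3),"w18",200,120,440,300,3.3)
E
```

```text
t=16.15 pos [ 0.6194 -0.0366  0.0711] yaw 0.240 q [-0.18  0.17  1.74 -0.    1.23 -0.42] F [ 0.5 -0.  -2.2] open 0.0094
  delta cm [ 0.13 -0.16  2.81] turn [0.004 0.002 0.002]
```

View pics/w18.png

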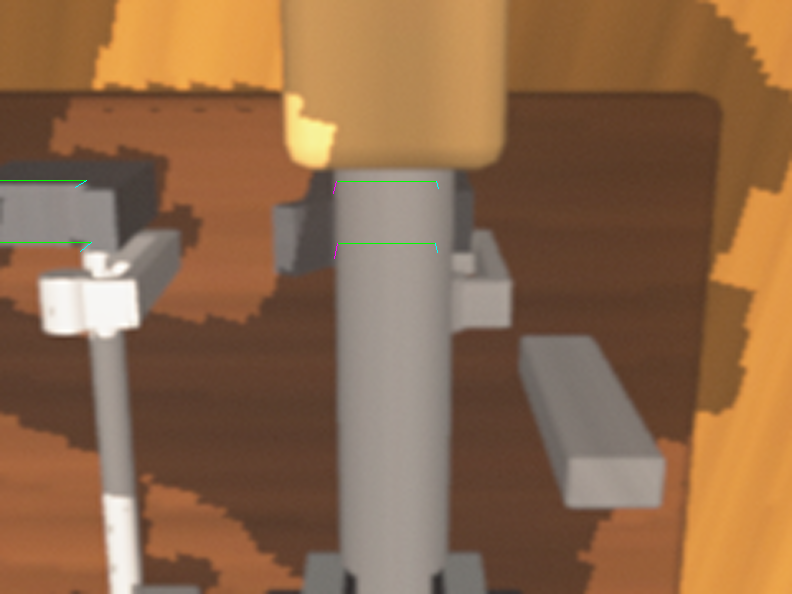

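send_rows([
  {"tx": 0.1,"ty": -0.15,"tz": 1,"wx": 0,"wy": 0,"wz": 0,"jaw": 1},
  {"tx": 0,"ty": 0,"tz": 0.8,"wx": 0,"wy": 0,"wz": 0,"jaw": 1},
  {"tx": 0,"ty": 0,"tz": 0.5,"wx": 0,"wy": 0,"wz": 0,"jaw": 1},
  {"tx": 0,"ty": 0,"tz": 0,"wx": 0,"wy": 0,"wz": 0,"jaw": 1},
])

```text
t: 16.7
tool_pos: [0.6185, -0.0362, 0.0477]
tool_rot: [1.936, 2.466, 0.004]
contact_force: [-0.1, -0.1, -2.0]
opening: 0.0094
```

```bash
python3 - <<'E'
from h import *
tgt((.6176,-.0358,.028),.238)
E
```

```text
t=16.70 pos [ 0.6185 -0.0362  0.0477] yaw 0.240 q [-0.18  0.19  1.76 -0.    1.19 -0.42] F [-0.1 -0.1 -2. ] open 0.0094
  delta cm [ 0.06 -0.09  1.97] turn [0.006 0.003 0.002]
```

send_rows([
  {"tx": 0,"ty": -0.05,"tz": 0.5,"wx": 0,"wy": 0,"wz": 0,"jaw": 1},
  {"tx": 0,"ty": 0,"tz": 0.4,"wx": 0,"wy": 0,"wz": 0,"jaw": 1},
])

```text
t: 16.95
tool_pos: [0.6183, -0.0369, 0.0409]
tool_rot: [1.936, 2.467, 0.002]
contact_force: [-7.0, -0.3, 6.4]
opening: 0.0098
```

send_rows([
  {"tx": 0,"ty": 0,"tz": 0.4,"wx": 0,"wy": 0,"wz": 0,"jaw": 1},
  {"tx": 0,"ty": 0,"tz": 0.3,"wx": 0,"wy": 0,"wz": 0,"jaw": 1},
])

```text
t: 17.2
tool_pos: [0.6179, -0.0373, 0.0356]
tool_rot: [1.936, 2.467, -0.001]
contact_force: [-2.2, -0.1, 5.1]
opening: 0.0095
```

send_rows([
  {"tx": 0,"ty": 0,"tz": 0.4,"wx": 0,"wy": 0,"wz": 0,"jaw": 1},
  {"tx": 0,"ty": 0,"tz": 0.3,"wx": 0,"wy": 0,"wz": 0,"jaw": 1},
])

```text
t: 17.45
tool_pos: [0.6182, -0.0375, 0.0282]
tool_rot: [1.936, 2.466, -0.0]
contact_force: [0.9, -0.2, -0.5]
opening: 0.0094
```

send_rows([
  {"tx": 0,"ty": 0,"tz": 0.3,"wx": 0,"wy": 0,"wz": 0,"jaw": 1},
])

```text
t: 17.58
tool_pos: [0.6184, -0.0375, 0.0276]
tool_rot: [1.936, 2.468, -0.001]
contact_force: [-13.6, 1.0, 27.2]
opening: 0.0096
```

```bash
python3 - <<'E'
from h import *
tgt((.6176,-.0358,.028),.238)
slotlines((2,3),"w19",160,100,480,340,2.5)
crop("scene",220,180,380,300,5,"s19")
E
```

```text
t=17.57 pos [ 0.6184 -0.0375  0.0276] yaw 0.240 q [-0.18  0.22  1.76 -0.    1.16 -0.42] F [-13.6   1.   27.2] open 0.0096
  delta cm [ 0.18 -0.04 -0.04] turn [0.002 0.004 0.002]
```

View pics/w19.png

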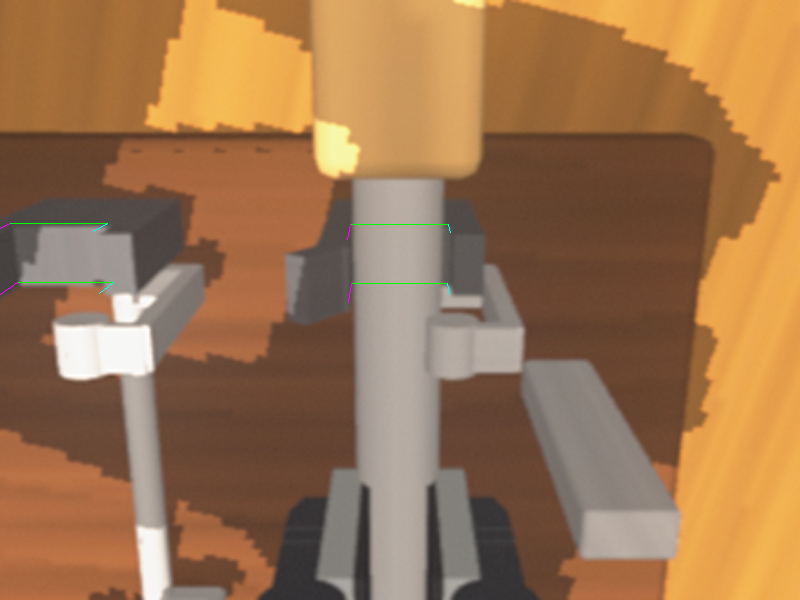

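View pics/s19.png

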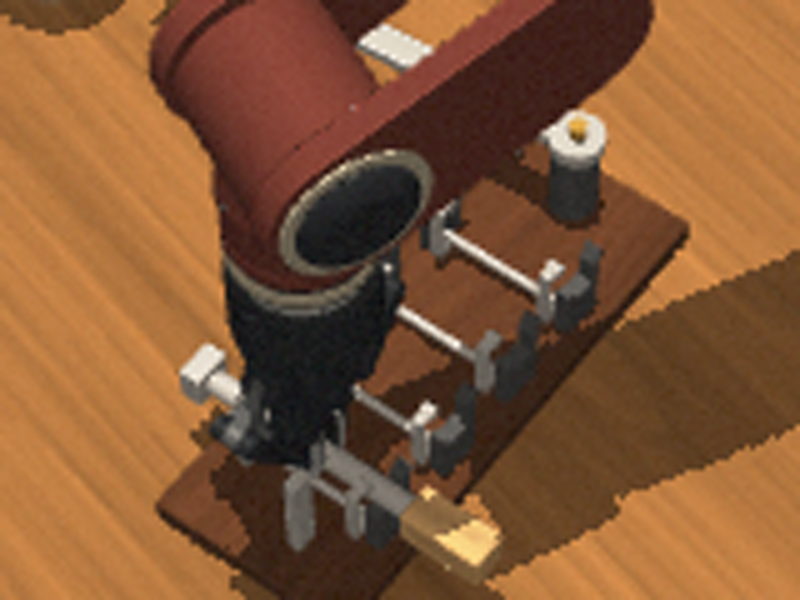

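send_rows([
  {"tx": 0,"ty": 0,"tz": 0,"wx": 0,"wy": 0,"wz": 0,"jaw": 0.6},
  {"tx": 0,"ty": 0,"tz": 0,"wx": 0,"wy": 0,"wz": 0,"jaw": 0.6},
  {"tx": 0,"ty": 0,"tz": -2,"wx": 0,"wy": 0,"wz": 0,"jaw": 0.6},
  {"tx": 0,"ty": 0,"tz": -5,"wx": 0,"wy": 0,"wz": 0,"jaw": 0.6},
  {"tx": 0,"ty": 0,"tz": -5,"wx": 0,"wy": 0,"wz": 0,"jaw": 0.3},
])

```text
t: 18.3
tool_pos: [0.6156, -0.0364, 0.1467]
tool_rot: [-1.938, -2.471, 0.006]
contact_force: [-0.1, -0.0, -0.0]
opening: 0.0514
```

```bash
python3 - <<'E'
from h import *
look("w20")
plan([(.534,.229,.17,.034+np.pi/2)],maxw=.15)
E
```

```text
t [ 2.79 -0.2  -0.16] w [ 0.     0.001 -0.136]
   t [ 2.79  0.18 -0.16] w [ 0.     0.001 -0.136]
   t [ 2.74  0.56 -0.16] w [ 0.     0.001 -0.136]
   t [ 2.64  0.93 -0.15] w [ 0.     0.001 -0.136]
   t [ 2.49  1.28 -0.15] w [ 0.     0.001 -0.136]
   t [ 2.29  1.6  -0.15] w [ 0.     0.001 -0.136]
   t [ 2.05  1.9  -0.15] w [ 0.     0.001 -0.136]
   t [ 1.77  2.16 -0.14] w [ 0.     0.001 -0.136]
   t [ 1.46  2.38 -0.14] w [ 0.     0.001 -0.136]
   t [ 1.13  2.56 -0.14] w [ 0.     0.001 -0.136]
 -- at [0.534 0.229 0.17 ]
```

View pics/w20.png

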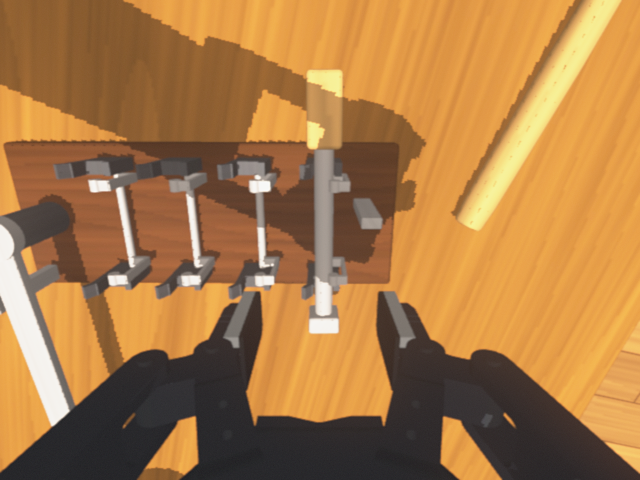

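send_rows([
  {"tx": 2.8,"ty": -0.2,"tz": -0.3,"wx": 0,"wy": 0,"wz": -0.136,"jaw": 0.3},
  {"tx": 2.8,"ty": 0.2,"tz": -0.3,"wx": 0,"wy": 0,"wz": -0.136,"jaw": 0.3},
  {"tx": 2.7,"ty": 0.6,"tz": -0.3,"wx": 0,"wy": 0,"wz": -0.136,"jaw": 0.3},
  {"tx": 2.6,"ty": 0.9,"tz": -0.3,"wx": 0,"wy": 0,"wz": -0.136,"jaw": 0.3},
  {"tx": 2.5,"ty": 1.3,"tz": -0.3,"wx": 0,"wy": 0,"wz": -0.136,"jaw": 0.3},
])

```text
t: 18.98
tool_pos: [0.5801, 0.0974, 0.1801]
tool_rot: [0.968, 2.962, 0.005]
contact_force: [-0.0, 0.4, 0.1]
opening: 0.0597
```

send_rows([
  {"tx": 2.3,"ty": 1.6,"tz": -0.2,"wx": 0,"wy": 0,"wz": -0.136,"jaw": 0.3},
  {"tx": 2.1,"ty": 1.9,"tz": -0.2,"wx": 0,"wy": 0,"wz": -0.136,"jaw": 0.3},
  {"tx": 1.8,"ty": 2.2,"tz": -0.2,"wx": 0,"wy": 0,"wz": -0.136,"jaw": 0.3},
  {"tx": 1.5,"ty": 2.4,"tz": -0.2,"wx": 0,"wy": 0,"wz": -0.136,"jaw": 0.3},
  {"tx": 1.1,"ty": 2.6,"tz": -0.2,"wx": 0,"wy": 0,"wz": -0.136,"jaw": 0.3},
])

```text
t: 19.6
tool_pos: [0.5329, 0.2356, 0.1947]
tool_rot: [-0.111, 3.105, -0.007]
contact_force: [0.7, 0.1, -0.2]
opening: 0.0598
```

```bash
python3 - <<'E'
from h import *
np.save("ci.npy",look("w21"))
tgt((.534,.229,.06),.034+np.pi/2)
E
```

```text
t=19.65 pos [0.532  0.2386 0.1952] yaw 1.648 q [ 0.3  -0.06  1.75 -0.01  1.41 -1.35] F [-0.5  1.9 -0. ] open 0.0597
  delta cm [ 0.34 -0.93 13.52] turn [-0.002  0.035  0.043]
```

View pics/w21.png

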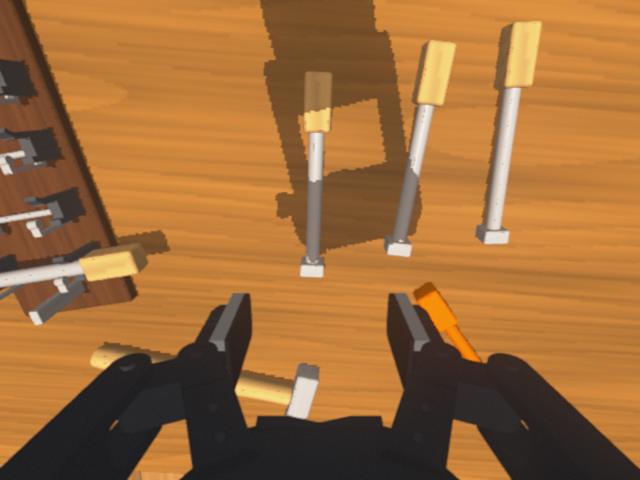

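```bash
python3 - <<'E'
from h import *
ci=np.load("ci.npy",allow_pickle=True).item()
def m(a,b):
    A=ray(None,a,.017,ci);B=ray(None,b,.017,ci);d=A-B;print(np.hypot(*d[:2]).round(4),np.arctan2(d[1],d[0]).round(3),((A+B)/2).round(4))
m((312,260),(316,132)); m((401,238),(427,105)); m((495,228),(514,87))
tgt((.534,.229,.06),.034+np.pi/2)
E
```

```text
0.1274 0.037 [0.5338 0.2298 0.017 ]
0.1266 -0.029 [0.5033 0.322  0.017 ]
0.1299 0.118 [0.4845 0.4043 0.017 ]
t=19.65 pos [0.532  0.2386 0.1952] yaw 1.648 q [ 0.3  -0.06  1.75 -0.01  1.41 -1.35] F [-0.5  1.9 -0. ] open 0.0597
  delta cm [ 0.34 -0.93 13.52] turn [-0.002  0.035  0.043]
```

Consistent with the top-camera values. Descend to reported z ≈ 0.03, then correct and finish.

send_rows([
  {"tx": 0,"ty": -0.9,"tz": 4,"wx": 0,"wy": 0.035,"wz": 0.043,"jaw": 0.6},
  {"tx": 0,"ty": 0,"tz": 4,"wx": 0,"wy": 0,"wz": 0,"jaw": 0.6},
  {"tx": 0,"ty": 0,"tz": 4,"wx": 0,"wy": 0,"wz": 0,"jaw": 0.6},
  {"tx": 0,"ty": 0,"tz": 3,"wx": 0,"wy": 0,"wz": 0,"jaw": 0.6},
  {"tx": 0,"ty": 0,"tz": 0,"wx": 0,"wy": 0,"wz": 0,"jaw": 0.6},
])

```text
t: 20.27
tool_pos: [0.5381, 0.2311, 0.0482]
tool_rot: [-0.05, 3.131, 0.001]
contact_force: [-0.6, 0.0, -0.0]
opening: 0.0339
```

```bash
python3 - <<'E'
from h import *
np.save("ci.npy",look("w22"))
tgt((.534,.2295,-.01),.036+np.pi/2)
E
```

```text
t=20.32 pos [0.5396 0.2315 0.0501] yaw 1.603 q [ 0.28  0.11  1.84 -0.    1.18 -1.32] F [0.8 0.1 0.9] open 0.0341
  delta cm [ 0.65 -0.19  6.01] turn [ 0.001  0.014 -0.004]
```

View pics/w22.png

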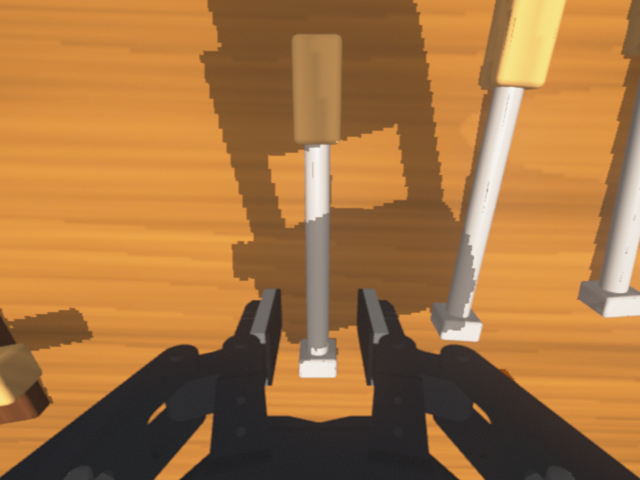

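send_rows([
  {"tx": 0.6,"ty": -0.15,"tz": 2,"wx": 0,"wy": 0.014,"wz": 0,"jaw": 0.6},
  {"tx": 0,"ty": 0,"tz": 2,"wx": 0,"wy": 0,"wz": 0,"jaw": 0.6},
  {"tx": 0,"ty": 0,"tz": 1.2,"wx": 0,"wy": 0,"wz": 0,"jaw": 0.6},
  {"tx": 0,"ty": 0,"tz": 0,"wx": 0,"wy": 0,"wz": 0,"jaw": 0.6},
])

```text
t: 20.82
tool_pos: [0.5365, 0.2305, -0.0011]
tool_rot: [-0.05, 3.136, 0.005]
contact_force: [0.2, -0.3, -0.2]
opening: 0.0343
```

```bash
python3 - <<'E'
from h import *
tgt((.534,.2295,-.01),.036+np.pi/2)
E
```

```text
t=20.82 pos [ 0.5365  0.2305 -0.0011] yaw 1.603 q [ 0.28  0.18  1.86  0.    1.09 -1.33] F [ 0.2 -0.3 -0.2] open 0.0343
  delta cm [ 0.26 -0.1   0.89] turn [ 0.003  0.005 -0.004]
```

send_rows([
  {"tx": 0.2,"ty": -0.1,"tz": 0.6,"wx": 0,"wy": 0.005,"wz": 0,"jaw": 0.6},
  {"tx": 0,"ty": 0,"tz": 0.3,"wx": 0,"wy": 0,"wz": 0,"jaw": 0.6},
  {"tx": 0,"ty": 0,"tz": 0,"wx": 0,"wy": 0,"wz": 0,"jaw": 1},
  {"tx": 0,"ty": 0,"tz": 0,"wx": 0,"wy": 0,"wz": 0,"jaw": 1},
  {"tx": 0,"ty": 0,"tz": 0,"wx": 0,"wy": 0,"wz": 0,"jaw": 1},
], squeeze=90)

```text
t: 21.45
tool_pos: [0.5357, 0.2298, -0.0094]
tool_rot: [-0.05, 3.139, 0.006]
contact_force: [0.2, -0.2, -0.4]
opening: 0.0104
```

send_rows([
  {"tx": 0,"ty": 0,"tz": 0,"wx": 0,"wy": 0,"wz": 0,"jaw": 1},
  {"tx": 0,"ty": 0,"tz": -2,"wx": 0,"wy": 0,"wz": 0,"jaw": 1},
  {"tx": 0,"ty": 0,"tz": -5,"wx": 0,"wy": 0,"wz": 0,"jaw": 1},
  {"tx": 0,"ty": 0,"tz": -5,"wx": 0,"wy": 0,"wz": 0,"jaw": 1},
  {"tx": 0,"ty": 0,"tz": -5,"wx": 0,"wy": 0,"wz": 0,"jaw": 1},
])

```text
t: 22.08
tool_pos: [0.5317, 0.2281, 0.163]
tool_rot: [0.05, -3.134, -0.002]
contact_force: [0.7, 0.1, -1.3]
opening: 0.0104
```

```bash
python3 - <<'E'
from h import *
look("w23")
plan([(.5631,-.049,.19,.238)],maxw=.15)
E
```

```text
t [-0.18 -2.79 -0.19] w [0.001 0.    0.136]
   t [-0.56 -2.74 -0.18] w [0.001 0.    0.136]
   t [-0.93 -2.64 -0.18] w [0.001 0.    0.136]
   t [-1.28 -2.49 -0.18] w [0.001 0.    0.136]
   t [-1.6  -2.29 -0.18] w [0.001 0.    0.136]
   t [-1.9  -2.05 -0.18] w [0.001 0.    0.136]
   t [-2.16 -1.78 -0.18] w [0.001 0.    0.136]
   t [-2.38 -1.47 -0.18] w [0.001 0.    0.136]
   t [-2.56 -1.13 -0.17] w [0.001 0.    0.136]
   t [-2.69 -0.77 -0.17] w [0.001 0.    0.136]
 -- at [ 0.563 -0.049  0.19 ]
```

View pics/w23.png

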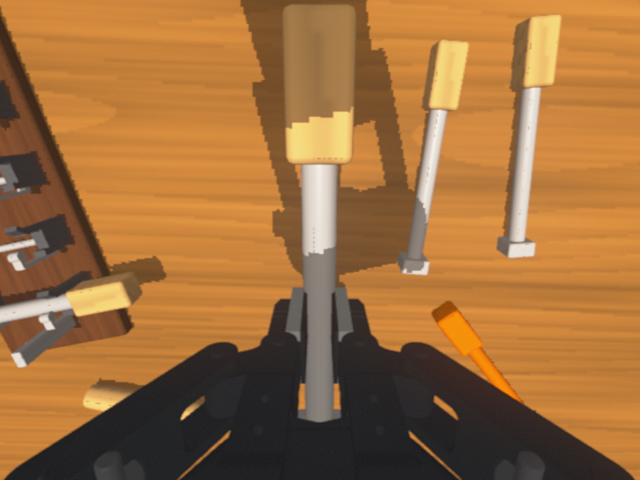

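send_rows([
  {"tx": -0.2,"ty": -2.8,"tz": -0.4,"wx": 0,"wy": 0,"wz": 0.136,"jaw": 1},
  {"tx": -0.6,"ty": -2.7,"tz": -0.4,"wx": 0,"wy": 0,"wz": 0.136,"jaw": 1},
  {"tx": -0.9,"ty": -2.6,"tz": -0.4,"wx": 0,"wy": 0,"wz": 0.136,"jaw": 1},
  {"tx": -1.3,"ty": -2.5,"tz": -0.4,"wx": 0,"wy": 0,"wz": 0.136,"jaw": 1},
  {"tx": -1.6,"ty": -2.3,"tz": -0.4,"wx": 0,"wy": 0,"wz": 0.136,"jaw": 1},
])

```text
t: 22.75
tool_pos: [0.5517, 0.0891, 0.2034]
tool_rot: [1.021, 2.952, 0.022]
contact_force: [-0.3, -0.8, -0.9]
opening: 0.01
```

send_rows([
  {"tx": -1.9,"ty": -2.1,"tz": -0.3,"wx": 0,"wy": 0,"wz": 0.136,"jaw": 1},
  {"tx": -2.2,"ty": -1.8,"tz": -0.3,"wx": 0,"wy": 0,"wz": 0.136,"jaw": 1},
  {"tx": -2.4,"ty": -1.5,"tz": -0.3,"wx": 0,"wy": 0,"wz": 0.136,"jaw": 1},
  {"tx": -2.6,"ty": -1.1,"tz": -0.3,"wx": 0,"wy": 0,"wz": 0.136,"jaw": 1},
  {"tx": -2.7,"ty": -0.8,"tz": -0.3,"wx": 0,"wy": 0,"wz": 0.136,"jaw": 1},
])

```text
t: 23.38
tool_pos: [0.5615, -0.0568, 0.2248]
tool_rot: [1.974, 2.419, 0.037]
contact_force: [0.1, -0.1, -1.8]
opening: 0.0104
```

```bash
python3 - <<'E'
from h import *
tgt((*P((.028,0,.1))[:2],.1),.238)
E
```

```text
t=23.38 pos [ 0.5615 -0.0568  0.2248] yaw 0.202 q [-0.24 -0.12  1.76  0.01  1.47 -0.44] F [ 0.1 -0.1 -1.8] open 0.0104
  delta cm [ 0.72 -0.07 12.49] turn [ 0.03   0.    -0.036]
```

send_rows([
  {"tx": 0.7,"ty": 0,"tz": 3,"wx": 0.03,"wy": 0,"wz": -0.036,"jaw": 1},
  {"tx": 0,"ty": 0,"tz": 4,"wx": 0,"wy": 0,"wz": 0,"jaw": 1},
  {"tx": 0,"ty": 0,"tz": 4,"wx": 0,"wy": 0,"wz": 0,"jaw": 1},
  {"tx": 0,"ty": 0,"tz": 1,"wx": 0,"wy": 0,"wz": 0,"jaw": 1},
  {"tx": 0,"ty": 0,"tz": 0,"wx": 0,"wy": 0,"wz": 0,"jaw": 1},
], squeeze=110)

```text
t: 24.0
tool_pos: [0.561, -0.0484, 0.103]
tool_rot: [1.934, 2.475, 0.001]
contact_force: [0.2, -0.2, -0.7]
opening: 0.0091
```

```bash
python3 - <<'E'
from h import *
tgt((*P((.028,0,.1))[:2],.05),.238)
slotlines((1,2),"w24",160,100,480,340,2.5)
E
```

```text
t=24.00 pos [ 0.561  -0.0484  0.103 ] yaw 0.244 q [-0.22  0.    1.86  0.    1.28 -0.46] F [ 0.2 -0.2 -0.7] open 0.0091
  delta cm [-0.11  0.19  5.3 ] turn [0.001 0.    0.006]
```

View pics/w24.png

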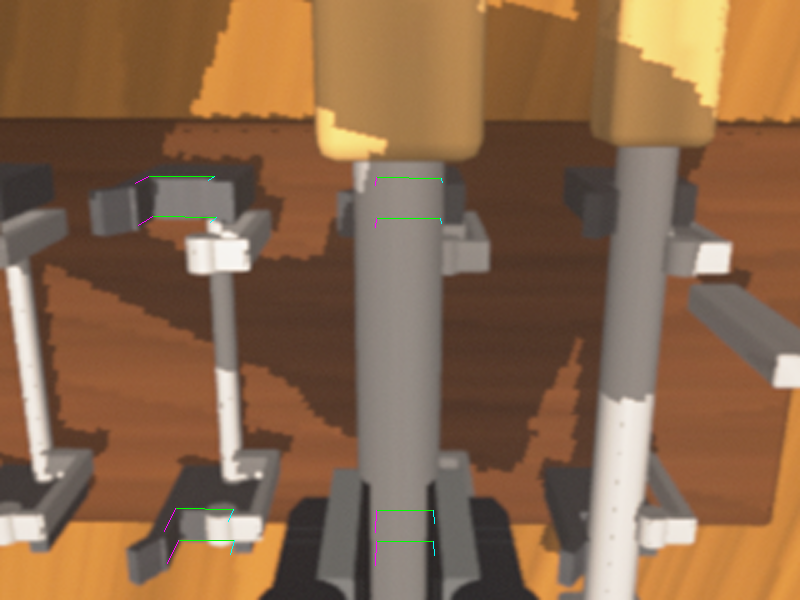

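send_rows([
  {"tx": 0,"ty": 0.2,"tz": 2,"wx": 0,"wy": 0,"wz": 0.006,"jaw": 1},
  {"tx": 0,"ty": 0,"tz": 2,"wx": 0,"wy": 0,"wz": 0,"jaw": 1},
  {"tx": 0,"ty": 0,"tz": 1,"wx": 0,"wy": 0,"wz": 0,"jaw": 1},
  {"tx": 0,"ty": 0,"tz": 0,"wx": 0,"wy": 0,"wz": 0,"jaw": 1},
])

```text
t: 24.55
tool_pos: [0.5669, -0.0482, 0.0551]
tool_rot: [1.936, 2.463, 0.007]
contact_force: [-0.2, -0.1, -2.0]
opening: 0.0094
```

```bash
python3 - <<'E'
from h import *
tgt((*P((.028,0,.1))[:2],.028),.238)
E
```

```text
t=24.55 pos [ 0.5669 -0.0482  0.0551] yaw 0.239 q [-0.22  0.07  1.88  0.    1.19 -0.45] F [-0.2 -0.1 -2. ] open 0.0094
  delta cm [ 0.01 -0.41  2.7 ] turn [0.009 0.004 0.001]
```

send_rows([
  {"tx": 0,"ty": -0.4,"tz": 0,"wx": 0.009,"wy": 0.004,"wz": 0,"jaw": 1},
  {"tx": 0,"ty": 0,"tz": 0.5,"wx": 0,"wy": 0,"wz": 0,"jaw": 1},
  {"tx": 0,"ty": 0,"tz": 0,"wx": 0,"wy": 0,"wz": 0,"jaw": 1},
])

```text
t: 24.92
tool_pos: [0.564, -0.0495, 0.0516]
tool_rot: [1.94, 2.468, 0.001]
contact_force: [0.1, 0.9, -1.5]
opening: 0.0093
```

```bash
python3 - <<'E'
from h import *
tgt((*P((.028,0,.1))[:2],.028),.238)
E
```

```text
t=24.93 pos [ 0.564  -0.0495  0.0516] yaw 0.238 q [-0.22  0.07  1.88 -0.    1.19 -0.46] F [ 0.1  0.9 -1.5] open 0.0093
  delta cm [ 0.07 -0.08  2.36] turn [0.002 0.001 0.   ]
```

send_rows([
  {"tx": 0,"ty": -0.1,"tz": 0.6,"wx": 0,"wy": 0,"wz": 0,"jaw": 1},
  {"tx": 0,"ty": 0,"tz": 0.4,"wx": 0,"wy": 0,"wz": 0,"jaw": 1},
  {"tx": 0,"ty": 0,"tz": 0.4,"wx": 0,"wy": 0,"wz": 0,"jaw": 1},
])

```text
t: 25.3
tool_pos: [0.5627, -0.0504, 0.0393]
tool_rot: [1.94, 2.47, -0.002]
contact_force: [-5.9, -0.8, 7.0]
opening: 0.0092
```

send_rows([
  {"tx": 0,"ty": 0,"tz": 0.4,"wx": 0,"wy": 0,"wz": 0,"jaw": 1},
  {"tx": 0,"ty": 0,"tz": 0.4,"wx": 0,"wy": 0,"wz": 0,"jaw": 1},
])

```text
t: 25.55
tool_pos: [0.5634, -0.0507, 0.0331]
tool_rot: [1.94, 2.469, -0.002]
contact_force: [-2.6, -0.1, 1.2]
opening: 0.0092
```

send_rows([
  {"tx": 0,"ty": 0,"tz": 0.4,"wx": 0,"wy": 0,"wz": 0,"jaw": 1},
  {"tx": 0,"ty": 0,"tz": 0.2,"wx": 0,"wy": 0,"wz": 0,"jaw": 1},
  {"tx": 0,"ty": 0,"tz": 0.2,"wx": 0,"wy": 0,"wz": 0,"jaw": 1},
])

```text
t: 25.92
tool_pos: [0.5637, -0.0508, 0.0284]
tool_rot: [1.941, 2.47, -0.004]
contact_force: [-9.2, 1.0, 17.1]
opening: 0.0093
```

```bash
python3 - <<'E'
from h import *
tgt((*P((.028,0,.1))[:2],.028),.238)
slotlines((1,2),"w25",160,100,480,340,2.5)
E
```

```text
t=25.93 pos [ 0.5637 -0.0508  0.0284] yaw 0.239 q [-0.22  0.1   1.89 -0.    1.15 -0.46] F [-9.2  1.  17.1] open 0.0093
  delta cm [ 0.18 -0.01  0.04] turn [-0.002  0.002  0.001]
```

View pics/w25.png

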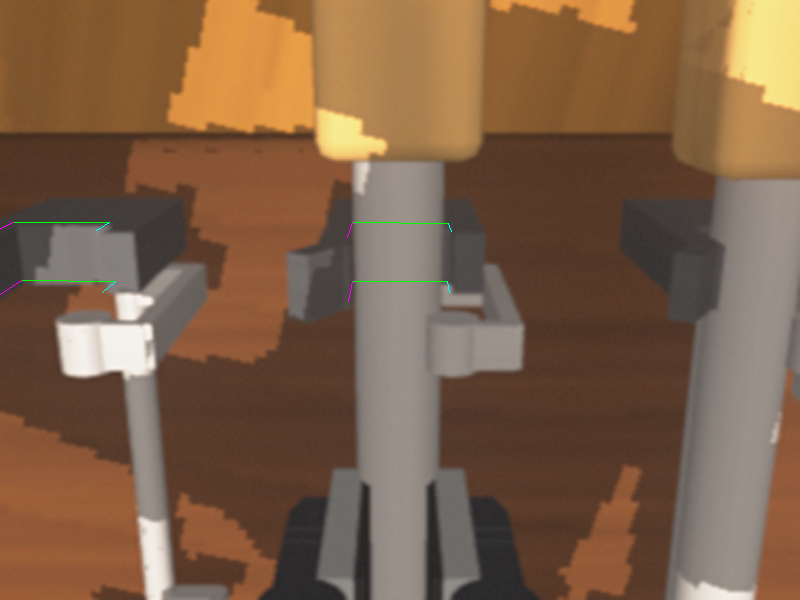

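send_rows([
  {"tx": 0,"ty": 0,"tz": 0.3,"wx": 0,"wy": 0,"wz": 0,"jaw": 1},
])

```text
t: 26.1
tool_pos: [0.5637, -0.0507, 0.0282]
tool_rot: [-1.939, -2.469, 0.006]
contact_force: [-12.2, 1.8, 23.4]
opening: 0.009
```

send_rows([
  {"tx": 0,"ty": 0,"tz": 0,"wx": 0,"wy": 0,"wz": 0,"jaw": 0.6},
  {"tx": 0,"ty": 0,"tz": 0,"wx": 0,"wy": 0,"wz": 0,"jaw": 0.6},
  {"tx": 0,"ty": 0,"tz": -2,"wx": 0,"wy": 0,"wz": 0,"jaw": 0.6},
  {"tx": 0,"ty": 0,"tz": -5,"wx": 0,"wy": 0,"wz": 0,"jaw": 0.6},
  {"tx": 0,"ty": 0,"tz": -5,"wx": 0,"wy": 0,"wz": 0,"jaw": 0.3},
])

```text
t: 26.72
tool_pos: [0.5611, -0.0497, 0.1473]
tool_rot: [-1.934, -2.463, 0.011]
contact_force: [0.0, -0.3, 0.2]
opening: 0.0514
```

```bash
python3 - <<'E'
from h import *
plan([(.5033,.321,.19,-.04+np.pi/2)],maxw=.15)
crop("top",140,140,400,300,3,"t26")
E
```

```text
t [ 4.16  0.35 -0.46] w [-0.001 -0.001 -0.144]
   t [ 4.06  0.94 -0.47] w [-0.001 -0.001 -0.144]
   t [ 3.89  1.51 -0.47] w [-0.001 -0.001 -0.144]
   t [ 3.63  2.05 -0.47] w [-0.001 -0.001 -0.144]
   t [ 3.3   2.55 -0.48] w [-0.001 -0.001 -0.144]
   t [ 2.9   2.99 -0.48] w [-0.001 -0.001 -0.144]
   t [ 2.44  3.38 -0.48] w [-0.001 -0.001 -0.144]
   t [ 1.93  3.69 -0.48] w [-0.001 -0.001 -0.144]
   t [ 1.38  3.93 -0.48] w [-0.001 -0.001 -0.144]
 -- at [0.503 0.321 0.19 ]
```

View pics/t26.png

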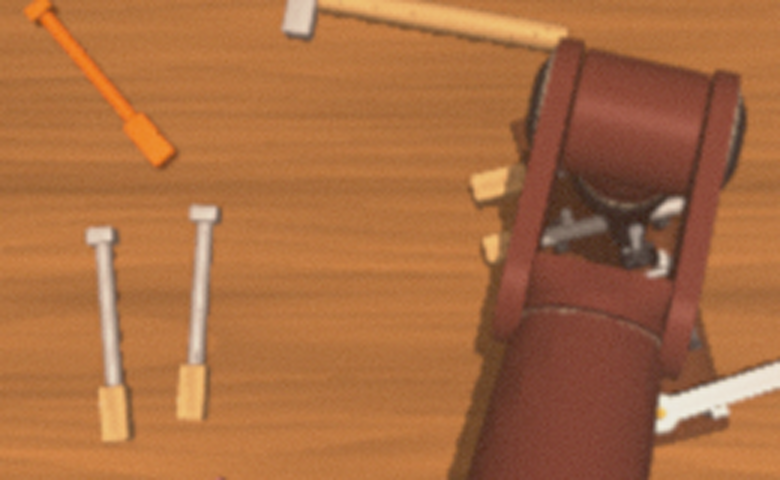

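Two in; two on the bench, in place. On to mandrel 1.

send_rows([
  {"tx": 4.2,"ty": 0.3,"tz": -0.5,"wx": 0,"wy": 0,"wz": -0.144,"jaw": 0.3},
  {"tx": 4.1,"ty": 0.9,"tz": -0.5,"wx": 0,"wy": 0,"wz": -0.144,"jaw": 0.3},
  {"tx": 3.9,"ty": 1.5,"tz": -0.5,"wx": 0,"wy": 0,"wz": -0.144,"jaw": 0.3},
  {"tx": 3.6,"ty": 2.0,"tz": -0.5,"wx": 0,"wy": 0,"wz": -0.144,"jaw": 0.3},
  {"tx": 3.3,"ty": 2.5,"tz": -0.5,"wx": 0,"wy": 0,"wz": -0.144,"jaw": 0.3},
])

```text
t: 27.4
tool_pos: [0.5325, 0.1579, 0.1902]
tool_rot: [0.915, 2.99, 0.003]
contact_force: [-0.2, -0.1, -0.4]
opening: 0.0599
```

send_rows([
  {"tx": 2.9,"ty": 3.0,"tz": -0.5,"wx": 0,"wy": 0,"wz": -0.144,"jaw": 0.3},
  {"tx": 2.4,"ty": 3.4,"tz": -0.5,"wx": 0,"wy": 0,"wz": -0.144,"jaw": 0.3},
  {"tx": 1.9,"ty": 3.7,"tz": -0.5,"wx": 0,"wy": 0,"wz": -0.144,"jaw": 0.3},
  {"tx": 1.4,"ty": 3.9,"tz": -0.5,"wx": 0,"wy": 0,"wz": -0.144,"jaw": 0.3},
  {"tx": 0,"ty": 0,"tz": 0,"wx": 0,"wy": 0,"wz": 0,"jaw": 0.3},
])

```text
t: 28.02
tool_pos: [0.5013, 0.3299, 0.216]
tool_rot: [-0.008, 3.119, 0.001]
contact_force: [-0.1, -0.6, -0.6]
opening: 0.0597
```

```bash
python3 - <<'E'
from h import *
np.save("ci.npy",look("w27"))
tgt((.5033,.321,.06),-.04+np.pi/2)
E
```

```text
t=28.07 pos [0.5017 0.3286 0.2157] yaw 1.574 q [ 0.46 -0.02  1.69 -0.01  1.46 -1.11] F [ 0.6 -0.1 -0.2] open 0.0597
  delta cm [ 0.19 -0.76 15.57] turn [0.001 0.023 0.043]
```

View pics/w27.png

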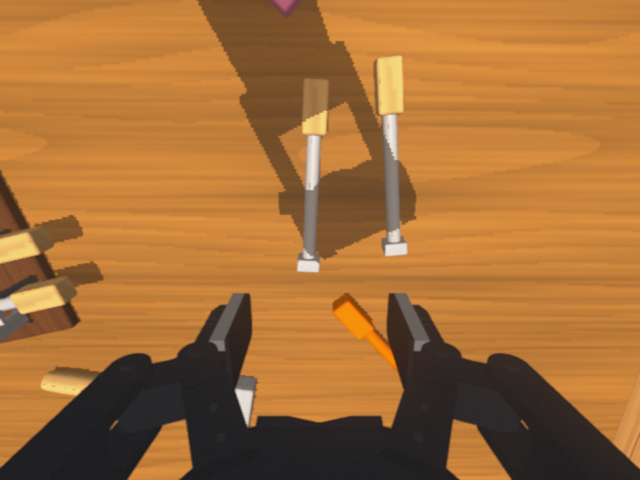

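```bash
python3 - <<'E'
from h import *
ci=np.load("ci.npy",allow_pickle=True).item()
def m(a,b):
    A=ray(None,a,.017,ci);B=ray(None,b,.017,ci);d=A-B;print(np.hypot(*d[:2]).round(4),np.arctan2(d[1],d[0]).round(3),((A+B)/2).round(4))
m((309,255),(315,135)); m((394,239),(389,114))
E
```

```text
0.1264 -0.049 [0.5032 0.3227 0.017 ]
0.1278 0.115 [0.4838 0.4036 0.017 ]
```

send_rows([
  {"tx": -0.2,"ty": -0.7,"tz": 4,"wx": 0,"wy": 0.023,"wz": 0.04,"jaw": 0.6},
  {"tx": 0,"ty": 0,"tz": 4,"wx": 0,"wy": 0,"wz": 0,"jaw": 0.6},
  {"tx": 0,"ty": 0,"tz": 4,"wx": 0,"wy": 0,"wz": 0,"jaw": 0.6},
  {"tx": 0,"ty": 0,"tz": 4,"wx": 0,"wy": 0,"wz": 0,"jaw": 0.6},
  {"tx": 0,"ty": 0,"tz": 0,"wx": 0,"wy": 0,"wz": 0,"jaw": 0.6},
])

```text
t: 28.7
tool_pos: [0.5081, 0.3162, 0.0548]
tool_rot: [0.078, 3.137, 0.001]
contact_force: [-0.6, 0.1, -0.1]
opening: 0.0343
```

```bash
python3 - <<'E'
from h import *
np.save("ci.npy",look("w28"))
tgt((.5033,.321,-.01),-.045+np.pi/2)
E
```

```text
t=28.75 pos [0.5099 0.3171 0.0575] yaw 1.521 q [ 0.43  0.14  1.8  -0.    1.2  -1.09] F [ 0.1 -0.1  0.9] open 0.0340
  delta cm [0.74 0.33 6.74] turn [ 0.003  0.008 -0.004]
```

View pics/w28.png

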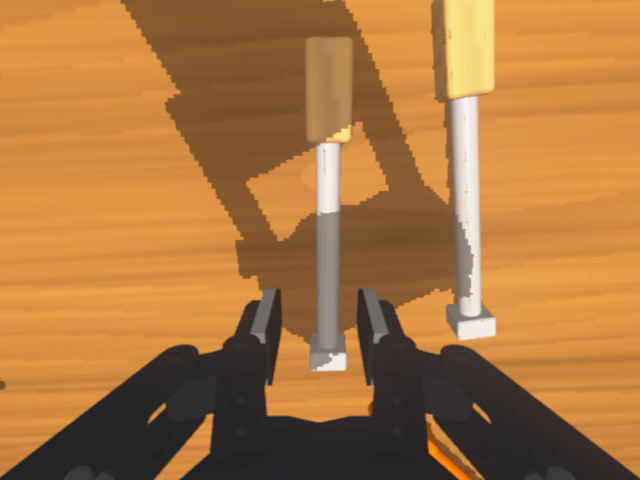

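send_rows([
  {"tx": 0.7,"ty": 0.5,"tz": 2,"wx": 0,"wy": 0.01,"wz": 0,"jaw": 0.6},
  {"tx": 0,"ty": 0,"tz": 2,"wx": 0,"wy": 0,"wz": 0,"jaw": 0.6},
  {"tx": 0,"ty": 0,"tz": 1.5,"wx": 0,"wy": 0,"wz": 0,"jaw": 0.6},
  {"tx": 0,"ty": 0,"tz": 0,"wx": 0,"wy": 0,"wz": 0,"jaw": 0.6},
])

```text
t: 29.25
tool_pos: [0.5064, 0.3241, 0.0041]
tool_rot: [0.079, 3.136, 0.01]
contact_force: [-0.1, 0.2, -0.1]
opening: 0.0342
```

```bash
python3 - <<'E'
from h import *
np.save("ci.npy",look("w29"))
tgt((.5035,.3225,-.01),-.045+np.pi/2)
E
```

```text
t=29.30 pos [0.5071 0.3244 0.005 ] yaw 1.520 q [ 0.44  0.21  1.82  0.    1.11 -1.08] F [ 0.3 -0.3  0.3] open 0.0344
  delta cm [ 0.36 -0.22  1.5 ] turn [ 0.007  0.006 -0.006]
```

View pics/w29.png

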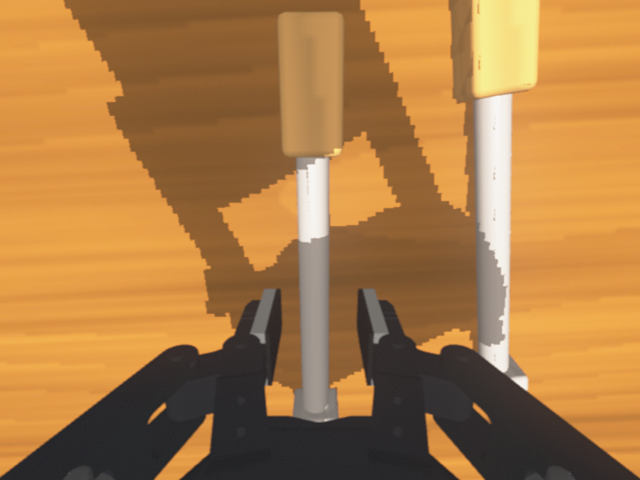

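send_rows([
  {"tx": 0.3,"ty": -0.25,"tz": 1,"wx": 0.005,"wy": 0.005,"wz": -0.006,"jaw": 0.6},
  {"tx": 0,"ty": 0,"tz": 0.4,"wx": 0,"wy": 0,"wz": 0,"jaw": 0.6},
  {"tx": 0,"ty": 0,"tz": 0,"wx": 0,"wy": 0,"wz": 0,"jaw": 1},
  {"tx": 0,"ty": 0,"tz": 0,"wx": 0,"wy": 0,"wz": 0,"jaw": 1},
  {"tx": 0,"ty": 0,"tz": 0,"wx": 0,"wy": 0,"wz": 0,"jaw": 1},
], squeeze=90)

```text
t: 29.92
tool_pos: [0.505, 0.3226, -0.0083]
tool_rot: [0.069, 3.137, 0.005]
contact_force: [0.0, -0.2, -1.6]
opening: 0.0099
```

send_rows([
  {"tx": 0,"ty": 0,"tz": 0,"wx": 0,"wy": 0,"wz": 0,"jaw": 1},
  {"tx": 0,"ty": 0,"tz": -2,"wx": 0,"wy": 0,"wz": 0,"jaw": 1},
  {"tx": 0,"ty": 0,"tz": -5,"wx": 0,"wy": 0,"wz": 0,"jaw": 1},
  {"tx": 0,"ty": 0,"tz": -5,"wx": 0,"wy": 0,"wz": 0,"jaw": 1},
  {"tx": 0,"ty": 0,"tz": -5,"wx": 0,"wy": 0,"wz": 0,"jaw": 1},
])

```text
t: 30.55
tool_pos: [0.5009, 0.3203, 0.1633]
tool_rot: [-0.069, -3.135, 0.002]
contact_force: [0.7, 0.2, -1.6]
opening: 0.01
```

```bash
python3 - <<'E'
from h import *
look("w30")
plan([(*P((-.028,0,0))[:2],.19,.238)],maxw=.15)
E
```

```text
t [-0.23 -4.27 -0.21] w [0.001 0.    0.143]
   t [-0.84 -4.19 -0.21] w [0.001 0.    0.143]
   t [-1.43 -4.03 -0.2 ] w [0.001 0.    0.143]
   t [-1.99 -3.78 -0.2 ] w [0.001 0.    0.143]
   t [-2.51 -3.46 -0.2 ] w [0.001 0.    0.143]
   t [-2.97 -3.07 -0.19] w [0.001 0.    0.143]
   t [-3.38 -2.61 -0.19] w [0.001 0.    0.143]
   t [-3.72 -2.1  -0.19] w [0.001 0.    0.143]
   t [-3.98 -1.55 -0.19] w [0.001 0.    0.143]
 -- at [ 0.509 -0.062  0.19 ]
```

View pics/w30.png

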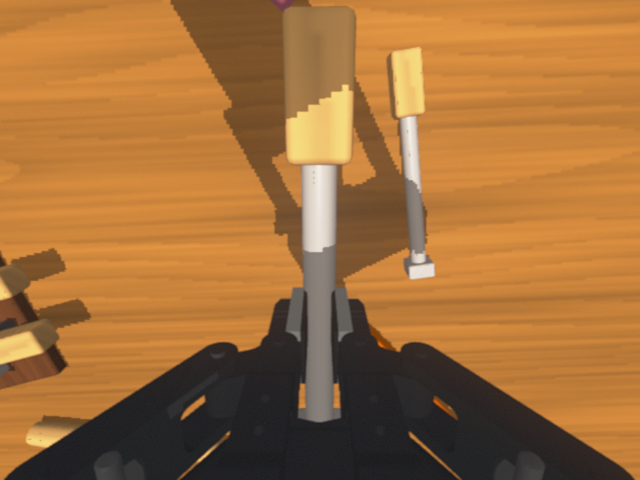

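send_rows([
  {"tx": -0.2,"ty": -4.3,"tz": -0.4,"wx": 0,"wy": 0,"wz": 0.143,"jaw": 1},
  {"tx": -0.8,"ty": -4.2,"tz": -0.4,"wx": 0,"wy": 0,"wz": 0.143,"jaw": 1},
  {"tx": -1.4,"ty": -4.0,"tz": -0.4,"wx": 0,"wy": 0,"wz": 0.143,"jaw": 1},
  {"tx": -2.0,"ty": -3.8,"tz": -0.4,"wx": 0,"wy": 0,"wz": 0.143,"jaw": 1},
  {"tx": -2.5,"ty": -3.5,"tz": -0.4,"wx": 0,"wy": 0,"wz": 0.143,"jaw": 1},
])

```text
t: 31.22
tool_pos: [0.5064, 0.1055, 0.2023]
tool_rot: [1.182, 2.892, 0.025]
contact_force: [0.6, 0.6, -1.2]
opening: 0.0101
```

send_rows([
  {"tx": -3.0,"ty": -3.1,"tz": -0.3,"wx": 0,"wy": 0,"wz": 0.143,"jaw": 1},
  {"tx": -3.4,"ty": -2.6,"tz": -0.3,"wx": 0,"wy": 0,"wz": 0.143,"jaw": 1},
  {"tx": -3.7,"ty": -2.1,"tz": -0.3,"wx": 0,"wy": 0,"wz": 0.143,"jaw": 1},
  {"tx": -4.0,"ty": -1.6,"tz": -0.3,"wx": 0,"wy": 0,"wz": 0.14,"jaw": 1},
  {"tx": 0,"ty": 0,"tz": 0,"wx": 0,"wy": 0,"wz": 0,"jaw": 1},
])

```text
t: 31.85
tool_pos: [0.503, -0.0741, 0.2196]
tool_rot: [1.973, 2.418, 0.038]
contact_force: [-0.3, 0.9, -1.9]
opening: 0.0102
```

```bash
python3 - <<'E'
from h import *
tgt((*P((-.028,0,.1))[:2],.1),.238)
E
```

```text
t=31.85 pos [ 0.503  -0.0741  0.2196] yaw 0.202 q [-0.3  -0.26  1.89  0.02  1.48 -0.51] F [-0.3  0.9 -1.9] open 0.0102
  delta cm [ 1.05  0.42 11.97] turn [ 0.032  0.001 -0.036]
```

send_rows([
  {"tx": 1.0,"ty": 0.4,"tz": 3,"wx": 0.03,"wy": 0,"wz": -0.036,"jaw": 1},
  {"tx": 0,"ty": 0,"tz": 4,"wx": 0,"wy": 0,"wz": 0,"jaw": 1},
  {"tx": 0,"ty": 0,"tz": 4,"wx": 0,"wy": 0,"wz": 0,"jaw": 1},
  {"tx": 0,"ty": 0,"tz": 2,"wx": 0,"wy": 0,"wz": 0,"jaw": 1},
  {"tx": 0,"ty": 0,"tz": 0,"wx": 0,"wy": 0,"wz": 0,"jaw": 1},
], squeeze=110)

```text
t: 32.48
tool_pos: [0.5079, -0.06, 0.0912]
tool_rot: [1.928, 2.471, 0.008]
contact_force: [0.0, 0.7, -1.9]
opening: 0.0092
```

```bash
python3 - <<'E'
from h import *
tgt((*P((-.028,0,.1))[:2],.056),.238)
slotlines((0,1),"w31",160,100,480,340,2.5)
E
```

```text
t=32.48 pos [ 0.5079 -0.06    0.0912] yaw 0.246 q [-0.26 -0.12  1.99  0.    1.26 -0.51] F [ 0.   0.7 -1.9] open 0.0092
  delta cm [-0.23 -0.01  3.52] turn [0.009 0.002 0.008]
```

View pics/w31.png

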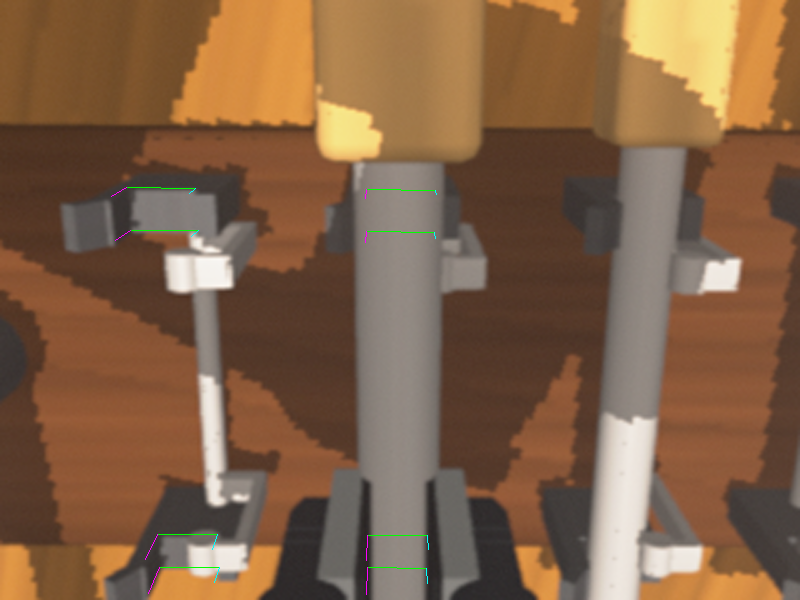

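send_rows([
  {"tx": -0.2,"ty": 0,"tz": 1.5,"wx": 0.009,"wy": 0.002,"wz": 0.008,"jaw": 1},
  {"tx": 0,"ty": 0,"tz": 1.2,"wx": 0,"wy": 0,"wz": 0,"jaw": 1},
  {"tx": 0,"ty": 0,"tz": 0.5,"wx": 0,"wy": 0,"wz": 0,"jaw": 1},
  {"tx": 0,"ty": 0,"tz": 0,"wx": 0,"wy": 0,"wz": 0,"jaw": 1},
])

```text
t: 33.02
tool_pos: [0.5119, -0.0624, 0.0619]
tool_rot: [1.937, 2.464, 0.004]
contact_force: [1.1, -0.3, -2.0]
opening: 0.0092
```

```bash
python3 - <<'E'
from h import *
tgt((*P((-.028,0,.1))[:2],.03),.238)
E
```

```text
t=33.02 pos [ 0.5119 -0.0624  0.0619] yaw 0.238 q [-0.27 -0.07  2.   -0.    1.2  -0.5 ] F [ 1.1 -0.3 -2. ] open 0.0092
  delta cm [ 0.11 -0.33  3.18] turn [0.006 0.004 0.   ]
```

send_rows([
  {"tx": 0.1,"ty": -0.35,"tz": 0.3,"wx": 0.006,"wy": 0.004,"wz": 0,"jaw": 1},
  {"tx": 0,"ty": 0,"tz": 0.6,"wx": 0,"wy": 0,"wz": 0,"jaw": 1},
  {"tx": 0,"ty": 0,"tz": 0,"wx": 0,"wy": 0,"wz": 0,"jaw": 1},
])

```text
t: 33.4
tool_pos: [0.5084, -0.0625, 0.0528]
tool_rot: [1.941, 2.469, 0.001]
contact_force: [0.4, -0.1, -1.9]
opening: 0.0094
```

```bash
python3 - <<'E'
from h import *
tgt((*P((-.028,0,.1))[:2],.03),.238)
E
```

```text
t=33.40 pos [ 0.5084 -0.0625  0.0528] yaw 0.238 q [-0.27 -0.06  2.01  0.    1.19 -0.51] F [ 0.4 -0.1 -1.9] open 0.0094
  delta cm [0.02 0.03 2.28] turn [0.001 0.    0.   ]
```

send_rows([
  {"tx": 0,"ty": 0,"tz": 0.6,"wx": 0,"wy": 0,"wz": 0,"jaw": 1},
  {"tx": 0,"ty": 0,"tz": 0.4,"wx": 0,"wy": 0,"wz": 0,"jaw": 1},
  {"tx": 0,"ty": 0,"tz": 0.4,"wx": 0,"wy": 0,"wz": 0,"jaw": 1},
])

```text
t: 33.78
tool_pos: [0.5082, -0.0631, 0.0398]
tool_rot: [-1.941, -2.47, 0.003]
contact_force: [-2.8, -0.3, 7.0]
opening: 0.0093
```

send_rows([
  {"tx": 0,"ty": 0,"tz": 0.4,"wx": 0,"wy": 0,"wz": 0,"jaw": 1},
  {"tx": 0,"ty": 0,"tz": 0.4,"wx": 0,"wy": 0,"wz": 0,"jaw": 1},
])

```text
t: 34.02
tool_pos: [0.5089, -0.0634, 0.0328]
tool_rot: [1.941, 2.469, -0.002]
contact_force: [-2.1, -0.8, 0.5]
opening: 0.0091
```

```bash
python3 - <<'E'
from h import *
tgt((*P((-.028,0,.1))[:2],.03),.238)
E
```

```text
t=34.02 pos [ 0.5089 -0.0634  0.0328] yaw 0.239 q [-0.27 -0.03  2.01 -0.    1.15 -0.51] F [-2.1 -0.8  0.5] open 0.0091
  delta cm [0.12 0.01 0.28] turn [-0.001  0.001  0.001]
```

send_rows([
  {"tx": 0,"ty": 0,"tz": 0.3,"wx": 0,"wy": 0,"wz": 0,"jaw": 1},
  {"tx": 0,"ty": 0,"tz": 0.3,"wx": 0,"wy": 0,"wz": 0,"jaw": 1},
])

```text
t: 34.28
tool_pos: [0.5092, -0.0633, 0.0292]
tool_rot: [-1.94, -2.469, 0.004]
contact_force: [-16.0, 4.3, 32.9]
opening: 0.0092
```

```bash
python3 - <<'E'
from h import *
tgt((*P((-.028,0,.1))[:2],.03),.238)
slotlines((0,1),"w32",160,100,480,340,2.5)
E
```

```text
t=34.27 pos [ 0.5092 -0.0633  0.0292] yaw 0.239 q [-0.27 -0.02  2.01 -0.    1.15 -0.51] F [-16.    4.3  32.9] open 0.0092
  delta cm [ 0.12 -0.02 -0.08] turn [-0.003  0.     0.001]
```

View pics/w32.png

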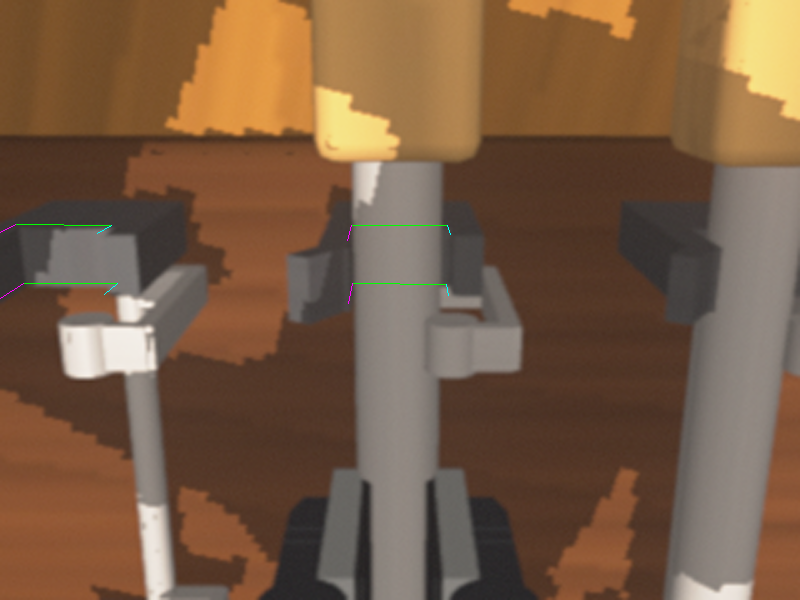

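Seated (33 N at the expected depth). Release, lift, go for mandrel 0.

send_rows([
  {"tx": 0,"ty": 0,"tz": 0,"wx": 0,"wy": 0,"wz": 0,"jaw": 0.6},
  {"tx": 0,"ty": 0,"tz": 0,"wx": 0,"wy": 0,"wz": 0,"jaw": 0.6},
  {"tx": 0,"ty": 0,"tz": -2,"wx": 0,"wy": 0,"wz": 0,"jaw": 0.6},
  {"tx": 0,"ty": 0,"tz": -5,"wx": 0,"wy": 0,"wz": 0,"jaw": 0.6},
  {"tx": 0,"ty": 0,"tz": -5,"wx": 0,"wy": 0,"wz": 0,"jaw": 0.3},
])

```text
t: 34.95
tool_pos: [0.5064, -0.0622, 0.1458]
tool_rot: [-1.935, -2.462, 0.008]
contact_force: [0.7, 0.0, 1.2]
opening: 0.0511
```

```bash
python3 - <<'E'
from h import *
plan([(.484,.403,.19,.11+np.pi/2)],maxw=.15)
crop("top",140,140,400,300,3,"t33")
E
```

```text
t [ 4.58  0.88 -0.43] w [-0.001 -0.001 -0.144]
   t [ 4.4   1.53 -0.43] w [-0.001 -0.001 -0.144]
   t [ 4.14  2.14 -0.44] w [-0.001 -0.001 -0.144]
   t [ 3.78  2.71 -0.44] w [-0.001 -0.001 -0.144]
   t [ 3.35  3.23 -0.44] w [-0.001 -0.001 -0.144]
   t [ 2.85  3.68 -0.45] w [-0.001 -0.001 -0.144]
   t [ 2.3   4.05 -0.45] w [-0.001 -0.001 -0.144]
   t [ 1.69  4.34 -0.45] w [-0.001 -0.001 -0.144]
   t [ 1.05  4.54 -0.45] w [-0.001 -0.001 -0.144]
   t [ 0.38  4.64 -0.44] w [-0.001 -0.001 -0.144]
 -- at [0.484 0.403 0.19 ]
```

View pics/t33.png

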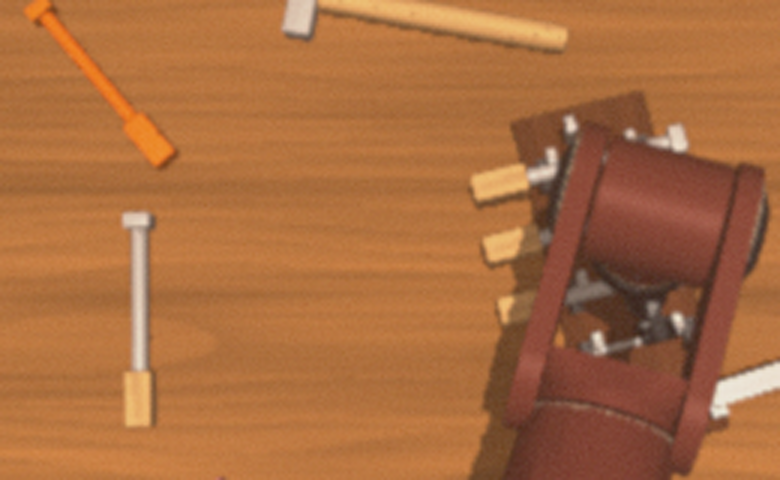

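```bash
python3 - <<'E'
from h import *
A=ray("top",(185.9,212.9),.022);B=ray("top",(185.9,272.9),.022);d=A-B;L=np.hypot(*d[:2]);u=d/L
m=(A-.072*u+B+.09*u)/2;print(m,np.arctan2(d[1],d[0]),L)
plan([(m[0],m[1],.19,np.arctan2(d[1],d[0])+np.pi/2)],maxw=.15)
E
```

```text
[0.49772439 0.37578175 0.022     ] 0.027387945826049486 0.1630177890945897
   t [ 4.3   0.91 -0.37] w [-0.     0.    -0.136]
   t [ 4.13  1.49 -0.36] w [-0.     0.    -0.136]
   t [ 3.89  2.03 -0.36] w [-0.     0.    -0.136]
   t [ 3.58  2.54 -0.36] w [-0.     0.    -0.136]
   t [ 3.2   3.   -0.36] w [-0.     0.    -0.136]
   t [ 2.77  3.41 -0.36] w [-0.     0.    -0.136]
   t [ 2.28  3.75 -0.36] w [-0.     0.    -0.136]
   t [ 1.75  4.03 -0.36] w [-0.     0.    -0.136]
   t [ 1.19  4.23 -0.36] w [-0.     0.    -0.136]
   t [ 0.6   4.35 -0.36] w [-0.     0.    -0.136]
 -- at [0.498 0.376 0.19 ]
```

send_rows([
  {"tx": 4.3,"ty": 0.9,"tz": -0.5,"wx": 0,"wy": 0,"wz": -0.136,"jaw": 0.3},
  {"tx": 4.1,"ty": 1.5,"tz": -0.5,"wx": 0,"wy": 0,"wz": -0.136,"jaw": 0.3},
  {"tx": 3.9,"ty": 2.0,"tz": -0.5,"wx": 0,"wy": 0,"wz": -0.136,"jaw": 0.3},
  {"tx": 3.6,"ty": 2.5,"tz": -0.5,"wx": 0,"wy": 0,"wz": -0.136,"jaw": 0.3},
  {"tx": 3.2,"ty": 3.0,"tz": -0.4,"wx": 0,"wy": 0,"wz": -0.136,"jaw": 0.3},
])

```text
t: 35.62
tool_pos: [0.5044, 0.1591, 0.179]
tool_rot: [0.981, 2.976, 0.002]
contact_force: [0.8, 0.5, 0.2]
opening: 0.0599
```

send_rows([
  {"tx": 2.8,"ty": 3.4,"tz": -0.3,"wx": 0,"wy": 0,"wz": -0.136,"jaw": 0.3},
  {"tx": 2.3,"ty": 3.7,"tz": -0.3,"wx": 0,"wy": 0,"wz": -0.136,"jaw": 0.3},
  {"tx": 1.8,"ty": 4.0,"tz": -0.3,"wx": 0,"wy": 0,"wz": -0.136,"jaw": 0.3},
  {"tx": 1.2,"ty": 4.2,"tz": -0.3,"wx": 0,"wy": 0,"wz": -0.136,"jaw": 0.3},
  {"tx": 0.6,"ty": 4.3,"tz": -0.3,"wx": 0,"wy": 0,"wz": -0.13,"jaw": 0.3},
])

```text
t: 36.25
tool_pos: [0.4898, 0.3851, 0.1905]
tool_rot: [-0.095, 3.132, -0.002]
contact_force: [-0.2, 1.0, -0.1]
opening: 0.0598
```

```bash
python3 - <<'E'
from h import *
np.save("ci.npy",look("w34"))
tgt((.498,.376,.06),.027+np.pi/2)
E
```

```text
t=36.30 pos [0.4889 0.3897 0.1909] yaw 1.638 q [ 0.55  0.06  1.64 -0.    1.43 -1.08] F [-3.6  0.2  0.5] open 0.0596
  delta cm [-0.7  -1.46 13.1 ] turn [0.003 0.009 0.04 ]
```

View pics/w34.png

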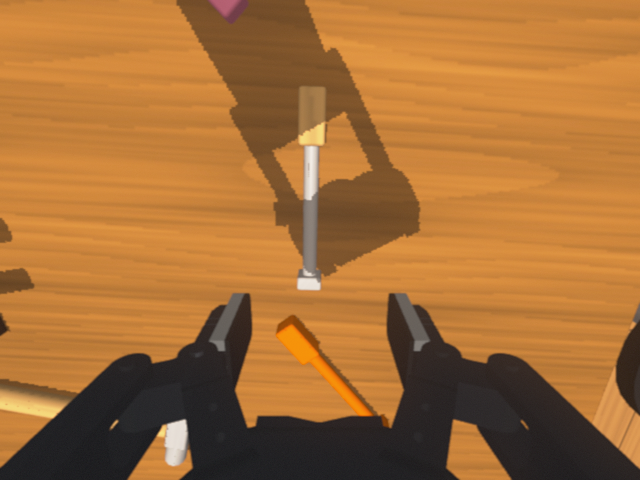

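```bash
python3 - <<'E'
from h import *
ci=np.load("ci.npy",allow_pickle=True).item()
def m(a,b):
    A=ray(None,a,.017,ci);B=ray(None,b,.017,ci);d=A-B;print(np.hypot(*d[:2]).round(4),np.arctan2(d[1],d[0]).round(3),((A+B)/2).round(4))
m((309,271),(312,146))
tgt((.497,.3775,.06),.035+np.pi/2)
E
```

```text
0.125 0.031 [0.4971 0.377  0.017 ]
t=36.30 pos [0.4889 0.3897 0.1909] yaw 1.638 q [ 0.55  0.06  1.64 -0.    1.43 -1.08] F [-3.6  0.2  0.5] open 0.0596
  delta cm [-0.61 -1.31 13.1 ] turn [0.003 0.009 0.032]
```

send_rows([
  {"tx": -0.4,"ty": -1.2,"tz": 3,"wx": 0,"wy": 0.009,"wz": 0.032,"jaw": 0.6},
  {"tx": 0,"ty": 0,"tz": 4,"wx": 0,"wy": 0,"wz": 0,"jaw": 0.6},
  {"tx": 0,"ty": 0,"tz": 4,"wx": 0,"wy": 0,"wz": 0,"jaw": 0.6},
  {"tx": 0,"ty": 0,"tz": 3,"wx": 0,"wy": 0,"wz": 0,"jaw": 0.6},
  {"tx": 0,"ty": 0,"tz": 0,"wx": 0,"wy": 0,"wz": 0,"jaw": 0.6},
])

```text
t: 36.92
tool_pos: [0.494, 0.3803, 0.0447]
tool_rot: [-0.056, 3.141, 0.006]
contact_force: [-0.3, 0.5, -0.7]
opening: 0.0344
```

```bash
python3 - <<'E'
from h import *
np.save("ci.npy",look("w35"))
tgt((.4985,.377,-.01),.031+np.pi/2)
E
```

```text
t=36.98 pos [0.4952 0.381  0.0466] yaw 1.606 q [ 0.54  0.2   1.74  0.    1.19 -1.07] F [ 0.2  0.1 -0.4] open 0.0343
  delta cm [-0.3  -0.44  5.66] turn [0.005 0.003 0.005]
```

View pics/w35.png

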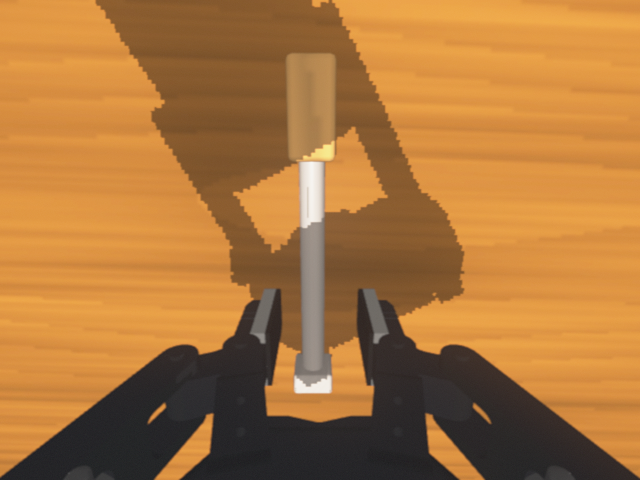

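send_rows([
  {"tx": 0,"ty": -0.4,"tz": 2,"wx": 0.005,"wy": 0.003,"wz": 0.005,"jaw": 0.6},
  {"tx": 0,"ty": 0,"tz": 2,"wx": 0,"wy": 0,"wz": 0,"jaw": 0.6},
  {"tx": 0,"ty": 0,"tz": 1,"wx": 0,"wy": 0,"wz": 0,"jaw": 0.6},
  {"tx": 0,"ty": 0,"tz": 0,"wx": 0,"wy": 0,"wz": 0,"jaw": 0.6},
])

```text
t: 37.48
tool_pos: [0.498, 0.3782, -0.0031]
tool_rot: [-0.047, 3.136, 0.005]
contact_force: [-1.3, 0.9, 0.7]
opening: 0.0342
```

```bash
python3 - <<'E'
from h import *
tgt((.498,.377,-.01),.031+np.pi/2)
E
```

```text
t=37.48 pos [ 0.498   0.3782 -0.0031] yaw 1.601 q [ 0.53  0.27  1.76  0.    1.11 -1.07] F [-1.3  0.9  0.7] open 0.0342
  delta cm [ 0.01 -0.12  0.69] turn [ 0.003  0.006 -0.001]
```

send_rows([
  {"tx": 0,"ty": -0.1,"tz": 0.5,"wx": 0,"wy": 0.005,"wz": 0,"jaw": 0.6},
  {"tx": 0,"ty": 0,"tz": 0.2,"wx": 0,"wy": 0,"wz": 0,"jaw": 0.6},
  {"tx": 0,"ty": 0,"tz": 0,"wx": 0,"wy": 0,"wz": 0,"jaw": 1},
  {"tx": 0,"ty": 0,"tz": 0,"wx": 0,"wy": 0,"wz": 0,"jaw": 1},
  {"tx": 0,"ty": 0,"tz": 0,"wx": 0,"wy": 0,"wz": 0,"jaw": 1},
], squeeze=90)

```text
t: 38.1
tool_pos: [0.4993, 0.3779, -0.0089]
tool_rot: [-0.047, 3.138, 0.007]
contact_force: [0.9, 0.3, -2.4]
opening: 0.0099
```

send_rows([
  {"tx": 0,"ty": 0,"tz": 0,"wx": 0,"wy": 0,"wz": 0,"jaw": 1},
  {"tx": 0,"ty": 0,"tz": -2,"wx": 0,"wy": 0,"wz": 0,"jaw": 1},
  {"tx": 0,"ty": 0,"tz": -5,"wx": 0,"wy": 0,"wz": 0,"jaw": 1},
  {"tx": 0,"ty": 0,"tz": -5,"wx": 0,"wy": 0,"wz": 0,"jaw": 1},
  {"tx": 0,"ty": 0,"tz": -5,"wx": 0,"wy": 0,"wz": 0,"jaw": 1},
])

```text
t: 38.72
tool_pos: [0.4952, 0.3751, 0.1624]
tool_rot: [0.047, -3.134, 0.001]
contact_force: [0.9, 1.0, -2.9]
opening: 0.0102
```

```bash
python3 - <<'E'
from h import *
look("w36")
plan([(*P((-.084,0,0))[:2],.19,.238)],maxw=.13)
E
```

```text
t [ 0.53 -4.1  -0.19] w [0.001 0.    0.124]
   t [ 0.02 -4.14 -0.19] w [0.001 0.    0.124]
   t [-0.49 -4.11 -0.18] w [0.001 0.    0.124]
   t [-1.   -4.02 -0.18] w [0.001 0.    0.124]
   t [-1.48 -3.86 -0.18] w [0.001 0.    0.124]
   t [-1.95 -3.65 -0.17] w [0.001 0.    0.124]
   t [-2.39 -3.38 -0.17] w [0.001 0.    0.124]
   t [-2.79 -3.06 -0.17] w [0.001 0.    0.124]
   t [-3.14 -2.69 -0.17] w [0.001 0.    0.124]
   t [-3.45 -2.28 -0.16] w [0.001 0.    0.124]
   t [-3.71 -1.84 -0.16] w [0.001 0.    0.124]
 -- at [ 0.454 -0.075  0.19 ]
```

View pics/w36.png

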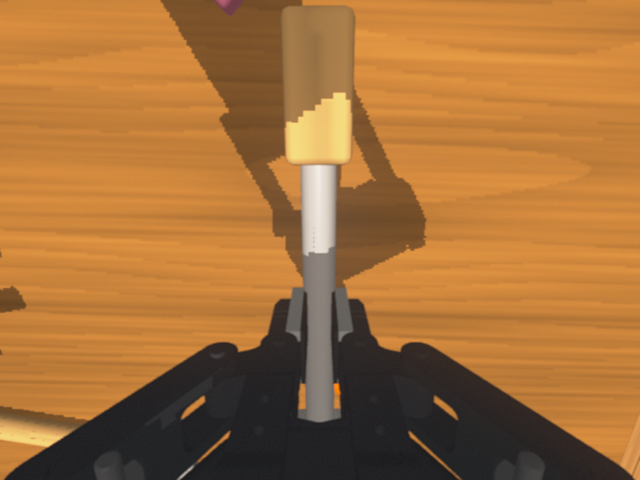

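send_rows([
  {"tx": 0.5,"ty": -4.1,"tz": -0.4,"wx": 0,"wy": 0,"wz": 0.124,"jaw": 1},
  {"tx": 0,"ty": -4.1,"tz": -0.4,"wx": 0,"wy": 0,"wz": 0.124,"jaw": 1},
  {"tx": -0.5,"ty": -4.1,"tz": -0.4,"wx": 0,"wy": 0,"wz": 0.124,"jaw": 1},
  {"tx": -1.0,"ty": -4.0,"tz": -0.4,"wx": 0,"wy": 0,"wz": 0.124,"jaw": 1},
  {"tx": -1.5,"ty": -3.9,"tz": -0.3,"wx": 0,"wy": 0,"wz": 0.124,"jaw": 1},
])

```text
t: 39.4
tool_pos: [0.4794, 0.1696, 0.1998]
tool_rot: [0.931, 2.985, 0.026]
contact_force: [0.3, -0.5, -1.6]
opening: 0.0099
```

send_rows([
  {"tx": -1.9,"ty": -3.7,"tz": -0.3,"wx": 0,"wy": 0,"wz": 0.124,"jaw": 1},
  {"tx": -2.4,"ty": -3.4,"tz": -0.3,"wx": 0,"wy": 0,"wz": 0.124,"jaw": 1},
  {"tx": -2.8,"ty": -3.1,"tz": -0.3,"wx": 0,"wy": 0,"wz": 0.124,"jaw": 1},
  {"tx": -3.1,"ty": -2.7,"tz": -0.3,"wx": 0,"wy": 0,"wz": 0.124,"jaw": 1},
  {"tx": -3.4,"ty": -2.3,"tz": -0.3,"wx": 0,"wy": 0,"wz": 0.124,"jaw": 1},
])

```text
t: 40.02
tool_pos: [0.4505, -0.0423, 0.2179]
tool_rot: [1.821, 2.538, 0.039]
contact_force: [0.7, 0.3, -1.4]
opening: 0.0102
```

```bash
python3 - <<'E'
from h import *
tgt((*P((-.084,0,.1))[:2],.1),.238)
E
```

```text
t=40.02 pos [ 0.4505 -0.0423  0.2179] yaw 0.326 q [-0.27 -0.41  2.01  0.02  1.51 -0.6 ] F [ 0.7  0.3 -1.4] open 0.0102
  delta cm [-3.27 -1.06 11.76] turn [ 0.031 -0.002  0.088]
```

send_rows([
  {"tx": -2.8,"ty": -1.0,"tz": 1,"wx": 0.03,"wy": 0,"wz": 0.088,"jaw": 1},
  {"tx": 0,"ty": 0,"tz": 4,"wx": 0,"wy": 0,"wz": 0,"jaw": 1},
  {"tx": 0,"ty": 0,"tz": 4,"wx": 0,"wy": 0,"wz": 0,"jaw": 1},
  {"tx": 0,"ty": 0,"tz": 3,"wx": 0,"wy": 0,"wz": 0,"jaw": 1},
  {"tx": 0,"ty": 0,"tz": 0,"wx": 0,"wy": 0,"wz": 0,"jaw": 1},
], squeeze=110)

```text
t: 40.65
tool_pos: [0.4518, -0.0768, 0.1015]
tool_rot: [1.949, 2.452, 0.007]
contact_force: [0.3, 0.3, -2.8]
opening: 0.0093
```

```bash
python3 - <<'E'
from h import *
tgt((*P((-.084,0,.1))[:2],.055),.238)
slotlines((0,),"w37",160,100,480,340,2.5)
E
```

```text
t=40.65 pos [ 0.4518 -0.0768  0.1015] yaw 0.228 q [-0.33 -0.27  2.11  0.    1.3  -0.56] F [ 0.3  0.3 -2.8] open 0.0093
  delta cm [0.1  0.23 4.66] turn [ 0.009  0.005 -0.01 ]
```

View pics/w37.png

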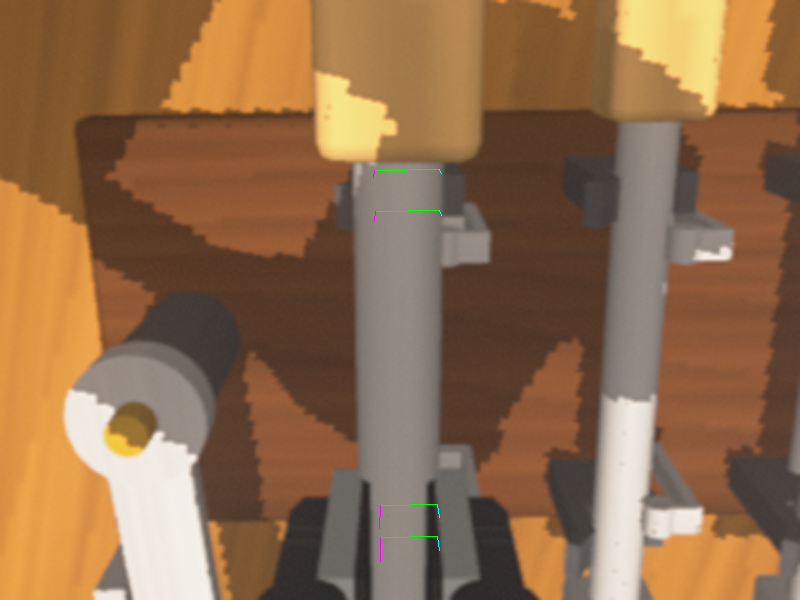

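send_rows([
  {"tx": 0.1,"ty": 0,"tz": 2,"wx": 0.009,"wy": 0.005,"wz": -0.01,"jaw": 1},
  {"tx": 0,"ty": 0,"tz": 1.5,"wx": 0,"wy": 0,"wz": 0,"jaw": 1},
  {"tx": 0,"ty": 0,"tz": 0.7,"wx": 0,"wy": 0,"wz": 0,"jaw": 1},
  {"tx": 0,"ty": 0,"tz": 0,"wx": 0,"wy": 0,"wz": 0,"jaw": 1},
])

```text
t: 41.2
tool_pos: [0.4562, -0.0771, 0.063]
tool_rot: [1.935, 2.463, 0.006]
contact_force: [0.3, 0.1, -2.2]
opening: 0.0095
```

```bash
python3 - <<'E'
from h import *
tgt((*P((-.084,0,.1))[:2],.03),.238)
look("w38")
crop("scene",220,150,420,300,4,"s38")
E
```

```text
t=41.20 pos [ 0.4562 -0.0771  0.063 ] yaw 0.239 q [-0.33 -0.21  2.12  0.    1.22 -0.57] F [ 0.3  0.1 -2.2] open 0.0095
  delta cm [ 0.22 -0.18  3.3 ] turn [0.009 0.005 0.001]
```

View pics/w38.png

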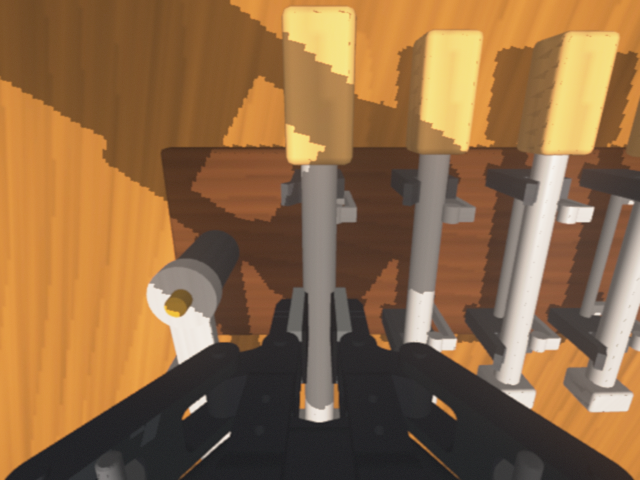

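View pics/s38.png

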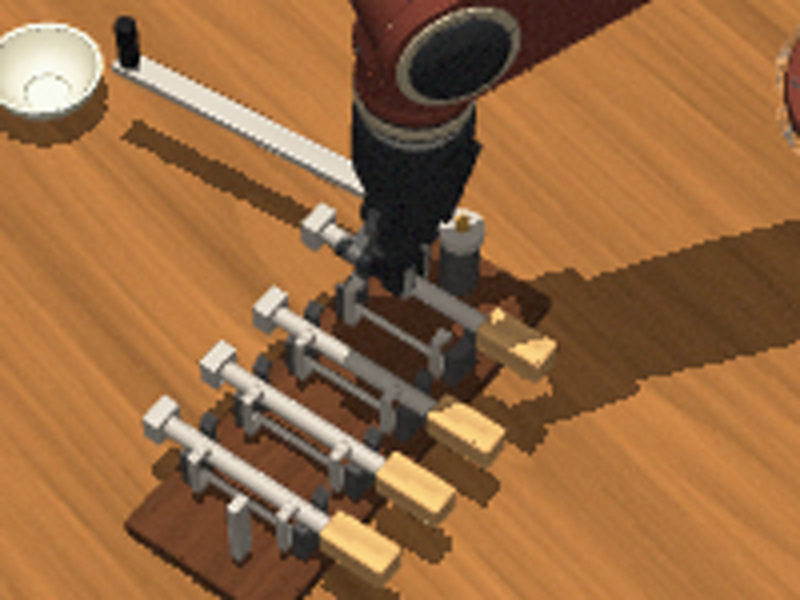

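send_rows([
  {"tx": 0.1,"ty": -0.2,"tz": 0.5,"wx": 0.009,"wy": 0.005,"wz": 0,"jaw": 1},
  {"tx": 0,"ty": 0,"tz": 0.6,"wx": 0,"wy": 0,"wz": 0,"jaw": 1},
  {"tx": 0,"ty": 0,"tz": 0,"wx": 0,"wy": 0,"wz": 0,"jaw": 1},
])

```text
t: 41.68
tool_pos: [0.4552, -0.077, 0.053]
tool_rot: [1.939, 2.469, 0.001]
contact_force: [0.2, -0.4, -1.2]
opening: 0.0091
```

```bash
python3 - <<'E'
from h import *
tgt((*P((-.084,0,.1))[:2],.03),.238)
E
```

```text
t=41.67 pos [ 0.4552 -0.077   0.053 ] yaw 0.239 q [-0.33 -0.19  2.13 -0.    1.2  -0.57] F [ 0.2 -0.4 -1.2] open 0.0091
  delta cm [ 0.18 -0.06  2.3 ] turn [0.002 0.002 0.001]
```

send_rows([
  {"tx": 0,"ty": -0.05,"tz": 0.6,"wx": 0,"wy": 0,"wz": 0,"jaw": 1},
  {"tx": 0,"ty": 0,"tz": 0.4,"wx": 0,"wy": 0,"wz": 0,"jaw": 1},
  {"tx": 0,"ty": 0,"tz": 0.4,"wx": 0,"wy": 0,"wz": 0,"jaw": 1},
])

```text
t: 42.05
tool_pos: [0.454, -0.0778, 0.0395]
tool_rot: [1.94, 2.47, -0.003]
contact_force: [-2.6, 0.1, 7.6]
opening: 0.0094
```

send_rows([
  {"tx": 0,"ty": 0,"tz": 0.4,"wx": 0,"wy": 0,"wz": 0,"jaw": 1},
  {"tx": 0,"ty": 0,"tz": 0.4,"wx": 0,"wy": 0,"wz": 0,"jaw": 1},
])

```text
t: 42.3
tool_pos: [0.4549, -0.0781, 0.0326]
tool_rot: [1.939, 2.469, -0.003]
contact_force: [-2.3, -0.6, 1.1]
opening: 0.0091
```

send_rows([
  {"tx": 0,"ty": 0,"tz": 0.3,"wx": 0,"wy": 0,"wz": 0,"jaw": 1},
  {"tx": 0,"ty": 0,"tz": 0.3,"wx": 0,"wy": 0,"wz": 0,"jaw": 1},
])

```text
t: 42.55
tool_pos: [0.4553, -0.0781, 0.0287]
tool_rot: [1.94, 2.47, -0.003]
contact_force: [-15.4, 5.2, 34.4]
opening: 0.0091
```

```bash
python3 - <<'E'
from h import *
tgt((*P((-.084,0,.1))[:2],.03),.238)
look("w39")
E
```

```text
t=42.55 pos [ 0.4553 -0.0781  0.0287] yaw 0.239 q [-0.33 -0.15  2.14 -0.    1.15 -0.57] F [-15.4   5.2  34.4] open 0.0091
  delta cm [ 0.28 -0.03 -0.13] turn [-0.001  0.002  0.001]
```

View pics/w39.png

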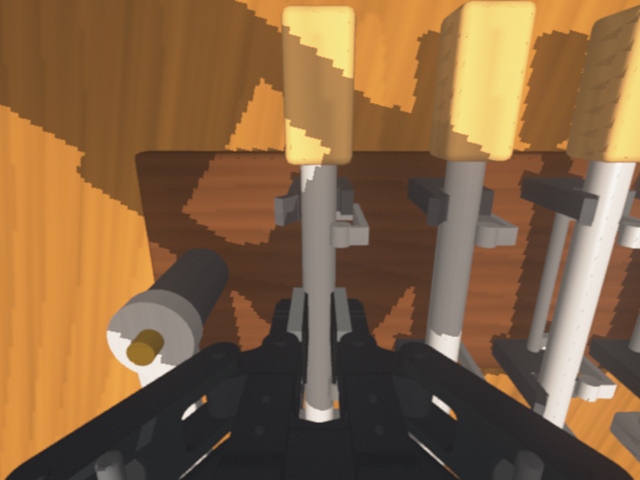

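send_rows([
  {"tx": 0,"ty": 0,"tz": 0,"wx": 0,"wy": 0,"wz": 0,"jaw": 0.65},
  {"tx": 0,"ty": 0,"tz": 0,"wx": 0,"wy": 0,"wz": 0,"jaw": 0.65},
  {"tx": 0,"ty": 0,"tz": -2,"wx": 0,"wy": 0,"wz": 0,"jaw": 0.65},
  {"tx": 0,"ty": 0,"tz": -5,"wx": 0,"wy": 0,"wz": 0,"jaw": 0.65},
  {"tx": 0,"ty": 0,"tz": -5,"wx": 0,"wy": 0,"wz": 0,"jaw": 0.3},
])

```text
t: 43.22
tool_pos: [0.4524, -0.0767, 0.1456]
tool_rot: [-1.935, -2.464, 0.007]
contact_force: [0.8, 0.5, 0.5]
opening: 0.0469
```

```bash
python3 - <<'E'
from h import *
crop("scene",230,170,390,290,5,"s40")
crop("scene",0,0,640,480,1,"s40full")
a=.2383-1.5; e=pin+.28*np.array([np.cos(a),np.sin(a)])
plan([(e[0],e[1],.2,a+np.pi/2)],maxw=.15)
E
```

```text
t [-5.52 -0.9  -0.96] w [ 0.     0.001 -0.014]
   t [-5.51 -0.98 -0.96] w [ 0.     0.001 -0.014]
   t [-5.5  -1.06 -0.96] w [ 0.     0.001 -0.014]
   t [-5.48 -1.13 -0.96] w [ 0.     0.001 -0.014]
   t [-5.46 -1.21 -0.97] w [ 0.     0.001 -0.014]
 -- at [ 0.478 -0.357  0.2  ]
```

View pics/s40.png

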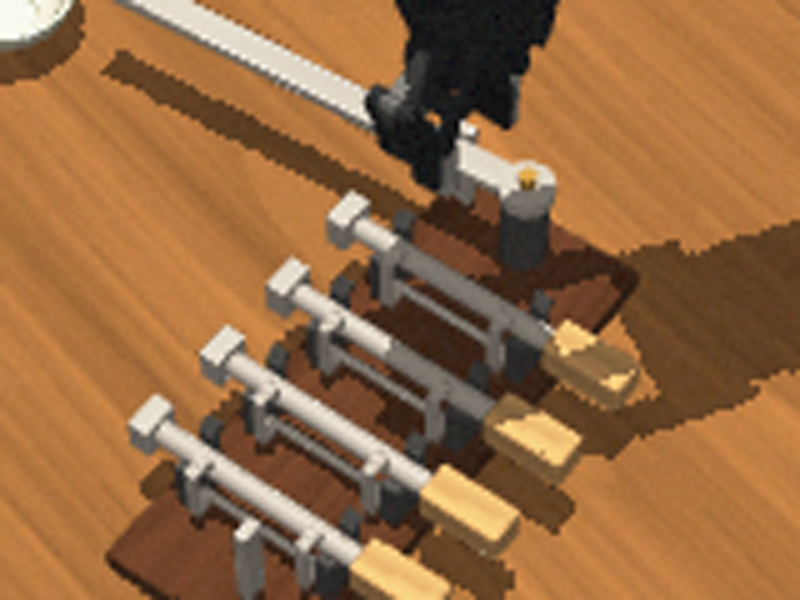

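send_rows([
  {"tx": -5.5,"ty": -0.9,"tz": -2,"wx": 0,"wy": 0,"wz": -0.014,"jaw": 0.2},
  {"tx": -5.5,"ty": -1.0,"tz": -1.5,"wx": 0,"wy": 0,"wz": -0.014,"jaw": 0.2},
  {"tx": -5.5,"ty": -1.1,"tz": -1,"wx": 0,"wy": 0,"wz": -0.014,"jaw": 0.2},
  {"tx": -5.5,"ty": -1.1,"tz": -0.5,"wx": 0,"wy": 0,"wz": -0.014,"jaw": 0.2},
  {"tx": -5.4,"ty": -1.2,"tz": 0,"wx": 0,"wy": 0,"wz": -0.014,"jaw": 0.2},
])

```text
t: 43.95
tool_pos: [0.4799, -0.3602, 0.2001]
tool_rot: [1.837, 2.542, 0.002]
contact_force: [0.5, -0.2, -0.1]
opening: 0.0684
```

send_rows([
  {"tx": 0,"ty": 0,"tz": 0,"wx": 0,"wy": 0,"wz": 0,"jaw": 0.2},
])

```text
t: 44.08
tool_pos: [0.4793, -0.3634, 0.1984]
tool_rot: [1.843, 2.54, 0.002]
contact_force: [0.3, 0.1, -0.0]
opening: 0.0685
```

```bash
python3 - <<'E'
from h import *
a=.2383-1.5; e=pin+.28*np.array([np.cos(a),np.sin(a)])
look("w41"); print(e)
tgt((.4785,-.3555,.0754),.308)
E
```

```text
[ 0.47827542 -0.35703048]
t=44.12 pos [ 0.4794 -0.3617  0.1983] yaw 0.317 q [-0.77  0.    1.69  0.    1.45 -1.09] F [-0.3 -0.4 -0.7] open 0.0684
  delta cm [ 0.63  0.07 12.29] turn [0.003 0.001 0.009]
```

View pics/w41.png

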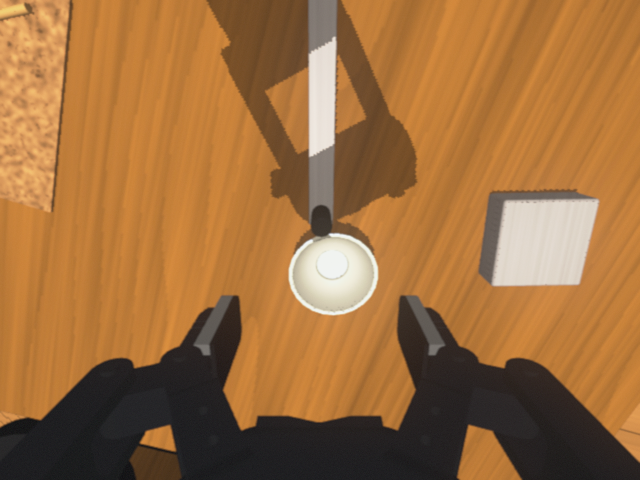

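send_rows([
  {"tx": 0.6,"ty": 0,"tz": 4,"wx": 0,"wy": 0,"wz": 0.009,"jaw": 0.2},
  {"tx": 0,"ty": 0,"tz": 4,"wx": 0,"wy": 0,"wz": 0,"jaw": 0.2},
  {"tx": 0,"ty": 0,"tz": 2,"wx": 0,"wy": 0,"wz": 0,"jaw": 0.2},
  {"tx": 0,"ty": 0,"tz": 0,"wx": 0,"wy": 0,"wz": 0,"jaw": 0.2},
])

```text
t: 44.62
tool_pos: [0.4784, -0.3522, 0.0948]
tool_rot: [1.85, 2.536, 0.005]
contact_force: [-0.4, 0.3, -0.9]
opening: 0.068
```

```bash
python3 - <<'E'
from h import *
look("w42")
tgt((.4785,-.3555,.0754),.308);arc()
E
```

```text
t=44.67 pos [ 0.4791 -0.3528  0.0961] yaw 0.310 q [-0.76  0.08  1.79  0.    1.27 -1.07] F [-0.3  1.   0.4] open 0.0683
  delta cm [-0.23 -0.15  2.07] turn [0.005 0.002 0.002]
r 0.2763 th -1.2544 keeper 1.493 yaw-90 -1.260 z 0.0961 F [-0.3  1.   0.4] op 0.0683 q [-0.76  0.08  1.79  0.    1.27 -1.07]
```

View pics/w42.png

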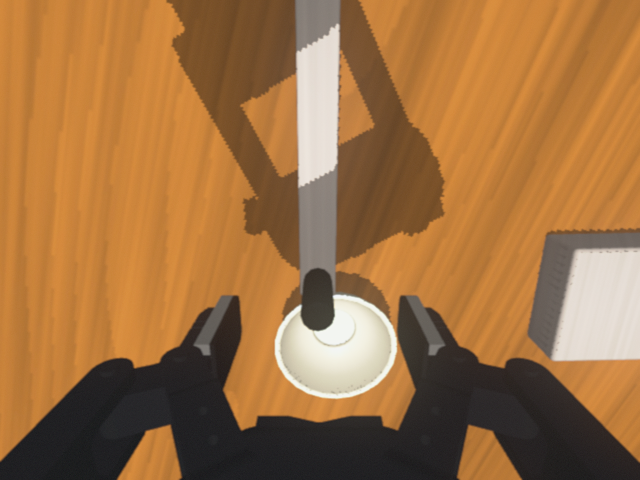

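send_rows([
  {"tx": -0.2,"ty": -0.1,"tz": 1.5,"wx": 0,"wy": 0,"wz": 0,"jaw": 0.2},
  {"tx": 0,"ty": 0,"tz": 0.3,"wx": 0,"wy": 0,"wz": 0,"jaw": 0.6},
  {"tx": 0,"ty": 0,"tz": 0,"wx": 0,"wy": 0,"wz": 0,"jaw": 1},
  {"tx": 0,"ty": 0,"tz": 0,"wx": 0,"wy": 0,"wz": 0,"jaw": 1},
  {"tx": 0,"ty": 0,"tz": 0,"wx": 0,"wy": 0,"wz": 0,"jaw": 1},
], squeeze=40)

```text
t: 45.3
tool_pos: [0.481, -0.3571, 0.0816]
tool_rot: [1.844, 2.529, 0.003]
contact_force: [0.2, -0.2, -1.4]
opening: 0.014
```

send_rows([
  {"tx": 0,"ty": 0,"tz": 0,"wx": 0,"wy": 0,"wz": 0,"jaw": 1},
])

```text
t: 45.42
tool_pos: [0.481, -0.3571, 0.0816]
tool_rot: [1.844, 2.529, 0.003]
contact_force: [-0.1, -0.4, -1.7]
opening: 0.0143
```

```bash
python3 - <<'E'
from h import *
arc()
E
```

```text
r 0.2809 th -1.2523 keeper 1.491 yaw-90 -1.260 z 0.0816 F [-0.1 -0.4 -1.7] op 0.0143 q [-0.76  0.1   1.79  0.    1.24 -1.08]
```

send_rows([
  {"tx": 0.14,"ty": 2.8,"tz": 0,"wx": 0,"wy": 0,"wz": -0.1,"jaw": 1},
  {"tx": 0.14,"ty": 2.8,"tz": 0,"wx": 0,"wy": 0,"wz": -0.1,"jaw": 1},
  {"tx": 0.14,"ty": 2.8,"tz": 0,"wx": 0,"wy": 0,"wz": -0.1,"jaw": 1},
  {"tx": 0.14,"ty": 2.8,"tz": 0,"wx": 0,"wy": 0,"wz": -0.1,"jaw": 1},
])

```text
t: 45.92
tool_pos: [0.5779, -0.3023, 0.0816]
tool_rot: [1.295, 2.853, -0.003]
contact_force: [-1.8, -0.3, 1.1]
opening: 0.0139
```

```bash
python3 - <<'E'
from h import *
arc()
E
```

```text
r 0.2812 th -0.8539 keeper 1.092 yaw-90 -0.852 z 0.0816 F [-1.8 -0.3  1.1] op 0.0139 q [-0.6   0.22  1.66 -0.    1.25 -1.31]
```

send_rows([
  {"tx": 0.14,"ty": 2.8,"tz": 0,"wx": 0,"wy": 0,"wz": -0.1,"jaw": 1},
  {"tx": 0.14,"ty": 2.8,"tz": 0,"wx": 0,"wy": 0,"wz": -0.1,"jaw": 1},
  {"tx": 0.14,"ty": 2.8,"tz": 0,"wx": 0,"wy": 0,"wz": -0.1,"jaw": 1},
  {"tx": 0.14,"ty": 2.8,"tz": 0,"wx": 0,"wy": 0,"wz": -0.1,"jaw": 1},
])

```text
t: 46.42
tool_pos: [0.647, -0.2117, 0.0816]
tool_rot: [0.685, 3.059, -0.006]
contact_force: [-1.8, 1.1, -0.0]
opening: 0.0143
```

send_rows([
  {"tx": 0.14,"ty": 2.8,"tz": 0,"wx": 0,"wy": 0,"wz": -0.1,"jaw": 1},
  {"tx": 0.14,"ty": 2.8,"tz": 0,"wx": 0,"wy": 0,"wz": -0.1,"jaw": 1},
  {"tx": 0.14,"ty": 2.8,"tz": 0,"wx": 0,"wy": 0,"wz": -0.1,"jaw": 1},
  {"tx": 0.14,"ty": 2.8,"tz": 0,"wx": 0,"wy": 0,"wz": -0.1,"jaw": 1},
])

```text
t: 46.92
tool_pos: [0.6743, -0.1009, 0.0816]
tool_rot: [0.046, 3.135, -0.009]
contact_force: [-2.0, -1.3, 0.1]
opening: 0.0139
```

```bash
python3 - <<'E'
from h import *
arc()
E
```

```text
r 0.2814 th -0.0378 keeper 0.276 yaw-90 -0.029 z 0.0816 F [-2.  -1.3  0.1] op 0.0139 q [-0.26  0.29  1.58 -0.    1.27 -1.8 ]
```

send_rows([
  {"tx": 0.14,"ty": 2.8,"tz": 0,"wx": 0,"wy": 0,"wz": -0.1,"jaw": 1},
  {"tx": 0.14,"ty": 2.8,"tz": 0,"wx": 0,"wy": 0,"wz": -0.1,"jaw": 1},
  {"tx": 0.05,"ty": 1.2,"tz": 0,"wx": 0,"wy": 0,"wz": -0.05,"jaw": 1},
  {"tx": 0,"ty": 0.5,"tz": 0,"wx": 0,"wy": 0,"wz": -0.02,"jaw": 1},
])

```text
t: 47.42
tool_pos: [0.6669, -0.0257, 0.0816]
tool_rot: [-0.39, 3.111, -0.011]
contact_force: [1.0, 0.2, -1.3]
opening: 0.0142
```

send_rows([
  {"tx": 0,"ty": 0.5,"tz": 0,"wx": 0,"wy": 0,"wz": 0,"jaw": 1},
])

```text
t: 47.55
tool_pos: [0.6666, -0.0243, 0.0817]
tool_rot: [-0.389, 3.109, -0.022]
contact_force: [4.8, -16.5, -5.3]
opening: 0.0142
```

```bash
python3 - <<'E'
from h import *
arc()
E
```

```text
r 0.2814 th 0.2369 keeper 0.001 yaw-90 0.249 z 0.0817 F [  4.8 -16.5  -5.3] op 0.0142 q [-0.14  0.25  1.62 -0.01  1.26 -1.96]
```

Closed stop reached (16 N against it, keeper ≈ 0.001). Release and lift.

send_rows([
  {"tx": 0,"ty": 0,"tz": 0,"wx": 0,"wy": 0,"wz": 0,"jaw": 0.3},
  {"tx": 0,"ty": 0,"tz": 0,"wx": 0,"wy": 0,"wz": 0,"jaw": 0.3},
  {"tx": 0,"ty": 0,"tz": -3,"wx": 0,"wy": 0,"wz": 0,"jaw": 0.3},
  {"tx": 0,"ty": 0,"tz": -5,"wx": 0,"wy": 0,"wz": 0,"jaw": 0.3},
  {"tx": 0,"ty": 0,"tz": -5,"wx": 0,"wy": 0,"wz": 0,"jaw": 0.3},
])

```text
t: 48.18
tool_pos: [0.662, -0.0242, 0.2081]
tool_rot: [0.383, -3.114, 0.016]
contact_force: [0.4, 0.0, 1.1]
opening: 0.06
```

```bash
python3 - <<'E'
from h import *
crop("wrist",0,0,640,480,1,"w50",[P((.133,0,.114))])
crop("scene",0,0,640,480,1,"s50")
tgt((.5,.2,.3))
E
```

```text
t=48.27 pos [ 0.6663 -0.0247  0.216 ] yaw 1.816 q [-0.14  0.14  1.52 -0.01  1.47 -1.96] F [ 0.3 -0.3  0.5] open 0.0597
  delta cm [10.61 25.7  -8.88] turn [-0.015  0.008  0.   ]
```

View pics/w50.png

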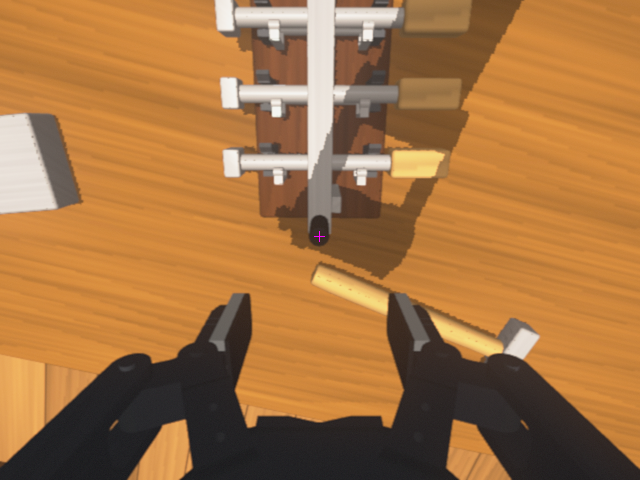

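View pics/s50.png

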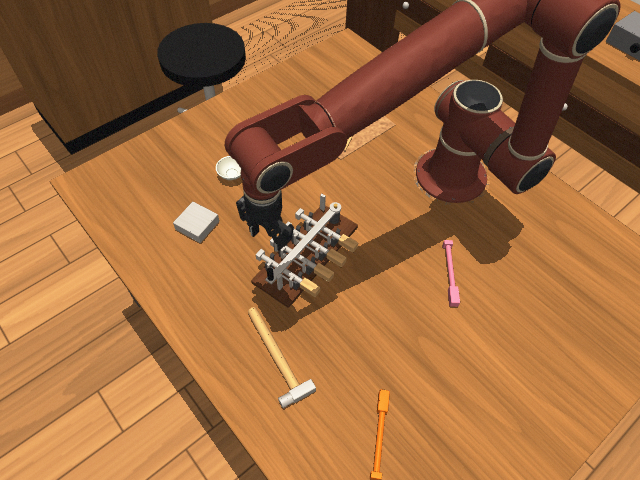

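send_rows([
  {"tx": 2,"ty": 5,"tz": -3,"wx": 0,"wy": 0,"wz": 0,"jaw": 0.3},
  {"tx": 2,"ty": 5,"tz": -3,"wx": 0,"wy": 0,"wz": 0,"jaw": 0.3},
  {"tx": 2,"ty": 5,"tz": -2,"wx": 0,"wy": 0,"wz": 0,"jaw": 0.3},
  {"tx": 2,"ty": 5,"tz": 0,"wx": 0,"wy": 0,"wz": 0,"jaw": 0.3},
  {"tx": 2,"ty": 5,"tz": 0,"wx": 0,"wy": 0,"wz": 0,"jaw": 0.3},
])

```text
t: 48.9
tool_pos: [0.5063, 0.1966, 0.2922]
tool_rot: [-0.37, 3.109, -0.017]
contact_force: [0.4, -0.5, 0.4]
opening: 0.0597
```

send_rows([
  {"tx": 1,"ty": 5,"tz": 0,"wx": 0,"wy": 0,"wz": 0,"jaw": 0.3},
  {"tx": 0,"ty": 0,"tz": 0,"wx": 0,"wy": 0,"wz": 0,"jaw": 0.3},
  {"tx": 0,"ty": 0,"tz": 0,"wx": 0,"wy": 0,"wz": 0,"jaw": 0.3},
])

```text
t: 49.28
tool_pos: [0.482, 0.2462, 0.291]
tool_rot: [-0.377, 3.109, -0.016]
contact_force: [0.5, 0.4, 0.2]
opening: 0.0602
```

```bash
python3 - <<'E'
from h import *
crop("top",200,110,520,310,2.5,"t51")
crop("scene",230,170,390,290,5,"s51")
E
```

```text
(no output)
```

View pics/t51.png

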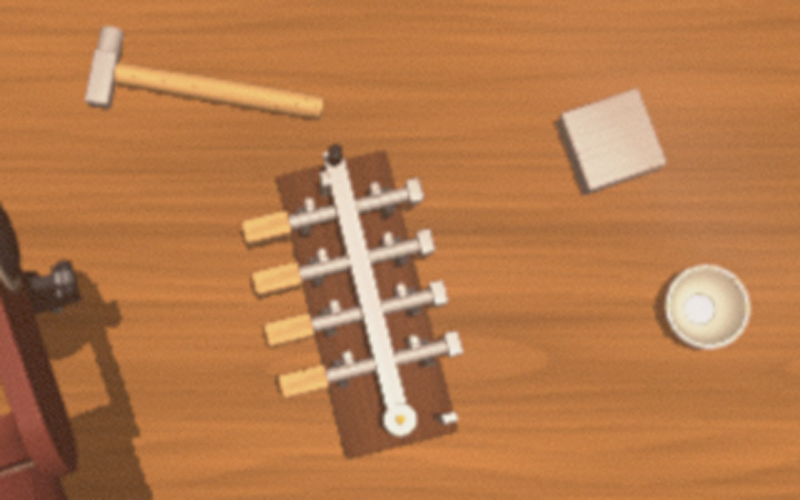

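View pics/s51.png

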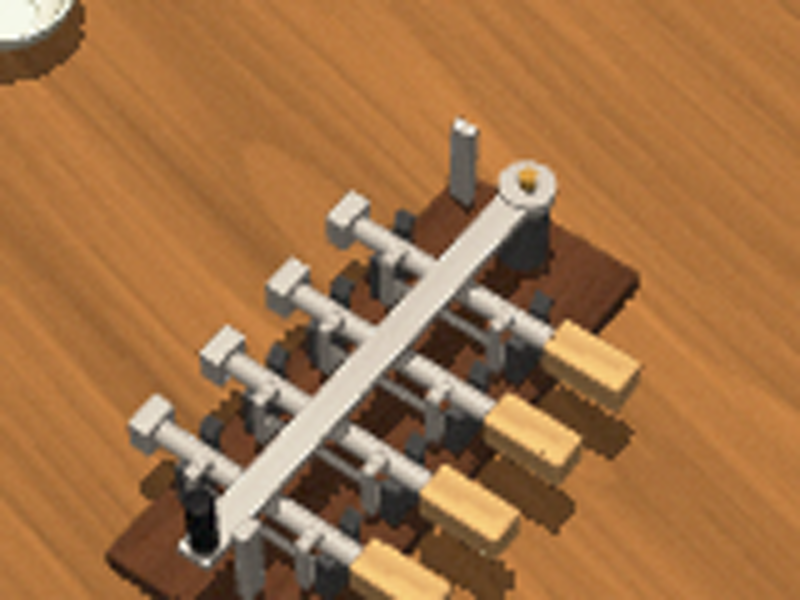

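All four mandrels sit under the closed bar; hammer, dish and block show no shift.

```bash
python3 -c "
from station import ctrl
print(ctrl.finish_job())"
```

```text
the job is handed in; nothing more can be done
None
```

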